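Charge the still's steam chest and latch its lid

TASK

Charge the still: prise up the steam chest's lid with the pry blade until it opens, and put every wood billet from the table into the chest. Shut the lid, hook the draw latch's claw over the keeper on the lid, and swing the lever down over centre until it lies fully home against the chest; in the end the pry blade must lie back on its board. Leave the bottle, the beaker and the canister where they stand.

Things in the scene. Friction and masses are not known exactly. Their poses are not given: they have to be found in the camera images.
- chest_floor (a point): Centre of the false floor in the fixed steel steam chest, 75 mm above the table. Chest axes: x from the latch side (front) to the hinge side, y along the front, z up. Loading space 185 (x) x 250 (y) mm, up to the shut lid's underside 90 mm above; walls 5 mm, rim and black seal to 165 mm above the table. Outside 220 x 280 mm; front plane at x = -119 mm from here.
- pry_slot (a point): Middle of the pry slot in the chest's front plane, at the slot's mid height: level, 9 mm high (156 to 165 mm above the table, between flange and shut lid), 280 mm long along y, 22 mm deep to the rubber seal; too low for fingers. The latch takes up the middle 45 mm; the slot is free on either side of it. Axes as chest_floor.
- lid_hinge (a point): Middle of the lid's hinge axis (along the chest's y) at the back, 165 mm above the table, 220 mm behind the front plane. The lid is a flat steel plate without a handle, 220 mm (hinge to front edge) x 280 x 12 mm, its underside in the plane of the hinge axis.
- lid (a joint): Lid angle, rad: 0 shut, 1.6 fully open (upright). Sprung and damped: raised past about 0.3 rad (0.45 to be sure) it rises by itself to fully open in about 10 s and stays; below that it sinks slowly shut. To shut it push its outer face near the front edge, forward then down, 3 to 5 N at 0.5 rad/s. When latched the seal yields 3 to 4 mm at the front (reads about -0.015).
- lid_edge (a point): Middle of the lid's front upper edge, 220 mm from the hinge axis and 12 mm over the lid's underside.
- keeper_lip (a point): Top of the keeper on the lid's front: an up-turned steel lip 20 mm wide with a round edge 6 mm thick, 18 mm out in front of the lid's front edge, 15 mm free space behind it (towards the lid), its top 19 mm over the lid's underside. Axes, lid shut: x towards the hinge, y along the front, z up.
- lever_hinge (a point): Middle of the latch lever's hinge axis (along the chest's y), 18 mm out in front of the front plane, 125 mm above the table; axes as chest_floor. The lever is a steel plate 30 mm wide, 4 mm thick, reaching 102 mm from this axis.
- lever (a joint): Lever angle, rad: 0 home (hanging straight down along the chest's front), 1.57 level, pointing away from the chest, at most 2.6. It stays where it is left (friction 0.11 N m). With the claw hooked, closing tightens from 1.0, is hardest at 0.6 (0.4 N m, about 5 N at the grip), passes dead centre at about 0.2 and is then held home.
- lever_grip (a point): Point in the lever's plate on its middle line, 80 mm along the lever from its hinge. The plate's outer face (away from the chest when home) is 2 mm beyond this point and 9.5 mm off the line through the hinge. Axes: y across the 30 mm width, -z along the lever to its free end.
- claw (a joint): Claw angle against the lever, rad; the claw's tilt from upright, away from the chest, is this minus the lever angle. 2.75: stop, flopped back over the lever. It swings freely and falls to the side it leans to. Its tip passes over the lip only with the lever at 1.9 or more (2.2: 7 mm to spare); at a tilt of about -0.3 it leans on the keeper, tip behind the lip, and drops in as the lever comes down.
- claw_pivot (a point): The claw's pivot on the lever, 16 mm from the lever hinge. At lever angle A it lies 16 mm x sin(A - 0.245) farther out from the chest than the lever hinge and 16 mm x cos(A - 0.245) below it.
- claw_head (a point): Middle of the claw's hooked head: a crown 24 mm wide (y), 22 mm long, 5 mm thick across the end of a 16 mm wide shank, 73.5 mm from the claw's pivot. Axes: z from pivot to head, x to the side of the hook's tip (towards the chest when the claw is upright).
- claw_tip (a point): End of the claw's down-turned tip, 9.5 mm below the crown's underside, 61.5 mm from the pivot along the claw and 9 mm to the chest side. The throat between shank and tip is 14 mm wide. Axes as claw_head.
- board: Fixed plywood tool board 250 x 100 x 12 mm; origin at the centre of its underside, x along its length.
- blade_grip (a point): Grip point of the pry blade: mid height and width of its wooden handle (105 mm long, 24 wide, 26 high), 30 mm behind the handle's front end, 13 mm above its underside. The steel blade ahead of it is 100 mm long, 28 wide, 3 thick, at the handle's mid height. Axes: x along the tool to the tip, z up as it lies on the board. 130 g, balances 10 mm ahead of here.
- blade_tip (a point): Middle of the end of the pry blade, 130 mm ahead of blade_grip.
- billet1_mid (a point): Centre of a split wood billet, 100 x 38 x 38 mm, about 100 g, x along its length; lies on the table. Two to four billets are present; an absent one has no pose.
- billet2_mid (a point): Centre of a split wood billet, 100 x 38 x 38 mm, about 100 g, x along its length; lies on the table. Two to four billets are present; an absent one has no pose.
- billet3_mid (a point): Centre of a split wood billet, 110 x 38 x 38 mm, about 100 g, x along its length; lies on the table. Two to four billets are present; an absent one has no pose.
- billet4_mid (a point): Centre of a split wood billet, 90 x 38 x 38 mm, about 100 g, x along its length; lies on the table. Two to four billets are present; an absent one has no pose.
- oil_bottle: Bystander: small amber bottle, 56 mm wide, 95 mm tall, origin at the centre of its base.
- beaker: Bystander: steel beaker, 80 mm wide, 90 mm tall, origin at the centre of its base.
- canister: Bystander: white plastic canister 130 x 90 x 160 mm, origin at the centre of its base.

How it is judged:
By the outcome, as a careful person would: the job done as asked, in the order asked, and still so for the second after the job is handed in, with the robot touching nothing.
Of billet1, billet2, billet3, billet4 only 2 to 4 are there at a start; the rules pass over those that are not, and their reading is None.
At some moment in a run one of billet1, billet2, billet3, billet4 may be knocked a few centimetres aside while the robot is not near it.
Once in a run the grip may slacken for a moment while it holds something.
It also fails if it takes over 210 s, if anything falls off the work surface, if the arm or the gripper's body presses on something with over 40 N, if the wrist force passes 120 N, or if a joint passes its speed limit or range.

ROBOT

A 7-joint arm with a two-finger parallel gripper is mounted at the origin on the work surface. World frame = base frame: x ahead of the robot, y to its left, z up, the work surface at z = 0. Lengths are in m, angles in degrees, forces in N, time in s.
With the tool pointing down it reaches from about 0.425 to 0.8 m from the base axis. Payload 8.3 kg.
Tool frame: the origin (TCP) lies between the finger pads; the fingertips stand 8 mm ahead of it and the grasp point (between the pads) lies 11 mm behind it; x points along the fingers, y is the direction in which the jaws open and shut, and the axes are right-handed (so a half turn about x gives the same grasp; the last joint's range is limited). The gripper opens to 85 mm and grips with 20 to 120 N. Pads are 22 mm wide; open, the fingers measure 114 mm over their backs; the gripper's body (76 mm by 85 mm) begins 54 mm behind the grasp point. The pads swing forward as they close: fully open they stand 13 mm farther back than shut.
Start: joints at [63.833, 21.967, 0.94, 78.501, -0.361, 79.538, -2.664], TCP at [0.24, -0.577, 0.239] pointing down, gripper open.
Joint ranges: [-169.22, 169.22], [-14.56, 117.87], [-87.37, 89.26], [10.42, 133.3], [-82.24, 262.24], [0.94, 117.77], [-172.7, 172.7]. Speed limits (degrees/s): [136.94, 136.94, 172.46, 172.46, 180, 180, 180].

INTERFACE

Orientations are given as [roll, pitch, yaw] about the fixed x, y, z axes, in that order (R = Rz(yaw) Ry(pitch) Rx(roll)).
In Python, from plant import env gives the robot as it stands.
- The arm moves only by the shell command python3 -m pendant 'ROWS' [OPENING] [FORCE]. ROWS is JSON, a list of rows, each an object of numbers: "x", "y", "z": the shift along the tool's x, y, z in units of 0.3 m (1.0 is 0.3 m); "ax", "ay", "az": the turn, a rotation vector about the tool's x, y, z in units of 360 degrees (1.0 is 360 degrees). In form: [{"x": .., "y": .., "z": .., "ax": .., "ay": .., "az": ..}, ...]. A call has 1 to 8 rows; each row is the pose to reach, as a shift and turn from the pose measured when the call began, along the tool's axes at that moment, turning the shorter way round; what a row does not reach only later rows make up. A row lasts 1/12 s, in which the tool goes at most 41.7 mm and 7.16 degrees, less where a joint would pass 70% of its speed; a pose out of reach is approached as far as the arm can. A call with a number of a shift or a turn outside -1 to 1 is refused whole. A call with a gripper value outside its range is refused whole. OPENING is the finger opening in mm, from 0 to 85.4, set as the call begins (- or left out, the last holds). The fingers move at their own pace and stop on an object; FORCE is the grip in N (left out, the last holds). Time passes only in rows, so rows that repeat a pose let the fingers close. It gives the time, the measured TCP pose, the force and the opening at its end, in the units of the state.
- env.observe(): the state, without advancing time (a new reading comes with each control period).
- env.capture(name): name is "side" or "top"; returns the picture (480x640x3 uint8, red, green, blue); there is no depth.
- env.get_calibration(name): a dict with "K" (3x3 intrinsics, pixels), "extrinsics" (4x4, takes a point from world to camera coordinates). Camera axes: x right, y down, z forward; pixel columns grow to the right and rows downward; lengths in m; the calibration is good to about 2 mm. A picture is of the moment at which its call begins. get_calibration takes no time and is no camera call.
- env.finish_job(): hands the job in, once; it reports no verdict.
Trained networks look in the newest picture that a camera, given by its name, has taken for a name from the list of things; names that differ only in an ending like _2 or _b are one class to them, and where a whole thing is asked for, a point or a joint stands for the part that bears it (a point fixed in the world has none). Each returns a list of dicts, best first, with "score" (0 to 1); they miss things now and then, are a little off and sometimes report something else, mostly with a low value. They report only what shows in the picture. A call takes as long as a camera call.
- env.spot_in(camera, name): "box" ([left, top, right, bottom] in pixels, round what is visible of it).
- env.spot_point(camera, name): "location" ([column, row] in pixels: a listed point, or the origin of a listed thing).
The state is a dict: "time_s": time; "qpos": joint angles; "qd": joint speeds; "tau": joint torques, N m; "position": TCP position; "eef_rot": TCP orientation; "force": force on the tool from outside, world axes, zero at the start; "torque": the same for the moment, N m; "width": opening from 0.0 (shut) to 1.0 (fully open).
Only numpy, scipy, OpenCV 4.12 (cv2) and the standard library are available. Lean on these libraries where they do the work, as an engineer would, in place of code of your own. Each camera call takes 0.05 s, during which the arm holds its last target.

## Working session

There is one attempt and no reset: what is moved stays moved. The work goes in short steps, Python scripts to look and compute and a shell command to move; the robot and the scene stay as the last step left them, time stands still between calls to the robot, and variables do not carry over. Pictures are saved under pics/ and viewed, and the job is handed in when it is done.

```bash
ls -la; mkdir -p pics
python3 - <<'E'
from plant import env
import cv2
o=env.observe(); print(o)
for c in("side","top"):
    im=env.capture(c); cv2.imwrite(f"pics/{c}0.png",im[:,:,::-1]); k=env.get_calibration(c); print(c,k)
E
```

```text
total 12
drwxr-xr-x  3 agent agent 4096 Dec  7 06:49 .
drwxr-xr-x 23 root  root  4096 Dec  7 06:49 ..
drwxr-xr-x  2 agent agent 4096 Dec  7 06:49 pics
{'time_s': 0.0, 'qpos': array([63.83316621, 22.01558703,  0.93689625, 78.56171246, -0.36026958,
       79.53725856, -2.66360479]), 'qd': array([ 0.04364641, -0.03291001,  0.0842316 ,  0.06402623, -0.04966834,
       -0.1045017 , -0.01633439]), 'tau': array([ 2.63967577e-04, -6.27596283e+01,  8.44053682e-01, -3.71819723e+01,
        1.63769518e-02,  1.39353873e-02, -8.85447389e-05]), 'position': array([ 0.23966627, -0.57669613,  0.23827184]), 'eef_rot': array([-88.85483118,  89.88826567, 113.71369537]), 'force': array([0.45170763, 0.47498018, 0.20446736]), 'torque': array([-0.02086621,  0.01945581, -0.02240418]), 'width': 0.9998614000814787}
side {'K': array([[552.31032507,   0.        , 310.518116  ],
       [  0.        , 552.31032507, 245.46734943],
       [  0.        ,   0.        ,   1.        ]]), 'extrinsics': array([[-0.92840534, -0.37102002, -0.020191  ,  0.54442781],
       [-0.24989984,  0.66369333, -0.7050257 ,  0.20101661],
       [ 0.27497928, -0.64950389, -0.70889427,  1.09025744],
       [ 0.        ,  0.        ,  0.        ,  1.        ]])}
top {'K': array([[507.03919445,   0.        , 322.64873039],
       [  0.        , 507.03919445, 241.25069482],
       [  0.        ,   0.        ,   1.        ]]), 'extrinsics': array([[-0.01728386, -0.99964117, -0.0204648 ,  0.07668458],
       [-0.99273192,  0.01959527, -0.11874076,  0.61606917],
       [ 0.11909916,  0.01826376, -0.99271437,  1.09150088],
       [ 0.        ,  0.        ,  0.        ,  1.        ]])}
```

View pics/side0.png

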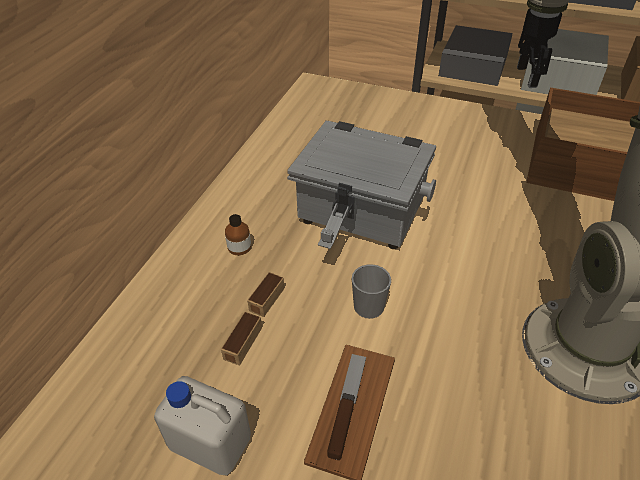

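View pics/top0.png

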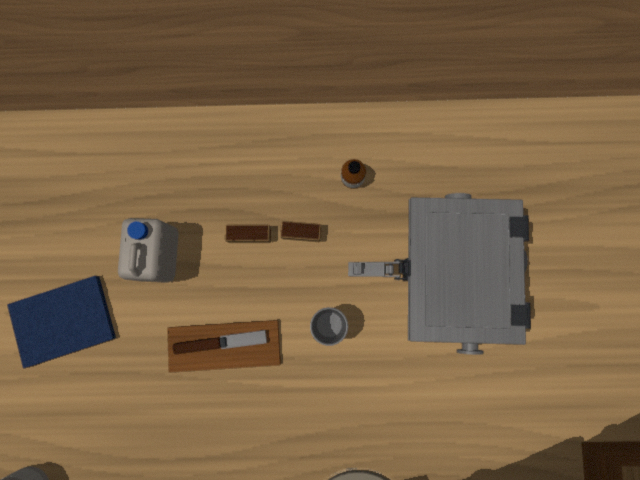

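```bash
cat > h.py <<'E'
import numpy as np, cv2
from scipy.spatial.transform import Rotation as R
from plant import env
def cal(c):
    k=env.get_calibration(c); return np.array(k["K"]),np.array(k["extrinsics"])
def proj(c,p):
    K,E=cal(c); q=E[:3,:3]@np.array(p)+E[:3,3]; q=K@q; return q[:2]/q[2]
def ray(c,uv):
    K,E=cal(c); d=np.linalg.inv(K)@[uv[0],uv[1],1]; Rt=E[:3,:3].T
    return -Rt@E[:3,3], Rt@d
def onz(c,uv,z):
    o,d=ray(c,uv); return o+d*(z-o[2])/d[2]
def tri(uvs):
    A=np.zeros((3,3));b=np.zeros(3);rs=[]
    for c,uv in uvs.items():
        o,d=ray(c,uv);d=d/np.linalg.norm(d);P=np.eye(3)-np.outer(d,d);A+=P;b+=P@o;rs.append((o,P))
    x=np.linalg.solve(A,b); return x,[np.linalg.norm(P@(x-o))*1000 for o,P in rs]
def cap(n,*cs):
    for c in cs or("side","top"):
        cv2.imwrite(f"pics/{n}_{c}.png",env.capture(c)[:,:,::-1])
def crop(n,c,p,half=40,scale=8):
    """crop of a saved pic around world point p or pixel"""
    im=cv2.imread(f"pics/{n}_{c}.png"); u=proj(c,p) if len(p)==3 else p
    x0=int(max(0,u[0]-half));y0=int(max(0,u[1]-half*.75))
    s=im[y0:y0+int(half*1.5),x0:x0+2*half]; cv2.imwrite(f"pics/{n}_{c}_crop.png",cv2.resize(s,None,fx=scale,fy=scale,interpolation=cv2.INTER_CUBIC))
    print("crop origin",x0,y0,"scale",scale)
def pose():
    o=env.observe(); return np.array(o["position"]),R.from_euler("xyz",o["eef_rot"],degrees=True),o
def rot(xdir,ydir):
    x=np.array(xdir,float);x/=np.linalg.norm(x);y=np.array(ydir,float);y-=x*(x@y);y/=np.linalg.norm(y)
    return R.from_matrix(np.c_[x,y,np.cross(x,y)])
def delta(tp,tr=None):
    """shift & turn units from the measured pose to target"""
    p,r,o=pose(); tr=r if tr is None else tr
    s=r.inv().apply(np.array(tp)-p); w=(r.inv()*tr).as_rotvec(degrees=True)
    n=max(np.linalg.norm(s)*1000/41.7,np.linalg.norm(w)/7.16)
    print("shift units",np.round(s/.3,4),"turn units",np.round(w/360,4),"mm",round(np.linalg.norm(s)*1000,1),"deg",round(np.linalg.norm(w),1),"rows>=",round(n,1))
def st():
    p,r,o=pose(); m=r.as_matrix()
    print("t",round(o["time_s"],2),"p",p.round(4),"xdir",m[:,0].round(3),"ydir",m[:,1].round(3),"F",o["force"].round(1),"w",round(o["width"]*85.4,1),"q",o["qpos"].round(0))
E
cat > det.py <<'E'
import sys
from h import *
names=sys.argv[1:]
for n in names:
    d={}
    for c in("side","top"):
        r=env.spot_point(c,n)[:3]
        print(n,c,[(np.round(x["location"],1).tolist(),round(x["score"],2)) for x in r])
        if r and r[0]["score"]>.3: d[c]=r[0]["location"]
    if len(d)==2: x,e=tri(d); print("   ",x.round(4),np.round(e,1))
print(env.observe()["time_s"])
E
python3 det.py chest_floor pry_slot lid_hinge lid_edge keeper_lip lever_hinge lever_grip claw_head claw_pivot blade_grip blade_tip board billet1_mid billet2_mid billet3_mid billet4_mid oil_bottle beaker canister
```

```text
chest_floor side [([328.4, 232.4], 0.45)]
chest_floor top []
pry_slot side [([343.3, 191.6], 0.62), ([368.0, 307.4], 0.48)]
pry_slot top [([411.9, 268.1], 0.62)]
    [ 0.5486 -0.112   0.152 ] [2. 2.]
lid_hinge side []
lid_hinge top [([521.2, 269.1], 0.69), ([389.8, 270.1], 0.24)]
lid_edge side [([344.2, 185.6], 0.78), ([379.5, 135.2], 0.61)]
lid_edge top [([408.5, 268.0], 0.92), ([401.5, 266.8], 0.24), ([223.1, 343.9], 0.15)]
    [ 0.5456 -0.102   0.1772] [0.2 0.2]
keeper_lip side [([339.9, 188.1], 0.95)]
keeper_lip top [([404.5, 269.8], 0.59)]
    [ 0.5468 -0.0928  0.1769] [5. 5.]
lever_hinge side [([341.5, 205.4], 0.84)]
lever_hinge top [([396.5, 267.6], 0.8)]
    [ 0.5473 -0.085   0.1348] [2.2 2.2]
lever_grip side [([330.0, 237.4], 0.78)]
lever_grip top [([361.5, 266.6], 0.91)]
    [ 0.551  -0.0174  0.0984] [4.4 4.4]
claw_head side [([326.6, 237.0], 0.57)]
claw_head top [([353.4, 269.7], 0.59), ([411.6, 267.8], 0.16)]
    [0.5474 0.0016 0.1178] [0.4 0.4]
claw_pivot side [([339.0, 213.0], 0.73)]
claw_pivot top [([265.0, 334.2], 0.68), ([222.4, 343.1], 0.55), ([389.8, 268.9], 0.54)]
[... 476 characters left out ...]

    [0.6391 0.232  0.0219] [3.4 3.4]
billet2_mid side [([328.1, 232.3], 0.35), ([379.9, 133.7], 0.32), ([211.5, 441.1], 0.16)]
billet2_mid top []
billet3_mid side []
billet3_mid top []
billet4_mid side [([264.6, 294.3], 0.94)]
billet4_mid top [([299.9, 232.4], 0.93)]
    [0.6424 0.1175 0.0202] [1.8 1.8]
oil_bottle side [([240.3, 245.4], 0.6)]
oil_bottle top [([352.6, 179.9], 0.83)]
    [ 0.7641 -0.0054  0.0091] [1.8 1.8]
beaker side [([371.0, 304.3], 0.75), ([207.8, 444.5], 0.47)]
beaker top [([327.9, 321.7], 0.65), ([408.8, 268.2], 0.5)]
    [0.4331 0.0555 0.0079] [6.2 6.2]
canister side [([207.6, 441.5], 0.95)]
canister top [([159.0, 253.7], 0.57)]
    [0.6012 0.4437 0.0039] [1.3 1.3]
2.0
```

Run:
```python
from h import *
im=cv2.imread("pics/top0.png");cv2.imwrite("pics/a.png",cv2.resize(im[180:360,340:540],None,fx=4,fy=4,interpolation=cv2.INTER_CUBIC))
im=cv2.imread("pics/side0.png");cv2.imwrite("pics/b.png",cv2.resize(im[110:260,280:450],None,fx=4.5,fy=4,interpolation=cv2.INTER_CUBIC))
im=cv2.imread("pics/top0.png");cv2.imwrite("pics/c.png",cv2.resize(im[210:380,150:350],None,fx=4,fy=3.5,interpolation=cv2.INTER_CUBIC))
```

```text
(no output)
```

View pics/a.png

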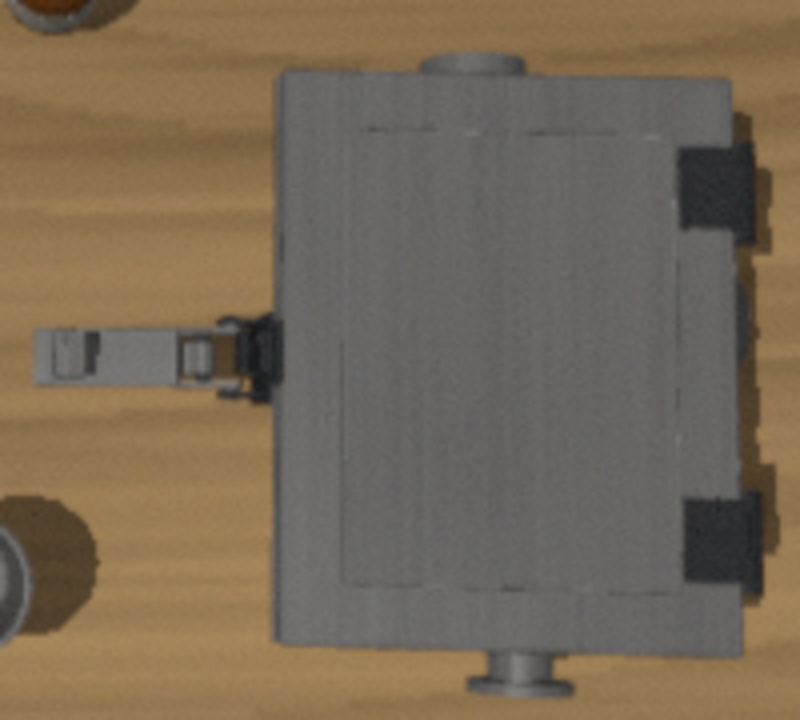

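View pics/b.png

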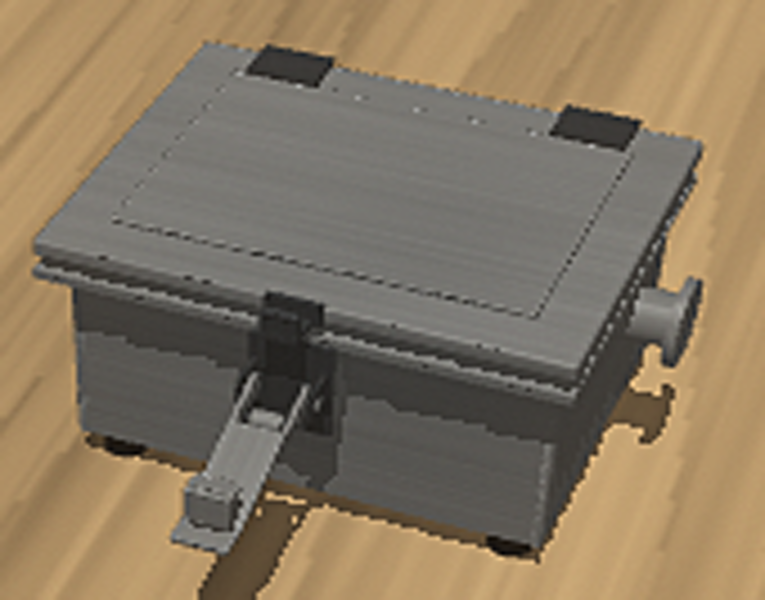

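View pics/c.png

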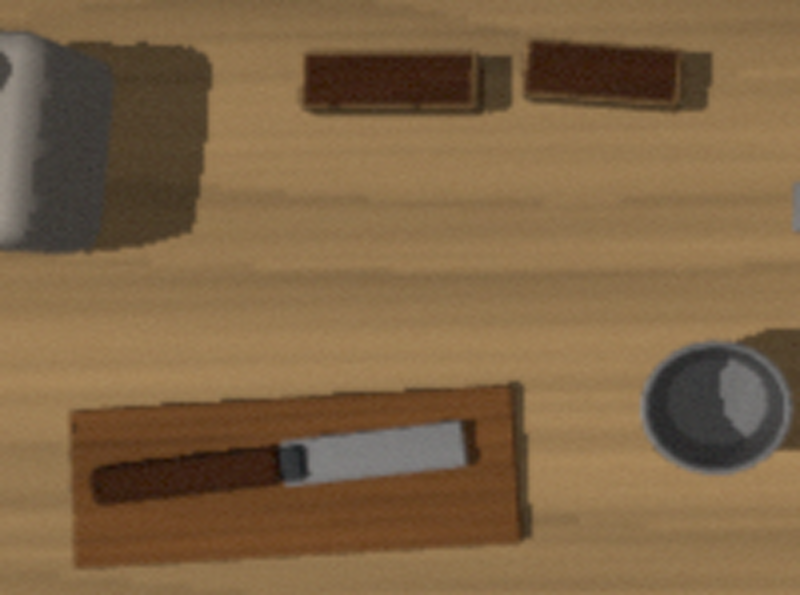

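Run:
```python
from h import *
for uv in [(409.75,198),(409,340.5),(522.5,200.2),(525.5,344.2)]: print(onz("top",uv,.177))
# side cam corners of crop b
for uv in [(35,245),(577,372),(702,145),(205,42)]: print("side",onz("side",(280+uv[0]/4.5,110+uv[1]/4),.177))
# blade
for uv in [(95,485),(280,465),(290,462),(465,440)]: print("blade",onz("top",(150+uv[0]/4,210+uv[1]/3.5),.025 if 1 else 0))
for uv in [(72,412),(515,385),(522,540),(75,568)]: print("board",onz("top",(150+uv[0]/4,210+uv[1]/3.5),.012))
for uv in [(305,53),(475,53),(475,105),(305,106),(530,40),(680,50),(677,100),(527,97)]: print("billet",onz("top",(150+uv[0]/4,210+uv[1]/3.5),.038))
# bystander beaker rim
print("beaker",onz("top",(150+715/4,210+407/3.5),.09))
# lever end: outer top view (34,330),(34,384) ; side tip
print("lever end",tri({"top":(340+34/4,180+357/4),"side":(280+202/4.5,110+540/4)}))
```

```text
[ 0.68274694 -0.10972011  0.177     ]
[ 0.40768232 -0.09794722  0.177     ]
[ 0.67365621 -0.32891699  0.177     ]
[ 0.3973542  -0.31691718  0.177     ]
side [ 0.67915345 -0.10625281  0.177     ]
side [ 0.40367884 -0.09460717  0.177     ]
side [ 0.3948587  -0.31145548  0.177     ]
side [ 0.67276689 -0.32561262  0.177     ]
blade [0.38665677 0.39853941 0.025     ]
blade [0.39746634 0.29603457 0.025     ]
blade [0.39924131 0.29050427 0.025     ]
blade [0.41137039 0.19362413 0.025     ]
board [0.43177766 0.41640807 0.012     ]
board [0.44477748 0.16713129 0.012     ]
board [0.3476435  0.16392299 0.012     ]
board [0.33393468 0.41285702 0.012     ]
billet [0.65797195 0.28085437 0.038     ]
billet [0.65602291 0.18531761 0.038     ]
billet [0.62250639 0.18547293 0.038     ]
billet [0.62374693 0.28067024 0.038     ]
billet [0.66380459 0.15441356 0.038     ]
billet [0.65561791 0.07052009 0.038     ]
billet [0.62348135 0.07272707 0.038     ]
billet [0.62706942 0.15637902 0.038     ]
beaker [0.43271797 0.05469209 0.09      ]
lever end (array([0.54863664, 0.01088878, 0.10242045]), [np.float64(1.2599253699255573), np.float64(1.259925369925466)])
```

Run:
```python
from h import *
st()
D=[0,0,-1]
delta([.56,-.15,.35],rot(D,[.995,.10,0]))
delta([.56,-.15,.35],rot(D,[-.995,-.10,0]))
```

```text
t 2.0 p [ 0.2398 -0.5771  0.2393] xdir [ 0.  0. -1.] ydir [ 0.384 -0.923 -0.   ] F [ 0.2 -0.6  0.3] w 85.2 q [64. 22.  1. 78. -0. 80. -3.]
shift units [-0.3689 -0.9053 -1.5318] turn units [-0.2033 -0.      0.    ] mm 545.2 deg 73.2 rows>= 13.1
shift units [-0.3689 -0.9053 -1.5318] turn units [0.2967 0.     0.    ] mm 545.2 deg 106.8 rows>= 14.9
```

```bash
python3 -m pendant '[{"x":-0.37,"y":-0.45,"z":-0.77,"ax":-0.10},{"x":-0.37,"y":-0.45,"z":-0.77,"ax":-0.10},{"x":-0.37,"y":-0.45,"z":-0.77,"ax":-0.10},{"x":-0.37,"y":-0.45,"z":-0.77,"ax":-0.10},{"x":-0.37,"y":-0.45,"z":-0.77,"ax":-0.10},{"x":-0.37,"y":-0.45,"z":-0.77,"ax":-0.10},{"x":-0.37,"y":-0.45,"z":-0.77,"ax":-0.10},{"x":-0.37,"y":-0.45,"z":-0.77,"ax":-0.10}]' 60 30
python3 - <<'E'
from h import *
st()
D=[0,0,-1]
delta([.56,0,.33],rot(D,[.995,.10,0]))
E
```

```text
t 2.0 p [ 0.2398 -0.5771  0.2393] xdir [ 0.  0. -1.] ydir [ 0.384 -0.923 -0.   ] F [ 0.2 -0.6  0.3] w 85.2 q [64. 22.  1. 78. -0. 80. -3.]
shift units [-0.3022 -1.367  -1.7237] turn units [-0.2033 -0.      0.    ] mm 666.2 deg 73.2 rows>= 16.0$[0]: bad value
```

```bash
python3 -m pendant '[{"x":-0.37,"y":-0.45,"z":-0.77,"ax":-0.10,"ay":0,"az":0},{"x":-0.37,"y":-0.45,"z":-0.77,"ax":-0.10,"ay":0,"az":0},{"x":-0.37,"y":-0.45,"z":-0.77,"ax":-0.10,"ay":0,"az":0},{"x":-0.37,"y":-0.45,"z":-0.77,"ax":-0.10,"ay":0,"az":0},{"x":-0.37,"y":-0.45,"z":-0.77,"ax":-0.10,"ay":0,"az":0},{"x":-0.37,"y":-0.45,"z":-0.77,"ax":-0.10,"ay":0,"az":0},{"x":-0.37,"y":-0.45,"z":-0.77,"ax":-0.10,"ay":0,"az":0},{"x":-0.37,"y":-0.45,"z":-0.77,"ax":-0.10,"ay":0,"az":0}]' 60 30
python3 - <<'E'
from h import *
st()
D=[0,0,-1]
delta([.56,0,.33],rot(D,[.995,.10,0]))
E
```

```text
time_s: 2.67
position: [0.4079, -0.3565, 0.3544]
eef_rot: [114.0, 89.6, -6.7]
force: [2.0, 1.4, -0.1]
width: 0.705
t 2.67 p [ 0.4079 -0.3565  0.3544] xdir [ 0.007 -0.001 -1.   ] ydir [ 0.86  -0.511  0.007] F [ 2.   1.4 -0.1] w 60.2 q [ 49.  10. -13.  79.   2.  90.   5.]
shift units [ 0.084  -0.172  -1.2804] turn units [-1.013e-01 -1.000e-04 -1.200e-03] mm 388.4 deg 36.5 rows>= 9.3
```

```bash
python3 -m pendant '[{"x":0.06,"y":-0.13,"z":-1.0,"ax":-0.1,"ay":0,"az":0},{"x":0.06,"y":-0.13,"z":-1.0,"ax":-0.1,"ay":0,"az":0},{"x":0.06,"y":-0.13,"z":-1.0,"ax":-0.1,"ay":0,"az":0},{"x":0.06,"y":-0.13,"z":-1.0,"ax":-0.1,"ay":0,"az":0},{"x":0.06,"y":-0.13,"z":-1.0,"ax":-0.1,"ay":0,"az":0},{"x":0.06,"y":-0.13,"z":-1.0,"ax":-0.1,"ay":0,"az":0},{"x":0.06,"y":-0.13,"z":-1.0,"ax":-0.1,"ay":0,"az":0},{"x":0.06,"y":-0.13,"z":-1.0,"ax":-0.1,"ay":0,"az":0}]'
python3 - <<'E'
from h import *
st()
D=[0,0,-1]
delta([.3945,.321,.12],rot(D,[.995,.103,0]))
E
```

```text
time_s: 3.33
position: [0.5289, -0.0729, 0.3371]
eef_rot: [92.0, 89.5, 7.7]
force: [0.2, 1.7, 0.6]
width: 0.704
t 3.33 p [ 0.5289 -0.0729  0.3371] xdir [ 0.008  0.001 -1.   ] ydir [0.995 0.098 0.008] F [0.2 1.7 0.6] w 60.1 q [ 29.  11. -29.  82.   5.  88.   6.]
shift units [ 0.7213 -0.3227 -1.3504] turn units [-0.0008 -0.     -0.0013] mm 469.4 deg 0.5 rows>= 11.3
```

```bash
python3 -m pendant '[{"x":0.3,"y":-0.24,"z":-1.0,"ax":0,"ay":0,"az":0},{"x":0.3,"y":-0.24,"z":-1.0,"ax":0,"ay":0,"az":0},{"x":0.3,"y":-0.24,"z":-1.0,"ax":0,"ay":0,"az":0},{"x":0.3,"y":-0.24,"z":-1.0,"ax":0,"ay":0,"az":0},{"x":0.3,"y":-0.24,"z":-1.0,"ax":0,"ay":0,"az":0},{"x":0.3,"y":-0.24,"z":-1.0,"ax":0,"ay":0,"az":0},{"x":0.3,"y":-0.24,"z":-1.0,"ax":0,"ay":0,"az":0},{"x":0.3,"y":-0.24,"z":-1.0,"ax":0,"ay":0,"az":0}]'
python3 - <<'E'
from h import *
st()
D=[0,0,-1]
delta([.3945,.321,.12],rot(D,[.995,.103,0]))
E
```

```text
time_s: 4.0
position: [0.427, 0.2211, 0.2462]
eef_rot: [92.9, 89.5, 8.6]
force: [0.2, -0.2, 0.6]
width: 0.702
t 4.0 p [0.427  0.2211 0.2462] xdir [ 0.009  0.001 -1.   ] ydir [0.995 0.1   0.009] F [ 0.2 -0.2  0.6] w 60.0 q [ 10.   7. -44.  98.   5.  76. -30.]
shift units [ 0.4201 -0.0782 -0.3419] turn units [-0.0005 -0.0001 -0.0014] mm 164.2 deg 0.5 rows>= 3.9
```

```bash
python3 -m pendant '[{"x":0.38,"y":-0.078,"z":-0.342,"ax":0,"ay":0,"az":-0.0014},{"x":0.38,"y":-0.078,"z":-0.342,"ax":0,"ay":0,"az":-0.0014},{"x":0.38,"y":-0.078,"z":-0.342,"ax":0,"ay":0,"az":-0.0014},{"x":0.38,"y":-0.078,"z":-0.342,"ax":0,"ay":0,"az":-0.0014},{"x":0.38,"y":-0.078,"z":-0.342,"ax":0,"ay":0,"az":-0.0014},{"x":0.38,"y":-0.078,"z":-0.342,"ax":0,"ay":0,"az":-0.0014}]'
python3 - <<'E'
from h import *
st()
cap("g1")
D=[0,0,-1]
delta([.3945,.321,.0235],rot(D,[.995,.103,0]))
crop("g1","side",[.394,.32,.03],half=70,scale=5)
E
python3 det.py blade_grip blade_tip
```

```text
time_s: 4.5
position: [0.393, 0.3216, 0.1307]
eef_rot: [-88.6, 89.8, -172.7]
force: [-0.3, -0.2, 1.0]
width: 0.702
t 4.5 p [0.393  0.3216 0.1307] xdir [-0.003 -0.    -1.   ] ydir [ 0.995  0.103 -0.003] F [-0.3 -0.2  1. ] w 59.9 q [ -3.  18. -46. 103.  14.  65. -49.]
shift units [ 0.3636 -0.0029 -0.0015] turn units [-0.0007 -0.0001 -0.0001] mm 109.1 deg 0.2 rows>= 2.6
crop origin 274 360 scale 5
blade_grip side [([345.0, 416.2], 0.77)]
blade_grip top [([210.5, 343.5], 0.64), ([524.1, 269.0], 0.15)]
    [0.3943 0.3189 0.0158] [1.5 1.5]
blade_tip side []
blade_tip top [([265.1, 333.9], 0.87)]
4.8
```

View pics/g1_side_crop.png

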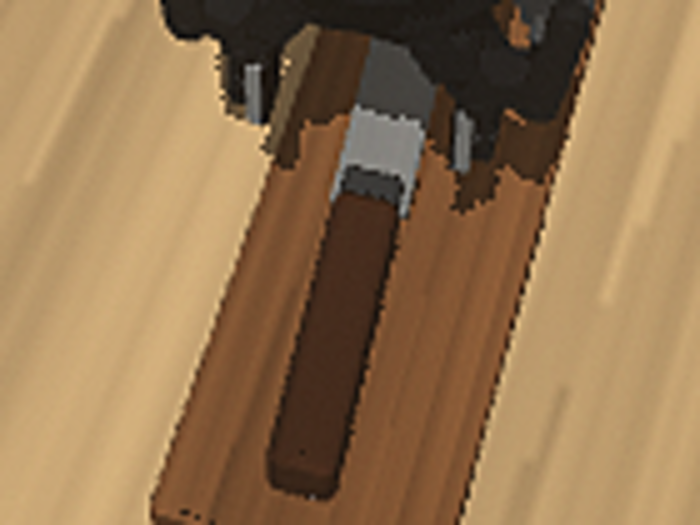

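```bash
python3 -m pendant '[{"x":0.2,"y":-0.001,"z":-0.001,"ax":0,"ay":0,"az":0},{"x":0.3,"y":-0.001,"z":-0.001,"ax":0,"ay":0,"az":0},{"x":0.35,"y":-0.001,"z":-0.001,"ax":0,"ay":0,"az":0},{"x":0.36,"y":-0.001,"z":-0.001,"ax":0,"ay":0,"az":0},{"x":0.36,"y":-0.001,"z":-0.001,"ax":0,"ay":0,"az":0},{"x":0.36,"y":-0.001,"z":-0.001,"ax":0,"ay":0,"az":0}]'
python3 - <<'E'
from h import *
st()
cap("g2")
crop("g2","side",[.394,.32,.03],half=70,scale=5)
E
```

```text
time_s: 5.3
position: [0.3967, 0.3214, 0.0267]
eef_rot: [115.6, 89.8, 31.1]
force: [-0.1, -0.4, 0.2]
width: 0.702
t 5.3 p [0.3967 0.3214 0.0267] xdir [ 0.004  0.002 -1.   ] ydir [0.995 0.097 0.004] F [-0.1 -0.4  0.2] w 60.0 q [ -8.  27. -42. 109.  22.  53. -55.]
crop origin 274 360 scale 5
```

View pics/g2_side_crop.png

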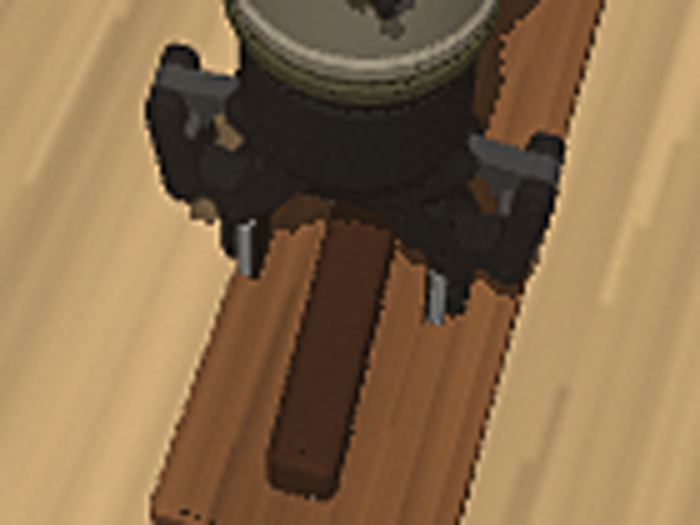

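```bash
python3 -m pendant '[{"x":0.008,"y":-0.004,"z":0,"ax":0,"ay":0,"az":0},{"x":0.008,"y":-0.004,"z":0,"ax":0,"ay":0,"az":0},{"x":0.008,"y":-0.004,"z":0,"ax":0,"ay":0,"az":0},{"x":0.008,"y":-0.004,"z":0,"ax":0,"ay":0,"az":0},{"x":0.008,"y":-0.004,"z":0,"ax":0,"ay":0,"az":0},{"x":0.008,"y":-0.004,"z":0,"ax":0,"ay":0,"az":0},{"x":0.008,"y":-0.004,"z":0,"ax":0,"ay":0,"az":0},{"x":0.008,"y":-0.004,"z":0,"ax":0,"ay":0,"az":0}]' 0 110
python3 - <<'E'
from h import *
st()
E
```

```text
time_s: 6.07
position: [0.3964, 0.3221, 0.026]
eef_rot: [110.4, 89.6, 26.0]
force: [-0.6, -2.7, 10.5]
width: 0.257
t 6.07 p [0.3964 0.3221 0.026 ] xdir [ 0.007  0.003 -1.   ] ydir [0.995 0.097 0.007] F [-0.6 -2.7 10.5] w 21.9 q [ -8.  26. -42. 109.  22.  53. -55.]
```

```bash
python3 -m pendant '[{"x":-0.3,"y":0,"z":0,"ax":0,"ay":0,"az":0},{"x":-0.65,"y":0,"z":0,"ax":0,"ay":0,"az":0},{"x":-0.65,"y":0,"z":0,"ax":0,"ay":0,"az":0},{"x":-0.65,"y":0,"z":0,"ax":0,"ay":0,"az":0},{"x":-0.65,"y":0,"z":0,"ax":0,"ay":0,"az":0},{"x":-0.65,"y":0,"z":0,"ax":0,"ay":0,"az":0},{"x":-0.65,"y":0,"z":0,"ax":0,"ay":0,"az":0},{"x":-0.65,"y":0,"z":0,"ax":0,"ay":0,"az":0}]'
python3 - <<'E'
from h import *
st();cap("g3")
crop("g3","side",[.394,.25,.2],half=90,scale=4)
D=[0,0,-1]
delta([.626,.1,.2],rot(D,[.999,-.041,0]))
E
```

```text
time_s: 6.73
position: [0.3948, 0.3208, 0.2202]
eef_rot: [104.1, 89.6, 19.7]
force: [-0.7, -0.2, -1.7]
width: 0.258
t 6.73 p [0.3948 0.3208 0.2202] xdir [ 0.006  0.002 -1.   ] ydir [0.995 0.097 0.006] F [-0.7 -0.2 -1.7] w 22.0 q [ -1.  13. -48.  97.  10.  74. -45.]
crop origin 271 256 scale 4
shift units [0.0666 0.6967 0.8069] turn units [ 0.022  -0.0002 -0.0007] mm 320.4 deg 7.9 rows>= 7.7
```

View pics/g3_side_crop.png

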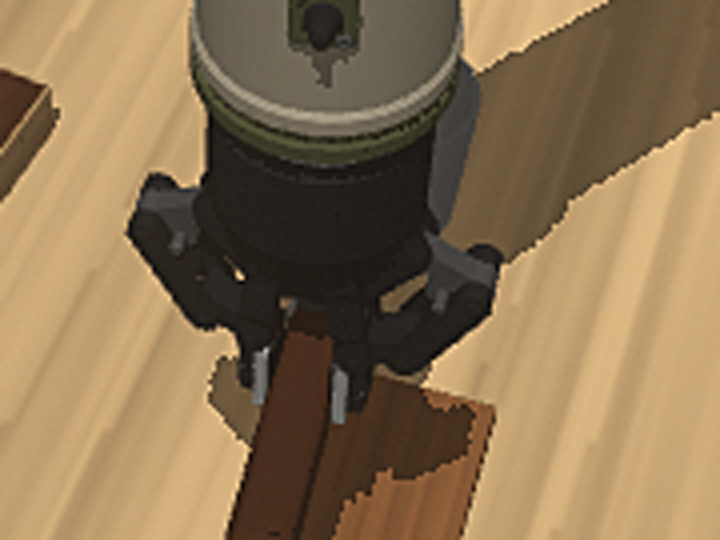

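```bash
python3 -m pendant '[{"x":0,"y":0.35,"z":0.3,"ax":0.011,"ay":0,"az":0},{"x":0.06,"y":0.7,"z":0.8,"ax":0.022,"ay":0,"az":0},{"x":0.06,"y":0.7,"z":0.8,"ax":0.022,"ay":0,"az":0},{"x":0.06,"y":0.7,"z":0.8,"ax":0.022,"ay":0,"az":0},{"x":0.06,"y":0.7,"z":0.8,"ax":0.022,"ay":0,"az":0},{"x":0.06,"y":0.7,"z":0.8,"ax":0.022,"ay":0,"az":0},{"x":0.06,"y":0.7,"z":0.8,"ax":0.022,"ay":0,"az":0},{"x":0.06,"y":0.7,"z":0.8,"ax":0.022,"ay":0,"az":0}]'
python3 - <<'E'
from h import *
st();cap("g4")
crop("g4","side",[.62,.03,.2],half=90,scale=4)
crop("g4","top",[.62,.03,.2],half=90,scale=4)
E
python3 det.py blade_tip blade_grip
```

```text
time_s: 7.5
position: [0.6284, 0.0973, 0.199]
eef_rot: [57.0, 89.9, -35.6]
force: [-0.1, -0.3, -1.1]
width: 0.252
t 7.5 p [0.6284 0.0973 0.199 ] xdir [ 0.001 -0.001 -1.   ] ydir [ 0.999 -0.045  0.001] F [-0.1 -0.3 -1.1] w 21.6 q [ 13.  29. -36.  79.  17.  78. -26.]
crop origin 197 140 scale 4
crop origin 249 161 scale 4
blade_tip side [([369.1, 306.4], 0.72), ([299.3, 190.6], 0.63)]
blade_tip top [([374.5, 223.6], 0.58), ([161.4, 252.2], 0.46)]
    [ 0.5719 -0.0715 -0.1521] [110.8 110.8]
blade_grip side [([269.9, 227.8], 0.64)]
blade_grip top []
7.8
```

View pics/g4_side_crop.png

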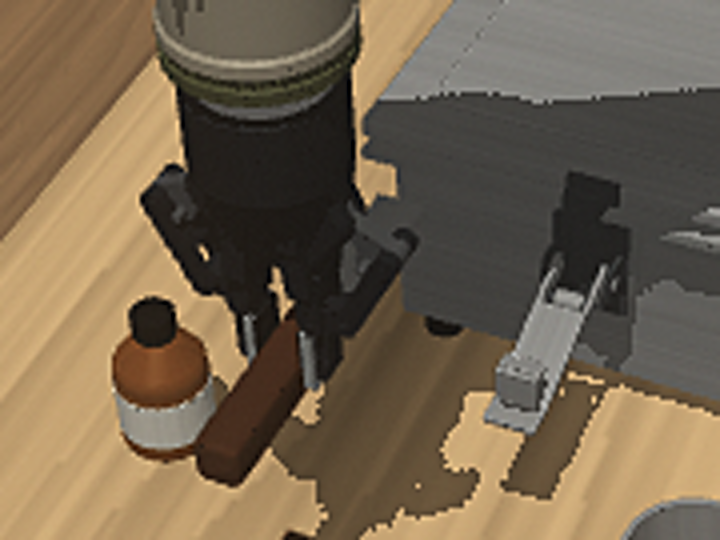

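View pics/g4_top_crop.png

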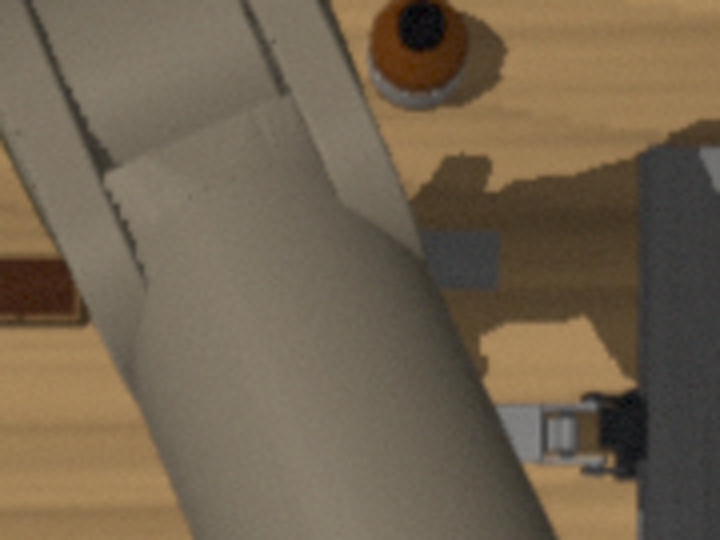

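Run:
```python
from h import *
t=[.6226,-.0326,.198]
print(proj("top",t),proj("side",t), onz("top",(374,226),.198))
p,r,_=pose(); print(r.as_matrix()[:,2])
delta([.6245,.0500,.1610],rot([0,0,-1],[.999,-.041,0]))
```

```text
[372.10141152 227.55764311] [298.18842396 189.47463339] [ 0.62553241 -0.03630703  0.198     ]
[-0.03890803 -0.99924028 -0.00224065]
shift units [0.1325 0.0026 0.1788] turn units [ 0.0003 -0.0004 -0.0003] mm 66.8 deg 0.2 rows>= 1.6
```

```bash
python3 - <<'E'
from h import *
print(tri({"side":(299.3,190.6),"top":(374.2,225)}))
E
python3 -m pendant '[{"x":0.11,"y":0,"z":0.1,"ax":0,"ay":0,"az":0},{"x":0.13,"y":0,"z":0.13,"ax":0,"ay":0,"az":0},{"x":0.13,"y":0,"z":0.13,"ax":0,"ay":0,"az":0},{"x":0.13,"y":0,"z":0.13,"ax":0,"ay":0,"az":0},{"x":0.13,"y":0,"z":0.13,"ax":0,"ay":0,"az":0}]'
python3 - <<'E'
from h import *
st();cap("g5")
crop("g5","side",[.62,-.06,.16],half=60,scale=6)
crop("g5","top",[.62,-.06,.16],half=60,scale=6)
E
python3 det.py blade_tip
```

```text
(array([ 0.62589444, -0.03831534,  0.19003169]), [np.float64(2.8825290556268803), np.float64(2.88252905562677)])
time_s: 8.22
position: [0.6243, 0.0662, 0.1628]
eef_rot: [138.7, 89.8, 46.6]
force: [-0.1, 0.1, -0.5]
width: 0.255
t 8.22 p [0.6243 0.0662 0.1628] xdir [ 0.003  0.003 -1.   ] ydir [ 0.999 -0.038  0.003] F [-0.1  0.1 -0.5] w 21.8 q [ 17.  29. -36.  83.  17.  73. -23.]
crop origin 244 150 scale 6
crop origin 324 186 scale 6
blade_tip side [([306.2, 195.3], 0.92)]
blade_tip top []
8.4167
```

View pics/g5_side_crop.png

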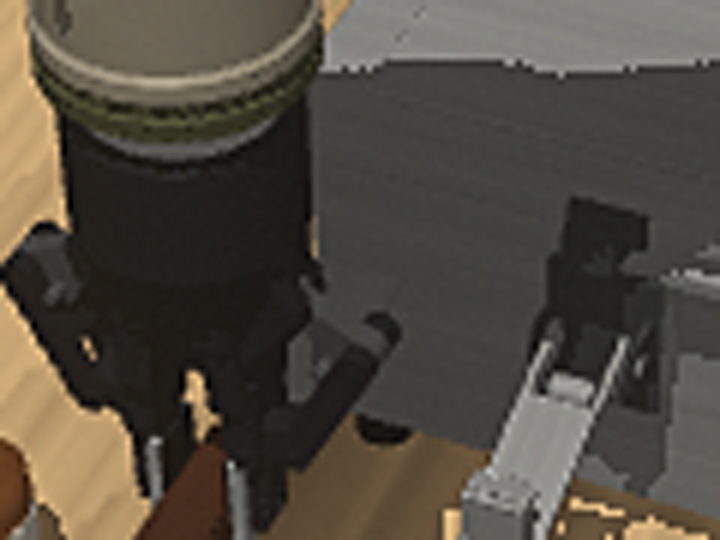

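View pics/g5_top_crop.png

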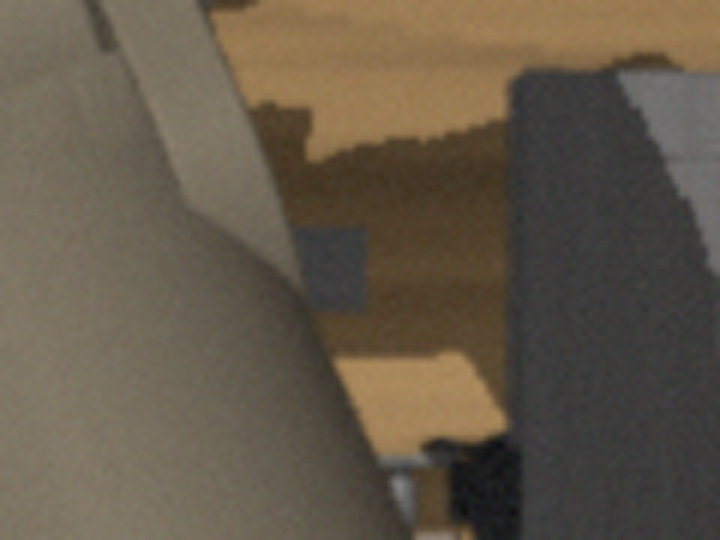

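Run:
```python
from h import *
print(onz("top",(385,231),.162), onz("top",(409.5,231),.177))
delta([.6230,.0370,.1615],rot([0,0,-1],[.999,-.041,0]))
```

```text
[ 0.62043851 -0.06077349  0.162     ] [ 0.61740864 -0.10677539  0.177     ]
shift units [ 0.0041 -0.0016  0.097 ] turn units [ 0.0006 -0.0005 -0.0005] mm 29.1 deg 0.3 rows>= 0.7
```

```bash
python3 -m pendant '[{"x":0.004,"y":0,"z":0.08,"ax":0.0006,"ay":-0.0005,"az":-0.0005},{"x":0.004,"y":0,"z":0.13,"ax":0.0006,"ay":-0.0005,"az":-0.0005},{"x":0.004,"y":0,"z":0.15,"ax":0.0006,"ay":-0.0005,"az":-0.0005},{"x":0.004,"y":0,"z":0.165,"ax":0.0006,"ay":-0.0005,"az":-0.0005},{"x":0.004,"y":0,"z":0.175,"ax":0.0006,"ay":-0.0005,"az":-0.0005},{"x":0.004,"y":0,"z":0.185,"ax":0.0006,"ay":-0.0005,"az":-0.0005},{"x":0.004,"y":0,"z":0.195,"ax":0.0006,"ay":-0.0005,"az":-0.0005},{"x":0.004,"y":0,"z":0.2,"ax":0.0006,"ay":-0.0005,"az":-0.0005}]'
python3 - <<'E'
from h import *
st();cap("g6")
crop("g6","side",[.62,-.06,.16],half=60,scale=6)
crop("g6","top",[.62,-.06,.16],half=60,scale=6)
E
```

```text
time_s: 9.08
position: [0.6223, 0.0064, 0.1615]
eef_rot: [69.2, 90.0, -23.1]
force: [0.4, 0.7, -1.7]
width: 0.252
t 9.08 p [0.6223 0.0064 0.1615] xdir [ 0. -0. -1.] ydir [ 0.999 -0.04   0.   ] F [ 0.4  0.7 -1.7] w 21.5 q [ 22.  28. -35.  84.  17.  73. -18.]
crop origin 244 150 scale 6
crop origin 324 186 scale 6
```

View pics/g6_top_crop.png

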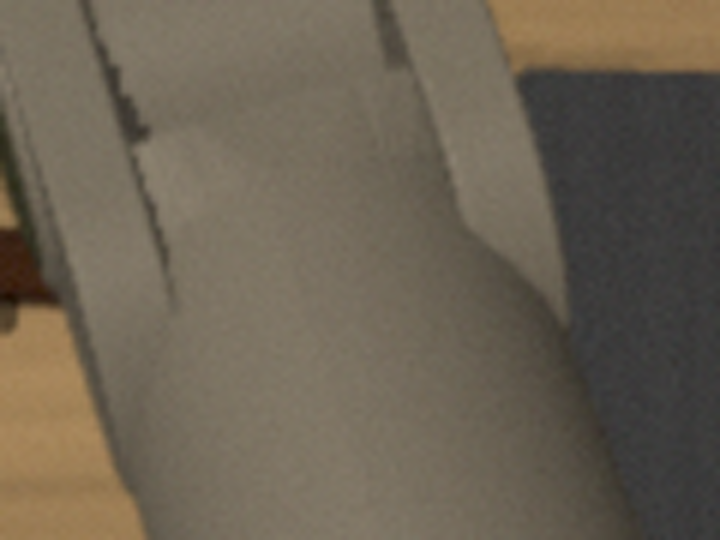

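View pics/g6_side_crop.png

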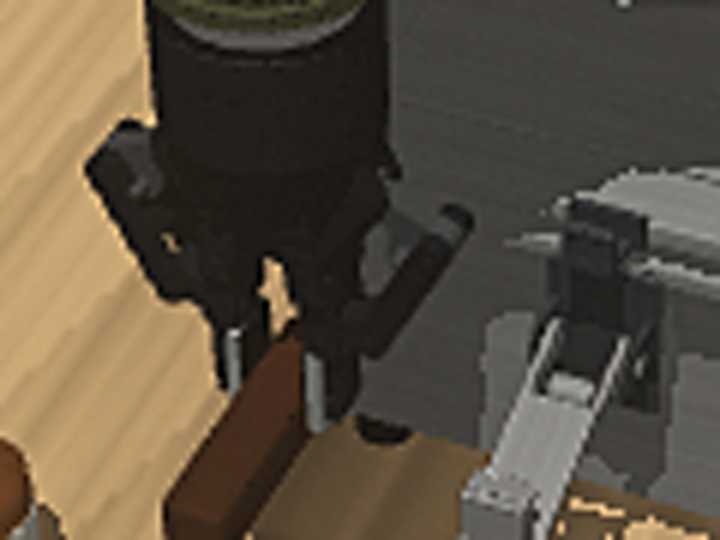

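```bash
python3 -m pendant '[{"x":0,"y":0,"z":0.012,"ax":0,"ay":0,"az":0},{"x":-0.01,"y":0,"z":0.014,"ax":0,"ay":0,"az":0},{"x":-0.02,"y":0,"z":0.014,"ax":0,"ay":0,"az":0},{"x":-0.03,"y":0,"z":0.014,"ax":0,"ay":0,"az":0},{"x":-0.04,"y":0,"z":0.014,"ax":0,"ay":0,"az":0},{"x":-0.05,"y":0,"z":0.014,"ax":0,"ay":0,"az":0},{"x":-0.05,"y":0,"z":0.014,"ax":0,"ay":0,"az":0}]' - 120
python3 - <<'E'
from h import *
st();cap("g7")
crop("g7","side",[.58,-.06,.16],half=90,scale=4)
o=env.observe();print(o["torque"])
E
```

```text
time_s: 9.77
position: [0.6226, 0.0022, 0.1774]
eef_rot: [87.3, 89.9, -5.1]
force: [0.1, -0.3, -1.9]
width: 0.251
t 9.77 p [0.6226 0.0022 0.1774] xdir [ 0.002 -0.    -1.   ] ydir [ 0.999 -0.041  0.002] F [ 0.1 -0.3 -1.9] w 21.5 q [ 22.  28. -35.  83.  16.  74. -17.]
crop origin 232 132 scale 4
[0.03041544 0.0064051  0.00187686]
```

View pics/g7_side_crop.png

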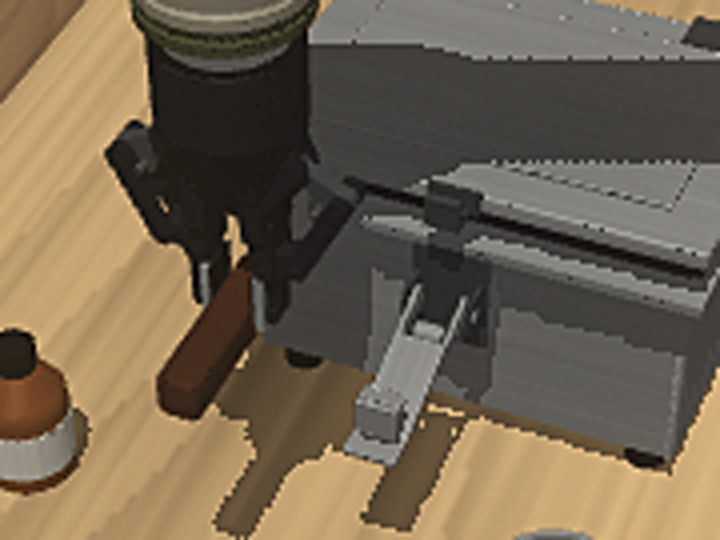

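```bash
python3 -m pendant '[{"x":-0.04,"y":0,"z":0.01,"ax":0,"ay":0,"az":0},{"x":-0.08,"y":0,"z":0.03,"ax":0,"ay":0,"az":0},{"x":-0.12,"y":0,"z":0.05,"ax":0,"ay":0,"az":0},{"x":-0.16,"y":0,"z":0.07,"ax":0,"ay":0,"az":0},{"x":-0.2,"y":0,"z":0.09,"ax":0,"ay":0,"az":0},{"x":-0.24,"y":0,"z":0.11,"ax":0,"ay":0,"az":0},{"x":-0.27,"y":0,"z":0.12,"ax":0,"ay":0,"az":0},{"x":-0.3,"y":0,"z":0.13,"ax":0,"ay":0,"az":0}]' - 120
python3 - <<'E'
from h import *
st();cap("g8")
crop("g8","side",[.58,-.06,.2],half=90,scale=4)
E
```

```text
time_s: 10.53
position: [0.6208, -0.038, 0.2681]
eef_rot: [63.0, 89.9, -29.5]
force: [-0.3, 1.0, -2.5]
width: 0.251
t 10.53 p [ 0.6208 -0.038   0.2681] xdir [ 0.002 -0.001 -1.   ] ydir [ 0.999 -0.042  0.002] F [-0.3  1.  -2.5] w 21.4 q [ 25.  25. -35.  75.  14.  85. -12.]
crop origin 232 117 scale 4
```

View pics/g8_side_crop.png

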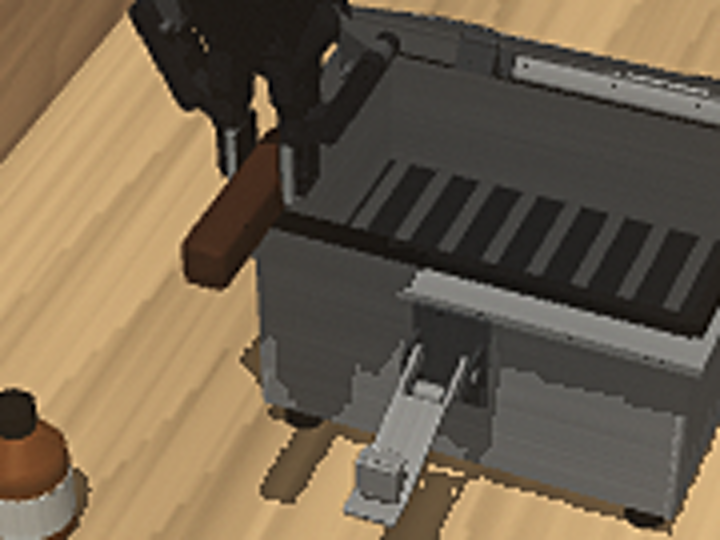

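```bash
python3 -m pendant '[{"x":-0.02,"y":0,"z":0,"ax":0,"ay":0,"az":0},{"x":-0.03,"y":0,"z":0,"ax":0,"ay":0,"az":0},{"x":-0.03,"y":0,"z":-0.1,"ax":0,"ay":0,"az":0},{"x":-0.03,"y":0,"z":-0.3,"ax":0,"ay":0,"az":0},{"x":-0.03,"y":0,"z":-0.5,"ax":0,"ay":0,"az":0},{"x":-0.03,"y":0,"z":-0.5,"ax":0,"ay":0,"az":0},{"x":-0.03,"y":0,"z":-0.5,"ax":0,"ay":0,"az":0},{"x":-0.03,"y":0,"z":-0.5,"ax":0,"ay":0,"az":0}]'
python3 - <<'E'
from h import *
st();cap("g9")
D=[0,0,-1]
delta([.3945,.321,.2],rot(D,[.995,.097,0]))
E
```

```text
time_s: 11.3
position: [0.6267, 0.1164, 0.2775]
eef_rot: [101.3, 89.8, 9.3]
force: [0.7, -0.5, -2.6]
width: 0.251
t 11.3 p [0.6267 0.1164 0.2775] xdir [ 0.003  0.    -1.   ] ydir [ 0.999 -0.035  0.003] F [ 0.7 -0.5 -2.6] w 21.4 q [ 11.  27. -38.  71.  16.  87. -26.]
shift units [ 0.2541 -0.8071 -0.6654] turn units [-0.0222  0.0003 -0.0005] mm 322.9 deg 8.0 rows>= 7.7
```

View pics/g9_side.png

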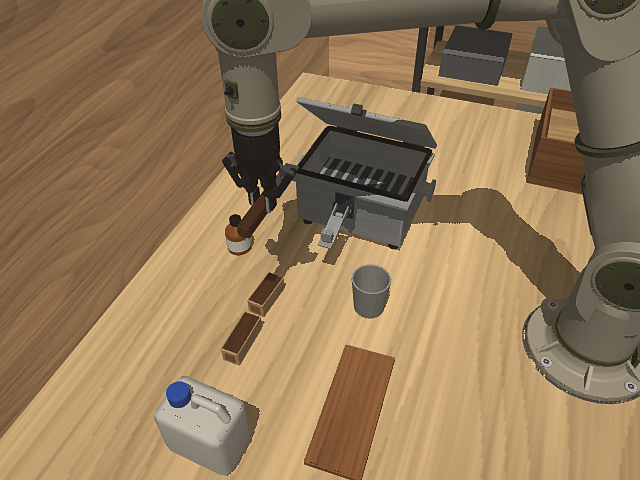

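```bash
python3 -m pendant '[{"x":0,"y":-0.3,"z":-0.3,"ax":-0.011,"ay":0,"az":0},{"x":0.2,"y":-0.806,"z":-0.67,"ax":-0.022,"ay":0,"az":0},{"x":0.25,"y":-0.806,"z":-0.67,"ax":-0.022,"ay":0,"az":0},{"x":0.25,"y":-0.806,"z":-0.67,"ax":-0.022,"ay":0,"az":0},{"x":0.25,"y":-0.806,"z":-0.67,"ax":-0.022,"ay":0,"az":0},{"x":0.25,"y":-0.806,"z":-0.67,"ax":-0.022,"ay":0,"az":0},{"x":0.25,"y":-0.806,"z":-0.67,"ax":-0.022,"ay":0,"az":0},{"x":0.25,"y":-0.806,"z":-0.67,"ax":-0.022,"ay":0,"az":0}]'
python3 - <<'E'
from h import *
st()
D=[0,0,-1]
delta([.3950,.318,.0275],rot(D,[.995,.097,0]))
E
```

```text
time_s: 12.07
position: [0.3933, 0.3225, 0.2008]
eef_rot: [50.5, 89.8, -34.1]
force: [0.5, 0.2, -0.9]
width: 0.251
t 12.07 p [0.3933 0.3225 0.2008] xdir [ 0.004 -0.002 -1.   ] ydir [0.996 0.094 0.003] F [ 0.5  0.2 -0.9] w 21.5 q [ -1.  14. -48.  98.  11.  72. -47.]
shift units [0.5776 0.0025 0.0139] turn units [-0.0004  0.0004 -0.0005] mm 173.3 deg 0.3 rows>= 4.2
```

```bash
python3 -m pendant '[{"x":0.13,"y":0,"z":0.013,"ax":0,"ay":0,"az":0},{"x":0.26,"y":0,"z":0.013,"ax":0,"ay":0,"az":0},{"x":0.39,"y":0,"z":0.013,"ax":0,"ay":0,"az":0},{"x":0.48,"y":0.002,"z":0.013,"ax":0,"ay":0,"az":0},{"x":0.53,"y":0.002,"z":0.013,"ax":0,"ay":0,"az":0},{"x":0.56,"y":0.002,"z":0.013,"ax":0,"ay":0,"az":0},{"x":0.575,"y":0.002,"z":0.013,"ax":0,"ay":0,"az":0},{"x":0.58,"y":0.002,"z":0.013,"ax":0,"ay":0,"az":0}]'
python3 - <<'E'
from h import *
st()
E
```

```text
time_s: 12.73
position: [0.3956, 0.3176, 0.0268]
eef_rot: [50.6, 89.7, -34.1]
force: [-0.4, -0.9, -0.9]
width: 0.249
t 12.73 p [0.3956 0.3176 0.0268] xdir [ 0.004 -0.003 -1.   ] ydir [0.996 0.093 0.004] F [-0.4 -0.9 -0.9] w 21.2 q [ -7.  26. -43. 109.  23.  53. -55.]
```

```bash
python3 -m pendant '[{"x":0.003,"y":0,"z":0,"ax":0,"ay":0,"az":0},{"x":0.003,"y":0,"z":0,"ax":0,"ay":0,"az":0},{"x":0.003,"y":0,"z":0,"ax":0,"ay":0,"az":0},{"x":0.003,"y":0,"z":0,"ax":0,"ay":0,"az":0},{"x":-0.1,"y":0,"z":0,"ax":0,"ay":0,"az":0},{"x":-0.25,"y":0,"z":0,"ax":0,"ay":0,"az":0},{"x":-0.4,"y":0,"z":0,"ax":0,"ay":0,"az":0},{"x":-0.5,"y":0,"z":0,"ax":0,"ay":0,"az":0}]' 60 40
python3 - <<'E'
from h import *
st();cap("h1")
E
python3 det.py billet1_mid billet4_mid blade_tip blade_grip
```

```text
time_s: 13.4
position: [0.3947, 0.3185, 0.1797]
eef_rot: [66.7, 89.7, -17.9]
force: [1.4, 0.7, 0.3]
width: 0.705
t 13.4 p [0.3947 0.3185 0.1797] xdir [ 0.005 -0.002 -1.   ] ydir [0.996 0.094 0.005] F [1.4 0.7 0.3] w 60.2 q [ -1.  15. -48. 100.  12.  70. -47.]
billet1_mid side [([241.2, 340.8], 0.95), ([238.5, 244.6], 0.19)]
billet1_mid top [([247.3, 232.6], 0.82)]
    [0.6424 0.2375 0.0107] [1.6 1.6]
billet4_mid side [([265.1, 295.0], 0.83)]
billet4_mid top [([299.1, 234.2], 0.89)]
    [0.6391 0.1196 0.0216] [2.8 2.8]
blade_tip side [([362.4, 353.7], 0.94), ([237.0, 241.6], 0.57)]
blade_tip top [([268.8, 334.6], 0.79)]
    [0.4086 0.1872 0.0205] [5. 5.]
blade_grip side [([342.9, 413.9], 0.94)]
blade_grip top [([209.4, 342.7], 0.87)]
    [0.3974 0.3197 0.0235] [0.7 0.7]
13.9
```

View pics/h1_side.png

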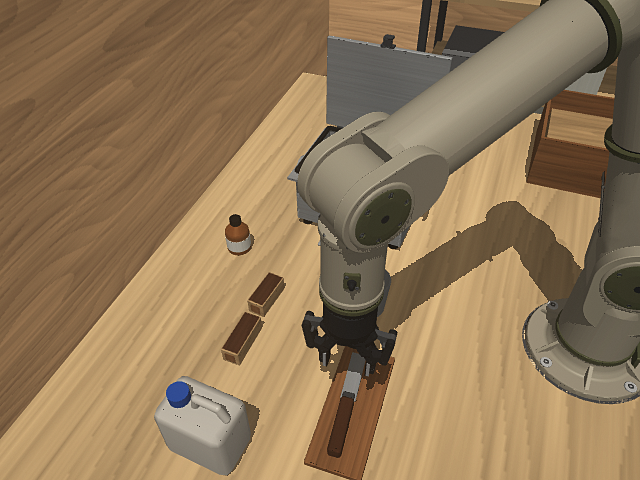

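View pics/h1_top.png

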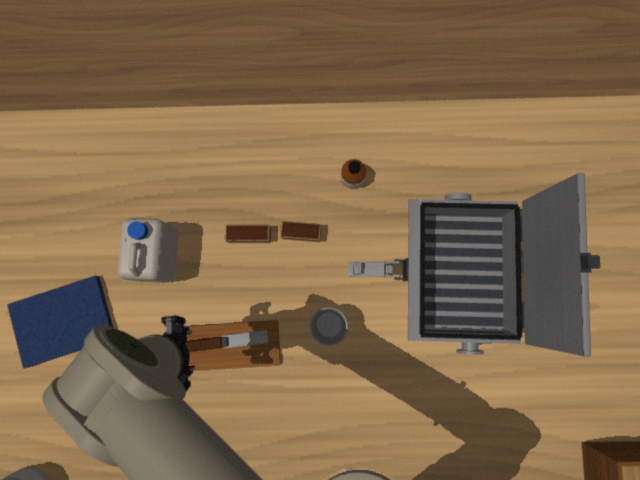

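Run:
```python
from h import *
D=[0,0,-1]
delta([.640,.233,.10],rot(D,[1,.01,0]))
```

```text
shift units [0.2548 0.788  0.3558] turn units [ 0.0132  0.0006 -0.0003] mm 270.4 deg 4.8 rows>= 6.5
```

```bash
python3 -m pendant '[{"x":0.25,"y":0.788,"z":0.356,"ax":0.013,"ay":0,"az":0},{"x":0.25,"y":0.788,"z":0.356,"ax":0.013,"ay":0,"az":0},{"x":0.25,"y":0.788,"z":0.356,"ax":0.013,"ay":0,"az":0},{"x":0.25,"y":0.788,"z":0.356,"ax":0.013,"ay":0,"az":0},{"x":0.25,"y":0.788,"z":0.356,"ax":0.013,"ay":0,"az":0},{"x":0.25,"y":0.788,"z":0.356,"ax":0.013,"ay":0,"az":0},{"x":0.25,"y":0.788,"z":0.356,"ax":0.013,"ay":0,"az":0},{"x":0.25,"y":0.788,"z":0.356,"ax":0.013,"ay":0,"az":0}]'
python3 - <<'E'
from h import *
st();cap("h2","side")
crop("h2","side",[.64,.2,.04],half=80,scale=4.5)
D=[0,0,-1]
delta([.640,.233,.017],rot(D,[1,.01,0]))
E
```

```text
time_s: 14.57
position: [0.6433, 0.2277, 0.0971]
eef_rot: [-11.6, 89.6, -101.4]
force: [-0.9, -1.5, -0.9]
width: 0.703
t 14.57 p [0.6433 0.2277 0.0971] xdir [-0.001 -0.007 -1.   ] ydir [ 1.     0.004 -0.001] F [-0.9 -1.5 -0.9] w 60.0 q [  1.  40. -37.  77.  24.  71. -37.]
crop origin 168 258 scale 4.5
shift units [ 0.2708 -0.0032 -0.0104] turn units [-0.0004  0.0008  0.0003] mm 81.3 deg 0.3 rows>= 2.0
```

View pics/h2_side_crop.png

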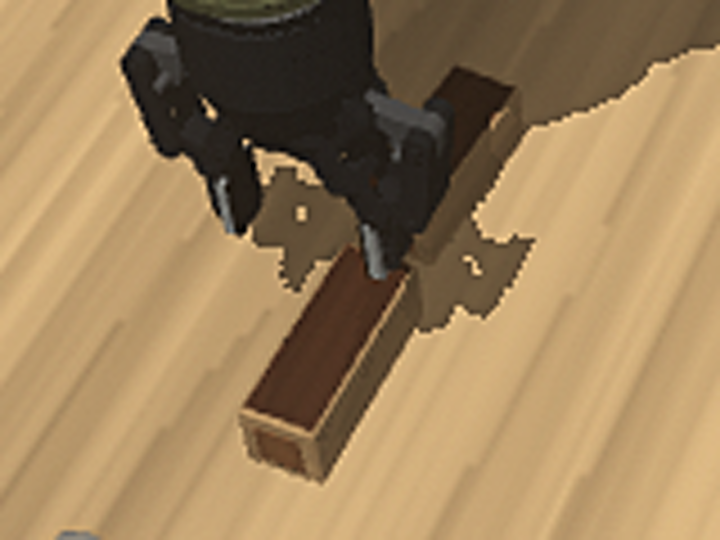

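```bash
python3 -m pendant '[{"x":0.1,"y":-0.003,"z":-0.015,"ax":0,"ay":0.0008,"az":0},{"x":0.2,"y":-0.003,"z":-0.015,"ax":0,"ay":0.0008,"az":0},{"x":0.25,"y":-0.003,"z":-0.015,"ax":0,"ay":0.0008,"az":0},{"x":0.27,"y":-0.003,"z":-0.015,"ax":0,"ay":0.0008,"az":0},{"x":0.27,"y":-0.003,"z":-0.015,"ax":0,"ay":0.0008,"az":0}]'
python3 -m pendant '[{"x":0,"y":0,"z":0,"ax":0,"ay":0,"az":0},{"x":0,"y":0,"z":0,"ax":0,"ay":0,"az":0},{"x":0,"y":0,"z":0,"ax":0,"ay":0,"az":0},{"x":0,"y":0,"z":0,"ax":0,"ay":0,"az":0},{"x":0,"y":0,"z":0,"ax":0,"ay":0,"az":0},{"x":0,"y":0,"z":0,"ax":0,"ay":0,"az":0}]' 0 80
python3 - <<'E'
from h import *
st();cap("h3")
crop("h3","side",[.64,.2,.04],half=80,scale=4.5)
E
```

```text
time_s: 15.03
position: [0.6386, 0.2346, 0.0159]
eef_rot: [-81.6, 89.7, -171.2]
force: [0.8, 0.1, 0.7]
width: 0.702
time_s: 15.53
position: [0.6396, 0.2354, 0.0181]
eef_rot: [-109.3, 89.9, 161.2]
force: [-1.2, 0.3, 7.7]
width: 0.43
t 15.53 p [0.6396 0.2354 0.0181] xdir [-0.002  0.001 -1.   ] ydir [ 1.     0.008 -0.002] F [-1.2  0.3  7.7] w 36.7 q [ -0.  44. -35.  81.  27.  64. -39.]
crop origin 168 258 scale 4.5
```

View pics/h3_side_crop.png

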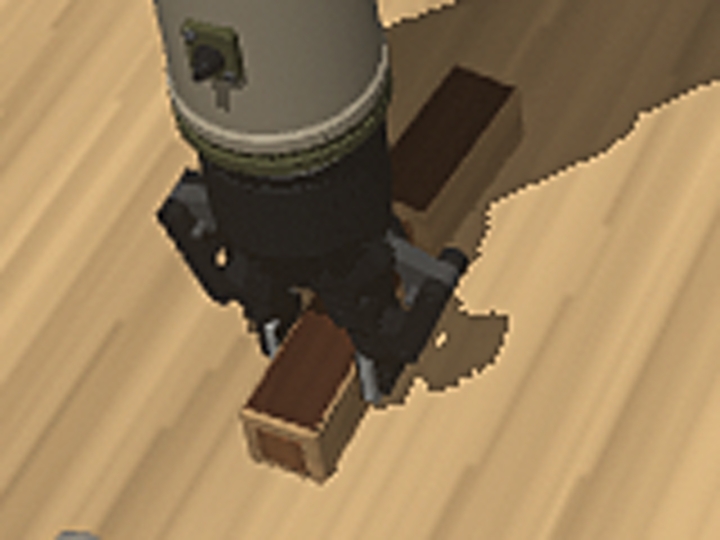

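```bash
python3 -m pendant '[{"x":-0.1,"y":0,"z":0,"ax":0,"ay":0,"az":0},{"x":-0.25,"y":0,"z":0,"ax":0,"ay":0,"az":0},{"x":-0.4,"y":0,"z":0,"ax":0,"ay":0,"az":0},{"x":-0.55,"y":0,"z":0,"ax":0,"ay":0,"az":0},{"x":-0.7,"y":0,"z":0.05,"ax":0,"ay":0,"az":0},{"x":-0.85,"y":0,"z":0.15,"ax":0,"ay":0,"az":0},{"x":-0.85,"y":0,"z":0.28,"ax":0,"ay":0,"az":0},{"x":-0.85,"y":0,"z":0.4,"ax":0,"ay":0,"az":0}]'
python3 - <<'E'
from h import *
st()
D=[0,0,-1]
delta([.594,-.219,.26],rot(D,[.999,-.041,0]))
E
```

```text
time_s: 16.3
position: [0.6414, 0.1268, 0.2776]
eef_rot: [121.5, 89.6, 32.3]
force: [1.9, -0.4, -0.8]
width: 0.434
t 16.3 p [0.6414 0.1268 0.2776] xdir [ 0.006  0.004 -1.   ] ydir [1.    0.013 0.006] F [ 1.9 -0.4 -0.8] w 37.1 q [ 11.  30. -39.  68.  18.  88. -25.]
shift units [ 0.0536 -0.1737  1.1507] turn units [ 0.0086 -0.0006 -0.0009] mm 349.5 deg 3.1 rows>= 8.4
```

```bash
python3 -m pendant '[{"x":0.05,"y":-0.15,"z":1.0,"ax":0.0086,"ay":0,"az":0},{"x":0.05,"y":-0.15,"z":1.0,"ax":0.0086,"ay":0,"az":0},{"x":0.05,"y":-0.15,"z":1.0,"ax":0.0086,"ay":0,"az":0},{"x":0.05,"y":-0.15,"z":1.0,"ax":0.0086,"ay":0,"az":0},{"x":0.05,"y":-0.15,"z":1.0,"ax":0.0086,"ay":0,"az":0},{"x":0.05,"y":-0.15,"z":1.0,"ax":0.0086,"ay":0,"az":0},{"x":0.05,"y":-0.15,"z":1.0,"ax":0.0086,"ay":0,"az":0},{"x":0.05,"y":-0.15,"z":1.0,"ax":0.0086,"ay":0,"az":0}]'
python3 - <<'E'
from h import *
st()
D=[0,0,-1]
delta([.594,-.219,.2],rot(D,[.999,-.041,0]))
delta([.594,-.219,.098],rot(D,[.999,-.041,0]))
E
```

```text
time_s: 16.97
position: [0.5983, -0.1839, 0.2611]
eef_rot: [77.9, 89.7, -15.1]
force: [0.2, -2.7, -1.4]
width: 0.433
t 16.97 p [ 0.5983 -0.1839  0.2611] xdir [ 0.005 -0.001 -1.   ] ydir [ 0.999 -0.052  0.005] F [ 0.2 -2.7 -1.4] w 37.0 q [ 38.  25. -35.  75.  14.  84.   2.]
shift units [ 0.2036 -0.0091  0.1173] turn units [-0.0018  0.0002 -0.0007] mm 70.5 deg 0.7 rows>= 1.7
shift units [ 0.5436 -0.0107  0.117 ] turn units [-0.0018  0.0002 -0.0007] mm 166.8 deg 0.7 rows>= 4.0
```

```bash
python3 -m pendant '[{"x":0.05,"y":-0.01,"z":0.117,"ax":-0.0018,"ay":0,"az":-0.0007},{"x":0.1,"y":-0.01,"z":0.117,"ax":-0.0018,"ay":0,"az":-0.0007},{"x":0.2,"y":-0.01,"z":0.117,"ax":-0.0018,"ay":0,"az":-0.0007},{"x":0.3,"y":-0.01,"z":0.117,"ax":-0.0018,"ay":0,"az":-0.0007},{"x":0.4,"y":-0.01,"z":0.117,"ax":-0.0018,"ay":0,"az":-0.0007},{"x":0.5,"y":-0.01,"z":0.117,"ax":-0.0018,"ay":0,"az":-0.0007},{"x":0.55,"y":-0.01,"z":0.117,"ax":-0.0018,"ay":0,"az":-0.0007},{"x":0.552,"y":-0.01,"z":0.117,"ax":-0.0018,"ay":0,"az":-0.0007}]'
python3 - <<'E'
from h import *
st();cap("h4");crop("h4","side",[.55,-.2,.15],half=80,scale=4.5)
E
```

```text
time_s: 17.63
position: [0.5933, -0.2185, 0.0934]
eef_rot: [-90.1, 89.9, 177.6]
force: [-0.4, -0.3, -1.0]
width: 0.436
t 17.63 p [ 0.5933 -0.2185  0.0934] xdir [-0.002  0.    -1.   ] ydir [ 0.999 -0.041 -0.002] F [-0.4 -0.3 -1. ] w 37.3 q [ 40.  33. -32.  87.  18.  66.   2.]
crop origin 276 109 scale 4.5
```

View pics/h4_side_crop.png

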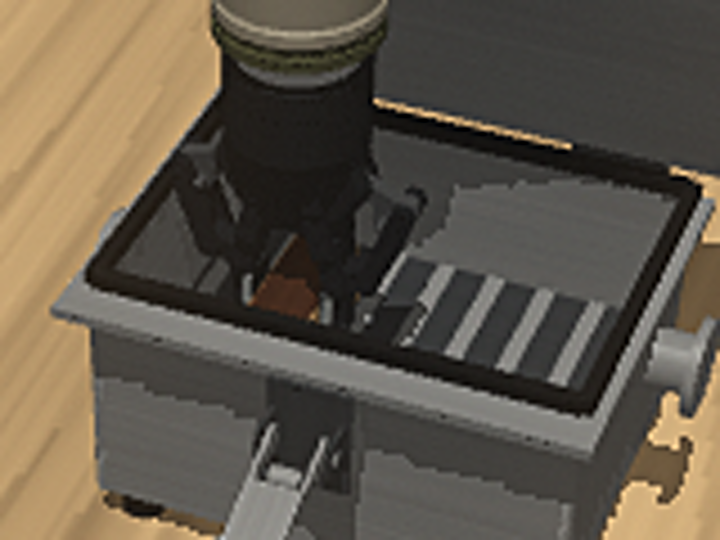

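Billet sits just above the floor inside the chest. Release and rise.

```bash
python3 -m pendant '[{"x":0,"y":0,"z":0,"ax":0,"ay":0,"az":0},{"x":0,"y":0,"z":0,"ax":0,"ay":0,"az":0},{"x":0,"y":0,"z":0,"ax":0,"ay":0,"az":0},{"x":0,"y":0,"z":0,"ax":0,"ay":0,"az":0},{"x":-0.1,"y":0,"z":0,"ax":0,"ay":0,"az":0},{"x":-0.25,"y":0,"z":0,"ax":0,"ay":0,"az":0},{"x":-0.4,"y":0,"z":0,"ax":0,"ay":0,"az":0},{"x":-0.5,"y":0,"z":0,"ax":0,"ay":0,"az":0}]' 60 40
python3 - <<'E'
from h import *
st()
D=[0,0,-1]
delta([.6425,.08,.22],rot(D,[.998,-.07,0]))
E
```

```text
time_s: 18.4
position: [0.5942, -0.2184, 0.2483]
eef_rot: [48.6, 89.9, -43.7]
force: [1.6, 0.1, 1.0]
width: 0.7
t 18.4 p [ 0.5942 -0.2184  0.2483] xdir [ 0.001 -0.001 -1.   ] ydir [ 0.999 -0.04   0.001] F [1.6 0.1 1. ] w 59.8 q [ 40.  26. -34.  75.  15.  83.   5.]
shift units [ 0.0935  0.1208 -1.0005] turn units [ 0.0047  0.0002 -0.0002] mm 303.6 deg 1.7 rows>= 7.3
```

```bash
python3 -m pendant '[{"x":0,"y":0.05,"z":-0.2,"ax":0,"ay":0,"az":0},{"x":0.0,"y":0.12,"z":-1.0,"ax":0.0047,"ay":0,"az":0},{"x":0.0,"y":0.12,"z":-1.0,"ax":0.0047,"ay":0,"az":0},{"x":0.09,"y":0.12,"z":-1.0,"ax":0.0047,"ay":0,"az":0},{"x":0.09,"y":0.12,"z":-1.0,"ax":0.0047,"ay":0,"az":0},{"x":0.09,"y":0.12,"z":-1.0,"ax":0.0047,"ay":0,"az":0},{"x":0.09,"y":0.12,"z":-1.0,"ax":0.0047,"ay":0,"az":0},{"x":0.09,"y":0.12,"z":-1.0,"ax":0.0047,"ay":0,"az":0}]'
python3 - <<'E'
from h import *
st();cap("h5")
D=[0,0,-1]
delta([.6415,.1155,.1],rot(D,[.998,-.07,0]))
E
python3 det.py billet4_mid billet1_mid
```

```text
time_s: 19.07
position: [0.6408, 0.0887, 0.2205]
eef_rot: [-177.0, 89.8, 89.5]
force: [-0.9, 1.4, -0.1]
width: 0.705
t 19.07 p [0.6408 0.0887 0.2205] xdir [ 0.     0.003 -1.   ] ydir [ 0.998 -0.061 -0.   ] F [-0.9  1.4 -0.1] w 60.2 q [ 15.  30. -38.  75.  18.  81. -26.]
shift units [ 0.4024 -0.0056 -0.0995] turn units [ 0.0013 -0.0002 -0.    ] mm 124.4 deg 0.5 rows>= 3.0
billet4_mid side [([266.6, 297.2], 0.64)]
billet4_mid top [([223.5, 346.4], 0.45)]
    [0.4708 0.2698 0.2666] [69.8 69.8]
billet1_mid side [([338.1, 177.1], 0.56), ([210.1, 442.4], 0.27)]
billet1_mid top [([457.5, 249.0], 0.69)]
    [ 0.5929 -0.2142  0.1045] [5.5 5.5]
19.3667
```

View pics/h5_side.png

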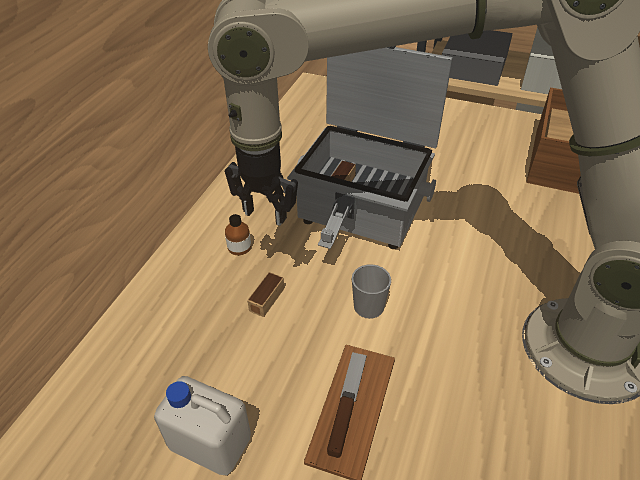

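View pics/h5_top.png

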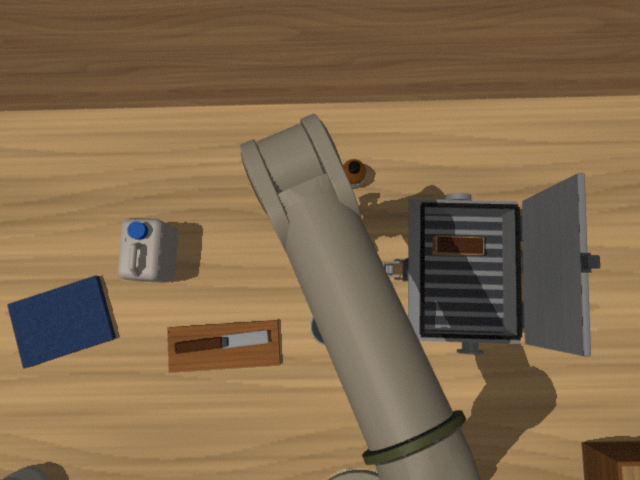

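```bash
python3 -m pendant '[{"x":0.2,"y":-0.005,"z":-0.1,"ax":0.0013,"ay":0,"az":0},{"x":0.4,"y":-0.005,"z":-0.1,"ax":0.0013,"ay":0,"az":0},{"x":0.5,"y":-0.005,"z":-0.1,"ax":0.0013,"ay":0,"az":0},{"x":0.6,"y":-0.005,"z":-0.1,"ax":0.0013,"ay":0,"az":0},{"x":0.66,"y":-0.005,"z":-0.1,"ax":0.0013,"ay":0,"az":0},{"x":0.68,"y":-0.005,"z":-0.1,"ax":0.0013,"ay":0,"az":0},{"x":0.68,"y":-0.005,"z":-0.1,"ax":0.0013,"ay":0,"az":0}]'
python3 - <<'E'
from h import *
st();cap("h6")
crop("h6","side",[.64,.12,.04],half=70,scale=5)
E
```

```text
time_s: 19.95
position: [0.6422, 0.1048, 0.0149]
eef_rot: [-38.2, 89.7, -133.0]
force: [0.3, -0.1, 0.6]
width: 0.701
t 19.95 p [0.6422 0.1048 0.0149] xdir [-0.003 -0.004 -1.   ] ydir [ 0.997 -0.083 -0.003] F [ 0.3 -0.1  0.6] w 59.9 q [ 11.  41. -34.  86.  25.  61. -33.]
crop origin 195 237 scale 5
```

View pics/h6_side_crop.png

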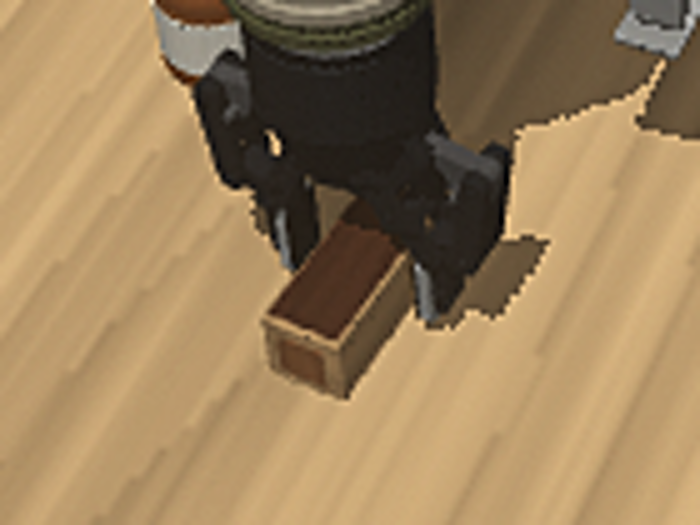

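```bash
python3 -m pendant '[{"x":-0.01,"y":0,"z":-0.03,"ax":0,"ay":0,"az":0},{"x":-0.01,"y":0,"z":-0.03,"ax":0,"ay":0,"az":0},{"x":-0.01,"y":0,"z":-0.03,"ax":0,"ay":0,"az":0}]'
python3 -m pendant '[{"x":0,"y":0,"z":0,"ax":0,"ay":0,"az":0},{"x":0,"y":0,"z":0,"ax":0,"ay":0,"az":0},{"x":0,"y":0,"z":0,"ax":0,"ay":0,"az":0},{"x":0,"y":0,"z":0,"ax":0,"ay":0,"az":0},{"x":0,"y":0,"z":0,"ax":0,"ay":0,"az":0},{"x":0,"y":0,"z":0,"ax":0,"ay":0,"az":0}]' 0 80
python3 -m pendant '[{"x":-0.1,"y":0,"z":0,"ax":0,"ay":0,"az":0},{"x":-0.25,"y":0,"z":0,"ax":0,"ay":0,"az":0},{"x":-0.4,"y":0,"z":0,"ax":0,"ay":0,"az":0},{"x":-0.55,"y":0,"z":0,"ax":0,"ay":0,"az":0},{"x":-0.7,"y":0,"z":0.0,"ax":0,"ay":0,"az":0},{"x":-0.85,"y":0,"z":0.05,"ax":0,"ay":0,"az":0},{"x":-0.85,"y":0,"z":0.1,"ax":0,"ay":0,"az":0}]'
python3 - <<'E'
from h import *
st()
D=[0,0,-1]
delta([.510,-.215,.26],rot(D,[.999,-.041,0]))
E
```

```text
time_s: 20.3
position: [0.6477, 0.1172, 0.0257]
eef_rot: [92.7, 89.5, -1.9]
force: [-0.7, -0.4, -0.1]
width: 0.704
time_s: 20.8
position: [0.6487, 0.1177, 0.0275]
eef_rot: [96.0, 89.3, 1.3]
force: [-0.3, 1.1, 7.9]
width: 0.421
time_s: 21.38
position: [0.6437, 0.0914, 0.2893]
eef_rot: [104.8, 88.9, 10.4]
force: [0.9, 0.8, -0.2]
width: 0.424
t 21.38 p [0.6437 0.0914 0.2893] xdir [ 0.019  0.004 -1.   ] ydir [ 0.997 -0.076  0.019] F [ 0.9  0.8 -0.2] w 36.2 q [ 14.  28. -38.  69.  17.  88. -26.]
shift units [ 0.0854 -0.368   1.0528] turn units [-0.0056 -0.0007 -0.003 ] mm 335.6 deg 2.3 rows>= 8.0
```

```bash
python3 -m pendant '[{"x":0.08,"y":-0.35,"z":1.0,"ax":-0.0056,"ay":0,"az":-0.003},{"x":0.08,"y":-0.35,"z":1.0,"ax":-0.0056,"ay":0,"az":-0.003},{"x":0.08,"y":-0.35,"z":1.0,"ax":-0.0056,"ay":0,"az":-0.003},{"x":0.08,"y":-0.35,"z":1.0,"ax":-0.0056,"ay":0,"az":-0.003},{"x":0.08,"y":-0.35,"z":1.0,"ax":-0.0056,"ay":0,"az":-0.003},{"x":0.08,"y":-0.35,"z":1.0,"ax":-0.0056,"ay":0,"az":-0.003},{"x":0.08,"y":-0.35,"z":1.0,"ax":-0.0056,"ay":0,"az":-0.003},{"x":0.08,"y":-0.35,"z":1.0,"ax":-0.0056,"ay":0,"az":-0.003}]'
python3 - <<'E'
from h import *
st()
D=[0,0,-1]
delta([.505,-.219,.105],rot(D,[.999,-.041,0]))
E
```

```text
time_s: 22.05
position: [0.5137, -0.2053, 0.2614]
eef_rot: [-150.1, 89.8, 117.2]
force: [-0.2, -1.3, -1.3]
width: 0.424
t 22.05 p [ 0.5137 -0.2053  0.2614] xdir [-0.001  0.002 -1.   ] ydir [ 0.999 -0.047 -0.001] F [-0.2 -1.3 -1.3] w 36.3 q [ 46.  16. -34.  87.   9.  81.   9.]
shift units [ 0.5213 -0.026   0.0481] turn units [-0.001  -0.0004  0.0002] mm 157.2 deg 0.4 rows>= 3.8
```

```bash
python3 -m pendant '[{"x":0.1,"y":-0.026,"z":0.048,"ax":-0.001,"ay":0,"az":0},{"x":0.2,"y":-0.026,"z":0.048,"ax":-0.001,"ay":0,"az":0},{"x":0.3,"y":-0.026,"z":0.048,"ax":-0.001,"ay":0,"az":0},{"x":0.4,"y":-0.026,"z":0.048,"ax":-0.001,"ay":0,"az":0},{"x":0.5,"y":-0.026,"z":0.048,"ax":-0.001,"ay":0,"az":0},{"x":0.52,"y":-0.026,"z":0.048,"ax":-0.001,"ay":0,"az":0},{"x":0.52,"y":-0.026,"z":0.048,"ax":-0.001,"ay":0,"az":0}]'
python3 -m pendant '[{"x":0,"y":0,"z":0,"ax":0,"ay":0,"az":0},{"x":0,"y":0,"z":0,"ax":0,"ay":0,"az":0},{"x":0,"y":0,"z":0,"ax":0,"ay":0,"az":0},{"x":0,"y":0,"z":0,"ax":0,"ay":0,"az":0},{"x":-0.1,"y":0,"z":0,"ax":0,"ay":0,"az":0},{"x":-0.25,"y":0,"z":0,"ax":0,"ay":0,"az":0},{"x":-0.4,"y":0,"z":0,"ax":0,"ay":0,"az":0},{"x":-0.55,"y":0,"z":0,"ax":0,"ay":0,"az":0}]' 60 40
python3 -m pendant '[{"x":-0.2,"y":0,"z":0,"ax":0,"ay":0,"az":0},{"x":-0.4,"y":0,"z":0,"ax":0,"ay":0,"az":0},{"x":-0.6,"y":0,"z":0,"ax":0,"ay":0,"az":0},{"x":-0.7,"y":0,"z":0,"ax":0,"ay":0,"az":0},{"x":-0.7,"y":0,"z":0,"ax":0,"ay":0,"az":0}]' 0 40
python3 - <<'E'
from h import *
st();cap("i1")
E
python3 det.py billet1_mid billet2_mid billet3_mid billet4_mid lid_edge
```

```text
time_s: 22.63
position: [0.5035, -0.2186, 0.1041]
eef_rot: [-125.2, 89.6, 142.4]
force: [0.0, -0.5, -0.9]
width: 0.426
time_s: 23.3
position: [0.504, -0.2188, 0.2614]
eef_rot: [-127.1, 89.7, 140.6]
force: [0.8, -1.1, -0.2]
width: 0.705
time_s: 23.72
position: [0.5042, -0.2193, 0.4704]
eef_rot: [-129.8, 89.8, 137.8]
force: [1.1, -0.4, 0.7]
width: 0.006
t 23.72 p [ 0.5042 -0.2193  0.4704] xdir [-0.003  0.003 -1.   ] ydir [ 0.999 -0.041 -0.003] F [ 1.1 -0.4  0.7] w 0.5 q [ 44.  16. -34.  59.   9. 107.  11.]
billet1_mid side [([340.7, 178.8], 0.85)]
billet1_mid top [([456.7, 248.5], 0.67), ([353.9, 268.9], 0.32)]
    [ 0.5907 -0.2151  0.0995] [1.6 1.6]
billet2_mid side [([329.7, 236.1], 0.42)]
billet2_mid top []
billet3_mid side []
billet3_mid top []
billet4_mid side [([376.5, 187.5], 0.89)]
billet4_mid top [([458.5, 271.2], 0.27)]
lid_edge side [([384.0, 46.3], 0.67), ([342.0, 412.6], 0.49)]
lid_edge top []
24.3167
```

View pics/i1_side.png

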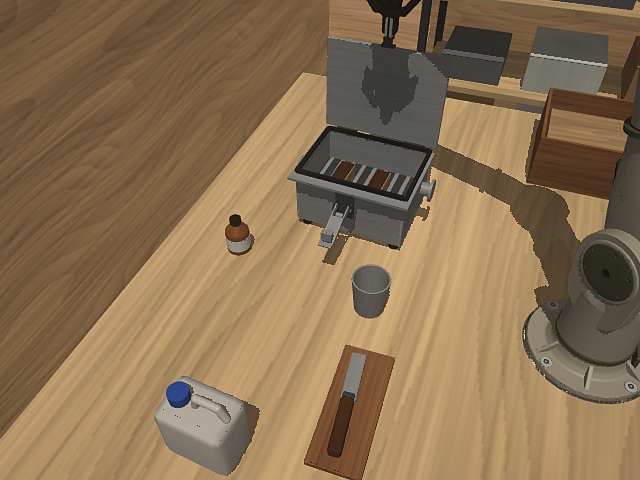

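View pics/i1_top.png

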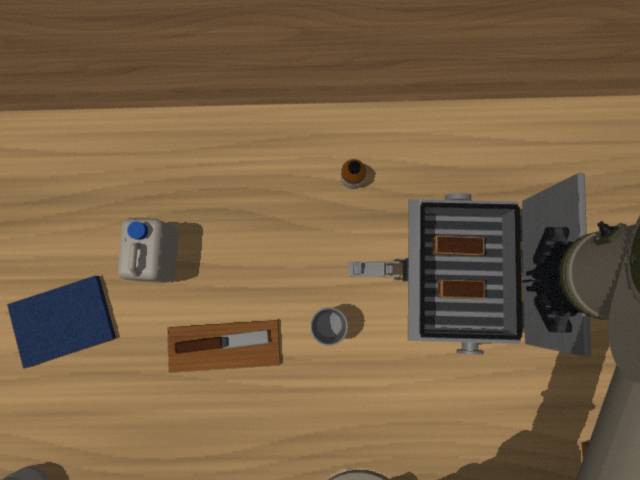

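Run:
```python
from h import *
D=[0,0,-1]
delta([.476,-.40,.475],rot(D,[.999,-.041,0]))
```

```text
shift units [-0.0293 -0.0714  0.6043] turn units [ 0.0001 -0.0006  0.001 ] mm 182.8 deg 0.4 rows>= 4.4
```

```bash
python3 -m pendant '[{"x":-0.03,"y":-0.07,"z":0.6,"ax":0,"ay":0,"az":0},{"x":-0.03,"y":-0.07,"z":0.6,"ax":0,"ay":0,"az":0},{"x":-0.03,"y":-0.07,"z":0.6,"ax":0,"ay":0,"az":0},{"x":-0.03,"y":-0.07,"z":0.6,"ax":0,"ay":0,"az":0},{"x":-0.03,"y":-0.07,"z":0.6,"ax":0,"ay":0,"az":0},{"x":-0.03,"y":-0.07,"z":0.6,"ax":0,"ay":0,"az":0},{"x":-0.03,"y":-0.07,"z":0.6,"ax":0,"ay":0,"az":0}]'
python3 - <<'E'
from h import *
st();cap("i2","top","side")
D=[0,0,-1]
delta([.475,-.40,.365],rot(D,[.999,-.041,0]))
E
```

```text
time_s: 24.9
position: [0.4762, -0.3998, 0.4741]
eef_rot: [-126.9, 89.5, 140.7]
force: [0.6, 0.8, 1.1]
width: -0.003
t 24.9 p [ 0.4762 -0.3998  0.4741] xdir [-0.007  0.006 -1.   ] ydir [ 0.999 -0.043 -0.007] F [0.6 0.8 1.1] w -0.2 q [ 52.  27. -29.  44.  14. 112.  28.]
shift units [ 0.3674 -0.0041  0.0098] turn units [ 0.0003 -0.0007  0.0009] mm 110.3 deg 0.4 rows>= 2.6
```

View pics/i2_side.png

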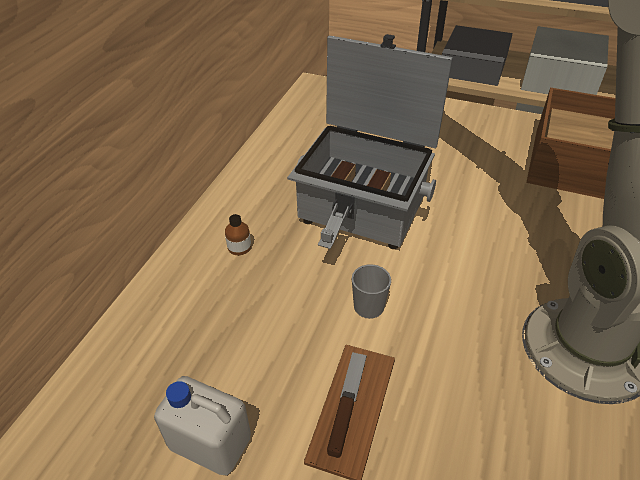

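```bash
python3 -m pendant '[{"x":0.1,"y":0,"z":0.01,"ax":0,"ay":-0.0007,"az":0.0009},{"x":0.2,"y":0,"z":0.01,"ax":0,"ay":-0.0007,"az":0.0009},{"x":0.3,"y":0,"z":0.01,"ax":0,"ay":-0.0007,"az":0.0009},{"x":0.365,"y":0,"z":0.01,"ax":0,"ay":-0.0007,"az":0.0009},{"x":0.365,"y":0,"z":0.01,"ax":0,"ay":-0.0007,"az":0.0009},{"x":0.365,"y":0,"z":-0.05,"ax":0,"ay":-0.0007,"az":0.0009},{"x":0.365,"y":0,"z":-0.08,"ax":0,"ay":-0.0007,"az":0.0009},{"x":0.365,"y":0,"z":-0.11,"ax":0,"ay":-0.0007,"az":0.0009}]'
python3 - <<'E'
from h import *
st()
E
```

```text
time_s: 25.67
position: [0.4786, -0.3623, 0.368]
eef_rot: [63.8, 89.9, -28.3]
force: [-0.7, -0.2, 1.1]
width: -0.002
t 25.67 p [ 0.4786 -0.3623  0.368 ] xdir [ 0.002 -0.001 -1.   ] ydir [ 0.999 -0.037  0.002] F [-0.7 -0.2  1.1] w -0.2 q [ 55.  20. -31.  67.  10.  95.  25.]
```

Now push along the arc: first forward ~60 mm.

```bash
python3 -m pendant '[{"x":0,"y":0,"z":-0.03,"ax":0,"ay":0,"az":0},{"x":0,"y":0,"z":-0.055,"ax":0,"ay":0,"az":0},{"x":0,"y":0,"z":-0.08,"ax":0,"ay":0,"az":0},{"x":0,"y":0,"z":-0.105,"ax":0,"ay":0,"az":0},{"x":0,"y":0,"z":-0.13,"ax":0,"ay":0,"az":0},{"x":0,"y":0,"z":-0.155,"ax":0,"ay":0,"az":0},{"x":0.002,"y":0,"z":-0.18,"ax":0,"ay":0,"az":0},{"x":0.005,"y":0,"z":-0.205,"ax":0,"ay":0,"az":0}]'
python3 - <<'E'
from h import *
st();cap("i3")
crop("i3","side",[.5,-.25,.3],half=100,scale=4)
E
```

```text
time_s: 26.33
position: [0.4809, -0.3001, 0.3661]
eef_rot: [67.9, 89.9, -24.2]
force: [1.7, -3.4, -0.6]
width: 0.004
t 26.33 p [ 0.4809 -0.3001  0.3661] xdir [ 0.002 -0.001 -1.   ] ydir [ 0.999 -0.037  0.002] F [ 1.7 -3.4 -0.6] w 0.3 q [ 54.  16. -33.  73.   9.  94.  20.]
crop origin 288 29 scale 4
```

View pics/i3_side_crop.png

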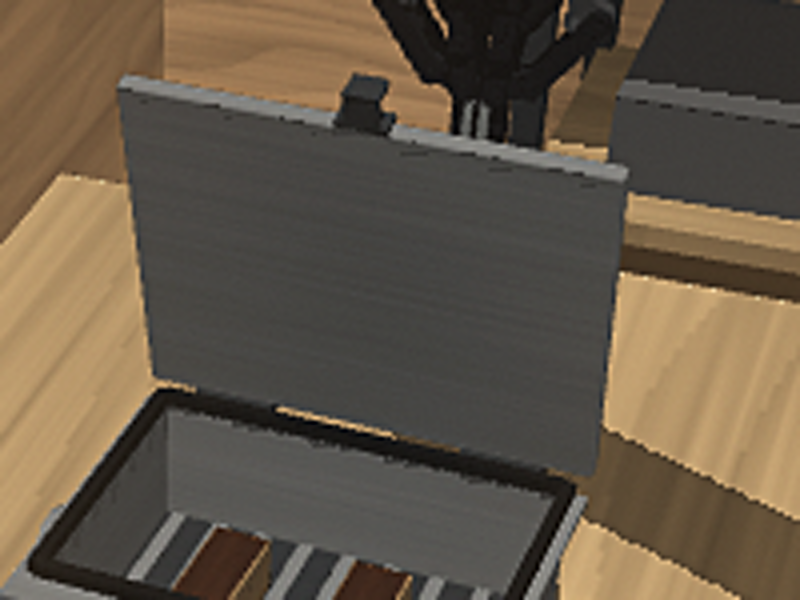

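```bash
python3 -m pendant '[{"x":0.006,"y":0,"z":-0.03,"ax":0,"ay":0,"az":0},{"x":0.014,"y":0,"z":-0.06,"ax":0,"ay":0,"az":0},{"x":0.023,"y":0,"z":-0.09,"ax":0,"ay":0,"az":0},{"x":0.034,"y":0,"z":-0.12,"ax":0,"ay":0,"az":0},{"x":0.046,"y":0,"z":-0.15,"ax":0,"ay":0,"az":0},{"x":0.06,"y":0,"z":-0.18,"ax":0,"ay":0,"az":0},{"x":0.075,"y":0,"z":-0.207,"ax":0,"ay":0,"az":0},{"x":0.09,"y":0,"z":-0.232,"ax":0,"ay":0,"az":0}]'
python3 - <<'E'
from h import *
st()
E
```

```text
time_s: 27.1
position: [0.4835, -0.2281, 0.3387]
eef_rot: [86.7, 89.9, -5.2]
force: [1.4, -2.6, 0.3]
width: 0.005
t 27.1 p [ 0.4835 -0.2281  0.3387] xdir [ 0.002 -0.    -1.   ] ydir [ 0.999 -0.034  0.002] F [ 1.4 -2.6  0.3] w 0.5 q [ 51.  12. -35.  81.   7.  89.  15.]
```

```bash
python3 -m pendant '[{"x":0.02,"y":0,"z":-0.027,"ax":0,"ay":0,"az":0},{"x":0.04,"y":0,"z":-0.053,"ax":0,"ay":0,"az":0},{"x":0.065,"y":0,"z":-0.078,"ax":0,"ay":0,"az":0},{"x":0.09,"y":0,"z":-0.102,"ax":0,"ay":0,"az":0},{"x":0.12,"y":0,"z":-0.13,"ax":0,"ay":0,"az":0},{"x":0.15,"y":0,"z":-0.16,"ax":0,"ay":0,"az":0},{"x":0.18,"y":0,"z":-0.182,"ax":0,"ay":0,"az":0},{"x":0.21,"y":0,"z":-0.2,"ax":0,"ay":0,"az":0}]'
python3 - <<'E'
from h import *
st();cap("i4");crop("i4","side",[.5,-.25,.3],half=100,scale=4)
E
```

```text
time_s: 27.77
position: [0.4855, -0.167, 0.2746]
eef_rot: [107.2, 89.9, 15.4]
force: [0.5, 0.6, 1.8]
width: 0.003
t 27.77 p [ 0.4855 -0.167   0.2746] xdir [ 0.001  0.    -1.   ] ydir [ 0.999 -0.033  0.001] F [0.5 0.6 1.8] w 0.2 q [ 48.  10. -37.  91.   6.  81.   8.]
crop origin 288 29 scale 4
```

View pics/i4_side_crop.png

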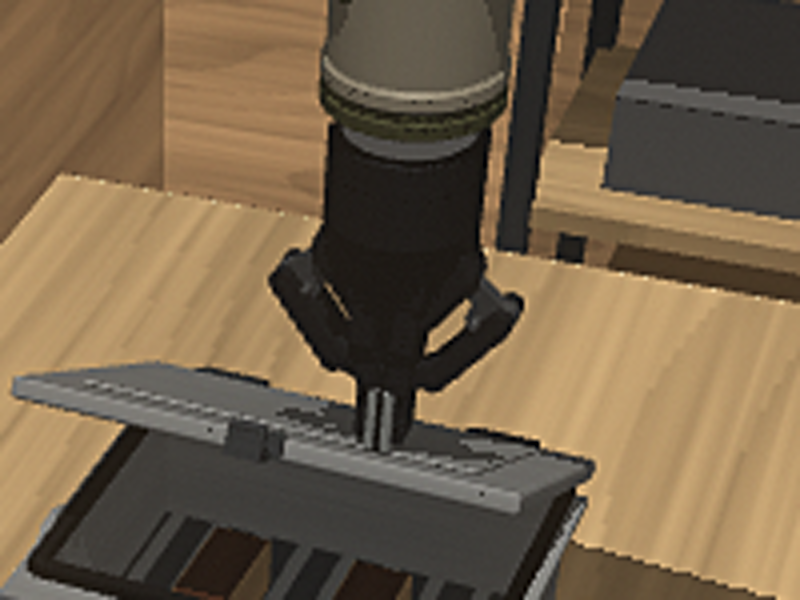

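```bash
python3 -m pendant '[{"x":0.035,"y":0,"z":-0.02,"ax":0,"ay":0,"az":0},{"x":0.07,"y":0,"z":-0.04,"ax":0,"ay":0,"az":0},{"x":0.105,"y":0,"z":-0.055,"ax":0,"ay":0,"az":0},{"x":0.14,"y":0,"z":-0.065,"ax":0,"ay":0,"az":0},{"x":0.175,"y":0,"z":-0.075,"ax":0,"ay":0,"az":0},{"x":0.205,"y":0,"z":-0.082,"ax":0,"ay":0,"az":0},{"x":0.235,"y":0,"z":-0.09,"ax":0,"ay":0,"az":0},{"x":0.265,"y":0,"z":-0.095,"ax":0,"ay":0,"az":0}]'
python3 -m pendant '[{"x":0.02,"y":0,"z":0,"ax":0,"ay":0,"az":0},{"x":0.03,"y":0,"z":0,"ax":0,"ay":0,"az":0},{"x":0.036,"y":0,"z":0,"ax":0,"ay":0,"az":0},{"x":0.04,"y":0,"z":0,"ax":0,"ay":0,"az":0},{"x":0.04,"y":0,"z":0,"ax":0,"ay":0,"az":0},{"x":0.04,"y":0,"z":0,"ax":0,"ay":0,"az":0}]'
python3 - <<'E'
from h import *
st();cap("i5");crop("i5","side",[.5,-.18,.2],half=100,scale=4)
E
```

```text
time_s: 28.53
position: [0.4855, -0.1379, 0.1933]
eef_rot: [-124.9, 89.9, 143.3]
force: [-1.0, -0.5, 1.1]
width: 0.003
time_s: 29.03
position: [0.4854, -0.1375, 0.1848]
eef_rot: [-66.8, 89.9, -158.6]
force: [-17.1, 5.3, 34.9]
width: 0.001
t 29.03 p [ 0.4854 -0.1375  0.1848] xdir [-0.001 -0.001 -1.   ] ydir [ 0.999 -0.032 -0.001] F [-17.1   5.3  34.9] w 0.1 q [ 46.  13. -38. 100.   8.  70.   3.]
crop origin 276 85 scale 4
```

View pics/i5_side_crop.png

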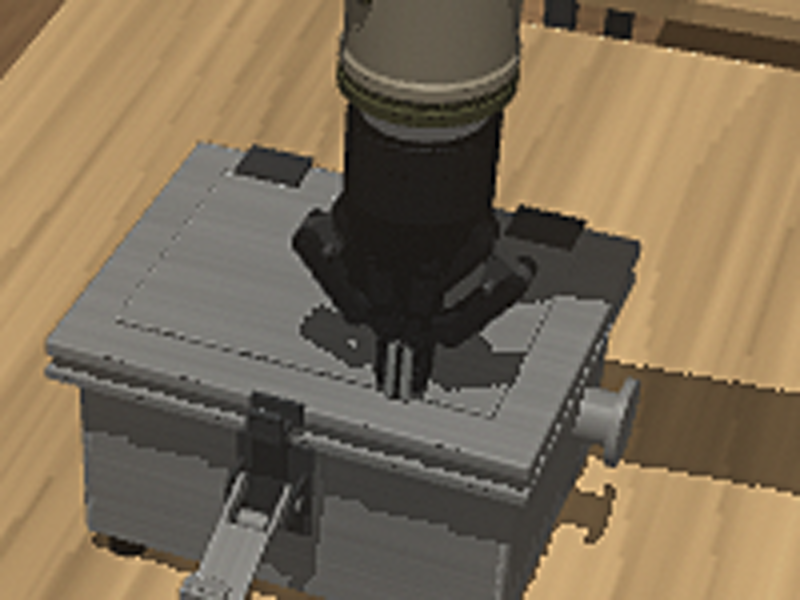

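```bash
python3 -m pendant '[{"x":-0.1,"y":0,"z":0,"ax":0,"ay":0,"az":0},{"x":-0.2,"y":0,"z":0,"ax":0,"ay":0,"az":0},{"x":-0.3,"y":0,"z":-0.1,"ax":0,"ay":0,"az":0},{"x":-0.3,"y":0.1,"z":-0.2,"ax":0,"ay":0,"az":0},{"x":-0.3,"y":0.2,"z":-0.3,"ax":0,"ay":0,"az":0},{"x":-0.3,"y":0.2,"z":-0.43,"ax":0,"ay":0,"az":0},{"x":-0.3,"y":0.2,"z":-0.43,"ax":0,"ay":0,"az":0}]' 50 20
python3 - <<'E'
from h import *
st();cap("j1");crop("j1","side",[.545,-.04,.14],half=50,scale=8);crop("j1","top",[.545,-.04,.14],half=50,scale=8)
D=[0,0,-1]
delta([.548,-.006,.2],rot(D,[.999,-.041,0]))
E
python3 det.py keeper_lip lever_grip lever_hinge claw_head lid_edge pry_slot
```

```text
time_s: 29.72
position: [0.55, -0.0006, 0.2744]
eef_rot: [-162.8, 89.7, 106.0]
force: [-1.5, 3.3, -0.0]
width: 0.582
t 29.72 p [ 0.55   -0.0006  0.2744] xdir [-0.001  0.005 -1.   ] ydir [ 1.    -0.021 -0.002] F [-1.5  3.3 -0. ] w 49.7 q [ 32.  17. -44.  86.  11.  83. -13.]
crop origin 284 179 scale 8
crop origin 324 232 scale 8
shift units [ 0.2473 -0.0048 -0.0057] turn units [ 0.0023 -0.0001  0.0003] mm 74.2 deg 0.8 rows>= 1.8
keeper_lip side [([339.8, 188.5], 0.57), ([335.6, 214.5], 0.31), ([378.3, 131.7], 0.17)]
keeper_lip top []
lever_grip side []
lever_grip top []
lever_hinge side [([341.5, 203.5], 0.61), ([370.9, 305.6], 0.48)]
lever_hinge top []
claw_head side [([344.4, 184.4], 0.71), ([324.4, 236.3], 0.58), ([344.4, 190.9], 0.53)]
claw_head top []
lid_edge side [([347.1, 182.1], 0.59), ([354.1, 412.1], 0.57)]
lid_edge top [([224.1, 343.2], 0.34)]
    [0.435  0.1996 0.4433] [6.8 6.8]
pry_slot side [([346.7, 192.7], 0.58)]
pry_slot top []
30.4167
```

View pics/j1_side_crop.png

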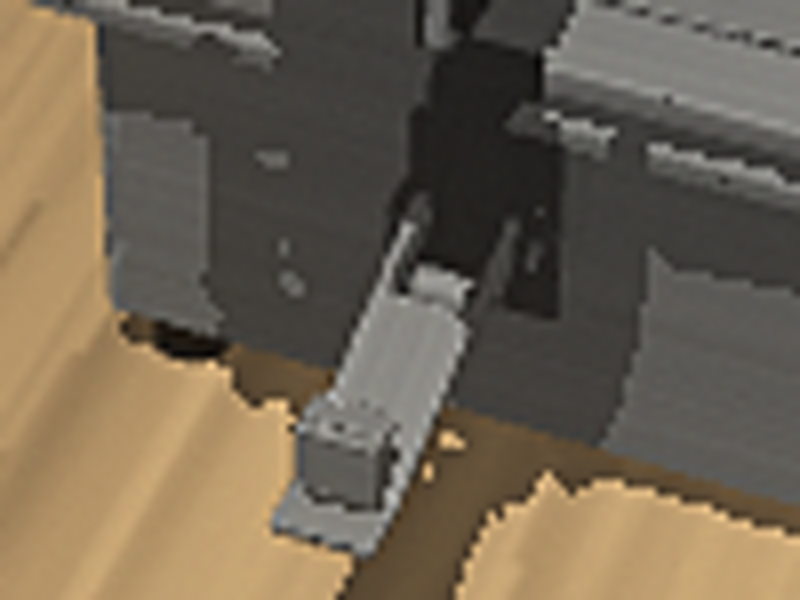

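```bash
cat >> h.py <<'E'
Xc=np.array([-.041,-.999,0]);Xc/=np.linalg.norm(Xc);Yc=np.array([-Xc[1],Xc[0],0]);F0=np.array([.544,-.1022,0])
def cp(out,z,y=0): return F0-Xc*(.018+out)+Yc*y+np.array([0,0,z])   # out from lever hinge axis, world z
def lev(A,s,off): return cp(s*np.sin(A)+off*np.cos(A),.125-s*np.cos(A)+off*np.sin(A))
def clawp(A,tilt,l,xc=0): # l along claw, xc toward chest
    return cp(.016*np.sin(A-.245)+l*np.sin(tilt)-xc*np.cos(tilt),.125-.016*np.cos(A-.245)+l*np.cos(tilt)+xc*np.sin(tilt))
E
python3 - <<'E'
from h import *
for A in np.arange(1.1,1.5,.05):
    e=lev(A,.102,.0095); h=clawp(A,2.75-A,.0735)
    print(round(A,2),proj("side",e).round(1),proj("top",e).round(1),"claw",proj("side",h).round(1),proj("top",h).round(1))
print("keeper",proj("side",cp(0,.184)),"edge",proj("side",cp(-.018,.177)))
E
```

```text
1.1 [324.3 250. ] [348.5 270.3] claw [326.1 239.8] [353.6 269.7]
1.15 [324. 249.] [347.7 270.1] claw [326.  238.6] [353.3 269.6]
1.2 [323.7 247.8] [347. 270.] claw [325.9 237.3] [353.1 269.5]
1.25 [323.4 246.6] [346.5 269.8] claw [325.8 235.9] [353.1 269.3]
1.3 [323.2 245.2] [346.  269.6] claw [325.8 234.4] [353.1 269.2]
1.35 [323.1 243.7] [345.7 269.5] claw [325.9 232.8] [353.3 269.1]
1.4 [323.  242.2] [345.5 269.3] claw [325.9 231.2] [353.6 268.9]
1.45 [322.9 240.5] [345.5 269.1] claw [326.  229.5] [353.9 268.8]
keeper [341.93087476 188.19651603] edge [345.0014008  185.80530594]
```

Run:
```python
from h import *
g=lev(1.25,.08,.0075); print(g)
g[2]-=.007
delta(g,rot([0,0,-1],Yc))
```

```text
[ 0.54794826 -0.0059973   0.1068916 ]
shift units [ 0.5827 -0.0052 -0.0158] turn units [0.0014 0.0001 0.0002] mm 174.9 deg 0.5 rows>= 4.2
```

```bash
python3 -m pendant '[{"x":0.1,"y":-0.005,"z":-0.016,"ax":0.0014,"ay":0,"az":0},{"x":0.2,"y":-0.005,"z":-0.016,"ax":0.0014,"ay":0,"az":0},{"x":0.3,"y":-0.005,"z":-0.016,"ax":0.0014,"ay":0,"az":0},{"x":0.4,"y":-0.005,"z":-0.016,"ax":0.0014,"ay":0,"az":0},{"x":0.4,"y":-0.005,"z":-0.016,"ax":0.0014,"ay":0,"az":0}]'
python3 - <<'E'
from h import *
st();cap("j2");crop("j2","side",[.545,-.01,.12],half=50,scale=8)
g=lev(1.25,.08,.0075); g[2]-=.007
delta(g,rot([0,0,-1],Yc))
E
```

```text
time_s: 30.83
position: [0.5446, -0.0065, 0.1491]
eef_rot: [-86.1, 89.4, -178.4]
force: [-2.0, 1.0, -0.9]
width: 0.582
t 30.83 p [ 0.5446 -0.0065  0.1491] xdir [-0.01 -0.   -1.  ] ydir [ 0.999 -0.041 -0.01 ] F [-2.   1.  -0.9] w 49.7 q [ 31.  21. -42.  97.  15.  69. -17.]
crop origin 279 195 scale 8
shift units [0.1827 0.0015 0.0003] turn units [0.     0.0001 0.0005] mm 54.8 deg 0.2 rows>= 1.3
```

View pics/j2_side_crop.png

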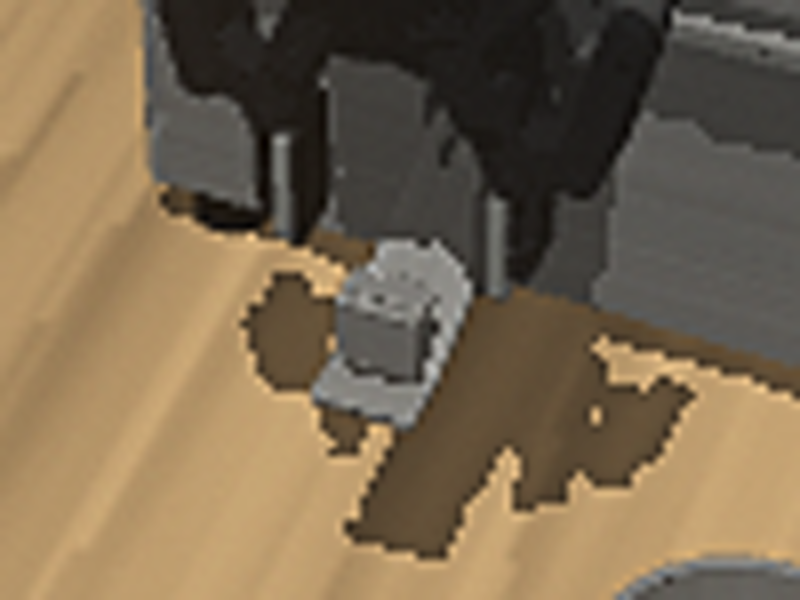

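```bash
python3 -m pendant '[{"x":0.08,"y":0.001,"z":0,"ax":0,"ay":0,"az":0.0005},{"x":0.15,"y":0.001,"z":0,"ax":0,"ay":0,"az":0.0005},{"x":0.18,"y":0.001,"z":0,"ax":0,"ay":0,"az":0.0005},{"x":0.182,"y":0.001,"z":0,"ax":0,"ay":0,"az":0.0005},{"x":0.182,"y":0.001,"z":0,"ax":0,"ay":0,"az":0.0005}]'
python3 -m pendant '[{"x":0,"y":0,"z":0,"ax":0,"ay":0,"az":0},{"x":0,"y":0,"z":0,"ax":0,"ay":0,"az":0},{"x":0,"y":0,"z":0,"ax":0,"ay":0,"az":0},{"x":0,"y":0,"z":0,"ax":0,"ay":0,"az":0},{"x":0,"y":0,"z":0,"ax":0,"ay":0,"az":0},{"x":0,"y":0,"z":0,"ax":0,"ay":0,"az":0}]' 0 25
python3 - <<'E'
from h import *
cap("j3");crop("j3","side",[.545,-.01,.12],half=50,scale=8);st()
E
```

```text
time_s: 31.35
position: [0.5487, -0.0057, 0.1016]
eef_rot: [84.2, 89.9, -8.2]
force: [0.8, 0.6, 0.3]
width: 0.584
time_s: 31.85
position: [0.5494, -0.006, 0.1023]
eef_rot: [82.0, 89.8, -10.4]
force: [2.0, -1.1, 3.0]
width: 0.338
crop origin 279 195 scale 8
t 31.95 p [ 0.5494 -0.006   0.1021] xdir [ 0.003 -0.001 -1.   ] ydir [ 0.999 -0.041  0.003] F [ 3.3 -1.6  2.2] w 28.9 q [ 30.  24. -41.  99.  18.  63. -19.]
```

View pics/j3_side_crop.png

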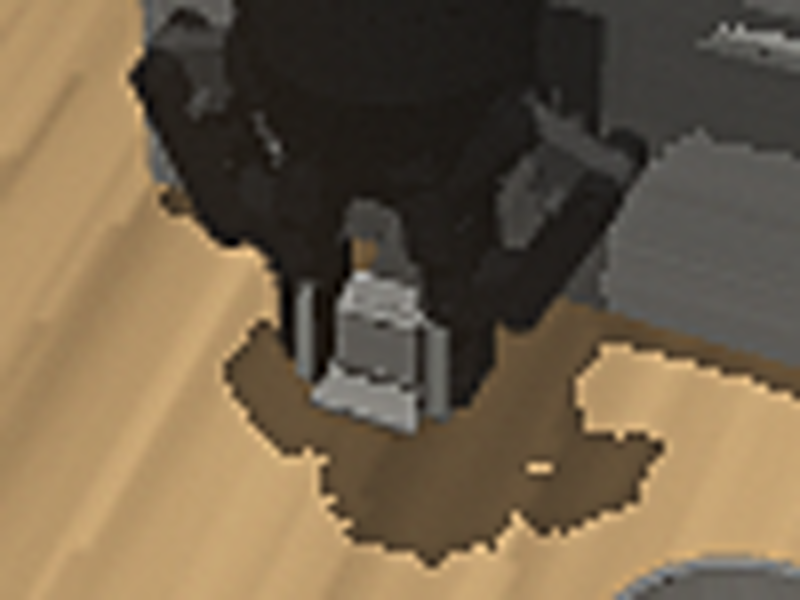

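```bash
python3 -m pendant '[{"x":-0.02,"y":0,"z":-0.003,"ax":0,"ay":0,"az":0},{"x":-0.04,"y":0,"z":-0.006,"ax":0,"ay":0,"az":0},{"x":-0.066,"y":0,"z":-0.007,"ax":0,"ay":0,"az":0},{"x":-0.093,"y":0,"z":-0.005,"ax":0,"ay":0,"az":0},{"x":-0.113,"y":0,"z":-0.001,"ax":0,"ay":0,"az":0},{"x":-0.132,"y":0,"z":0.003,"ax":0,"ay":0,"az":0},{"x":-0.132,"y":0,"z":0.003,"ax":0,"ay":0,"az":0}]'
python3 - <<'E'
from h import *
cap("j4");crop("j4","side",[.545,-.01,.14],half=50,scale=8);st()
E
```

```text
time_s: 32.53
position: [0.5493, -0.007, 0.1427]
eef_rot: [83.1, 89.8, -9.3]
force: [2.3, 0.2, -1.6]
width: 0.34
crop origin 279 188 scale 8
t 32.63 p [ 0.5493 -0.0069  0.1419] xdir [ 0.004 -0.001 -1.   ] ydir [ 0.999 -0.041  0.004] F [ 3.3 -0.6 -1.2] w 29.3 q [ 31.  22. -42.  97.  16.  67. -17.]
```

View pics/j4_side_crop.png

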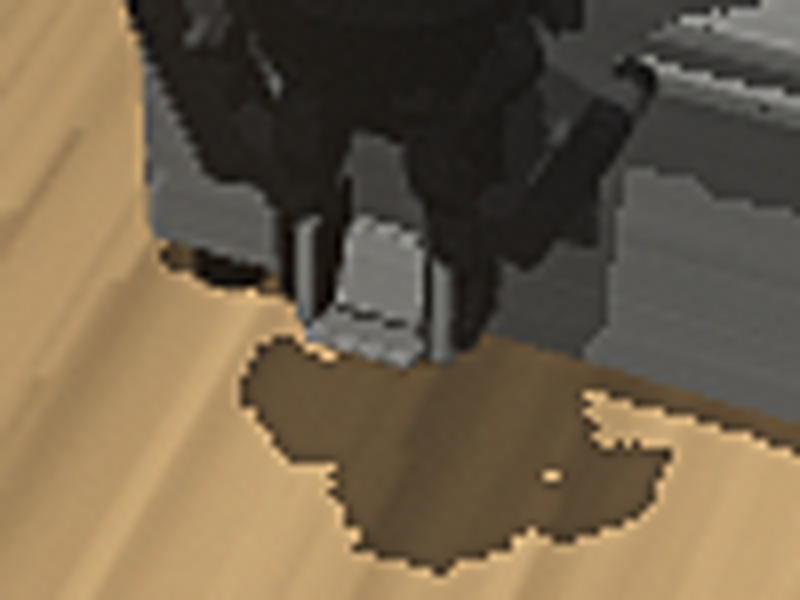

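```bash
python3 -m pendant '[{"x":-0.02,"y":0,"z":0.007,"ax":0,"ay":0,"az":0},{"x":-0.038,"y":0,"z":0.014,"ax":0,"ay":0,"az":0},{"x":-0.062,"y":0,"z":0.026,"ax":0,"ay":0,"az":0},{"x":-0.085,"y":0,"z":0.04,"ax":0,"ay":0,"az":0},{"x":-0.106,"y":0,"z":0.057,"ax":0,"ay":0,"az":0},{"x":-0.125,"y":0,"z":0.076,"ax":0,"ay":0,"az":0},{"x":-0.125,"y":0,"z":0.076,"ax":0,"ay":0,"az":0},{"x":-0.125,"y":0,"z":0.076,"ax":0,"ay":0,"az":0}]'
python3 - <<'E'
from h import *
cap("j5");crop("j5","side",[.545,-.03,.17],half=50,scale=8);st()
E
```

```text
time_s: 33.3
position: [0.5484, -0.0284, 0.1799]
eef_rot: [99.1, 89.7, 6.8]
force: [2.4, 4.5, 2.6]
width: 0.334
crop origin 282 171 scale 8
t 33.4 p [ 0.5484 -0.0282  0.1796] xdir [ 0.004  0.001 -1.   ] ydir [ 0.999 -0.04   0.004] F [1.1 4.1 3.2] w 28.4 q [ 34.  19. -42.  94.  14.  71. -13.]
```

View pics/j5_side_crop.png

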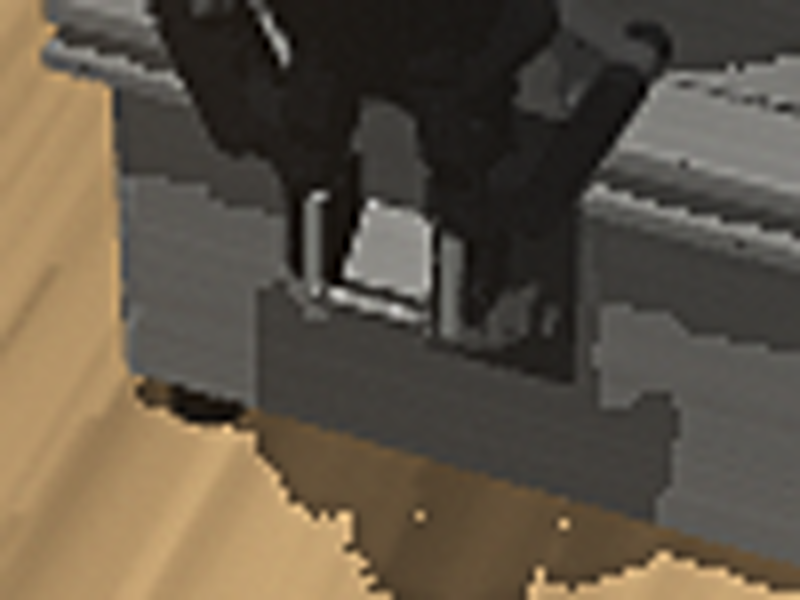

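```bash
python3 -m pendant '[{"x":0,"y":0,"z":0,"ax":0,"ay":0,"az":0},{"x":0,"y":0,"z":0,"ax":0,"ay":0,"az":0},{"x":0,"y":0,"z":0,"ax":0,"ay":0,"az":0},{"x":-0.06,"y":0,"z":0,"ax":0,"ay":0,"az":0},{"x":-0.14,"y":0,"z":0,"ax":0,"ay":0,"az":0},{"x":-0.25,"y":0,"z":0,"ax":0,"ay":0,"az":0},{"x":-0.35,"y":0,"z":0,"ax":0,"ay":0,"az":0},{"x":-0.35,"y":0,"z":0,"ax":0,"ay":0,"az":0}]' 46 20
python3 - <<'E'
from h import *
cap("j6");crop("j6","side",[.545,-.03,.17],half=50,scale=8);st()
for A in np.arange(2.0,2.6,.1):
    e=lev(A,.102,.0095); h=clawp(A,2.75-A,.0735)
    print(round(A,2),proj("side",e).round(1),"claw",proj("side",h).round(1))
E
python3 det.py claw_head lever_grip
```

```text
time_s: 34.07
position: [0.5499, -0.0282, 0.2905]
eef_rot: [88.4, 89.3, -3.9]
force: [0.7, 0.2, 0.4]
width: 0.54
crop origin 282 171 scale 8
t 34.17 p [ 0.5483 -0.0285  0.2854] xdir [ 0.006 -0.    -1.   ] ydir [ 0.999 -0.041  0.006] F [-0.1 -0.1 -0.9] w 45.8 q [ 34.  16. -43.  85.  11.  83. -11.]
2.0 [325.4 217.1] claw [329.9 208.1]
2.1 [326.5 212.2] claw [331.  203.9]
2.2 [327.8 207.3] claw [332.3 199.9]
2.3 [329.1 202.4] claw [333.6 195.9]
2.4 [330.7 197.5] claw [335.1 192.1]
2.5 [332.3 192.8] claw [336.6 188.5]
2.6 [334.  188.3] claw [338.1 185.1]
claw_head side [([333.0, 202.6], 0.49)]
claw_head top []
lever_grip side [([363.0, 356.8], 0.59), ([332.2, 208.6], 0.52), ([353.5, 409.5], 0.26)]
lever_grip top [([160.4, 254.0], 0.28), ([222.0, 341.4], 0.23)]
34.3667
```

View pics/j6_side_crop.png

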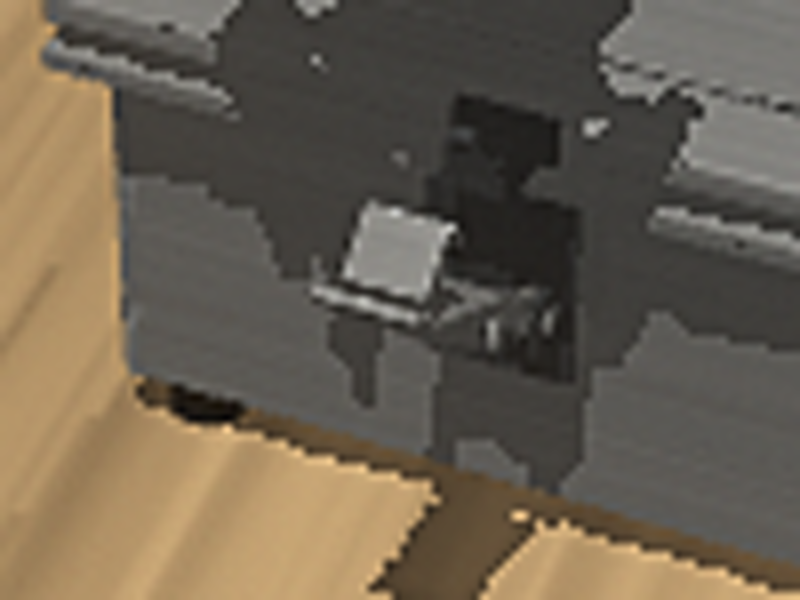

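Run:
```python
from h import *
A=2.16;t=2.75-A
H=clawp(A,t,.0735); print("head",H, "chest end",clawp(A,t,.0735,.011),"outer end",clawp(A,t,.0735,-.011),"tip",clawp(A,t,.0615,.009))
for s in (.06,.07,.08,.09,.102): print(s,lev(A,s,.0095))
for tt in (.59,.4,.2,0,-.1,-.2,-.3): print(tt,clawp(A,tt,.0735),"tip",clawp(A,tt,.0615,.009))
print("lip",cp(0,.184))
T=H+Xc*.004; T[2]=.199
delta(T,rot([0,0,-1],Yc))
```

```text
head [ 0.5470326  -0.02830816  0.19147329] chest end [ 0.54665778 -0.03744082  0.19759327] outer end [ 0.54740741 -0.0191755   0.18535332] tip [ 0.54645216 -0.04245105  0.18650926]
0.06 [ 0.54656717 -0.03964879  0.16624009]
0.07 [ 0.54690809 -0.03134195  0.17179708]
0.08 [ 0.54724901 -0.02303511  0.17735407]
0.09 [ 0.54758993 -0.01472827  0.18291107]
0.102 [ 0.54799904 -0.00476006  0.18957946]
0.59 [ 0.5470326  -0.02830816  0.19147329] tip [ 0.54645216 -0.04245105  0.18650926]
0.4 [ 0.54652944 -0.04056812  0.19809714] tip [ 0.54599789 -0.05351979  0.19054917]
0.2 [ 0.54595452 -0.05457638  0.20243405] tip [ 0.54549506 -0.06577159  0.19246127]
0 [ 0.54535574 -0.0691663   0.20389915] tip [ 0.54498668 -0.07815873  0.19189915]
-0.1 [ 0.54505484 -0.07649788  0.20353196] tip [ 0.54473675 -0.08424839  0.19069341]
-0.2 [ 0.54475695 -0.08375621  0.20243405] tip [ 0.54449301 -0.09018736  0.18888523]
-0.3 [ 0.54446505 -0.09086876  0.20061639] tip [ 0.54425789 -0.0959163   0.18649267]
lip [ 0.54473812 -0.08421514  0.184     ]
shift units [ 0.2802 -0.0011  0.0127] turn units [ 0.0001 -0.0001 -0.0002] mm 84.1 deg 0.1 rows>= 2.0
```

```bash
python3 -m pendant '[{"x":0.08,"y":-0.001,"z":0.012,"ax":0,"ay":0,"az":0},{"x":0.18,"y":-0.001,"z":0.012,"ax":0,"ay":0,"az":0},{"x":0.26,"y":-0.001,"z":0.012,"ax":0,"ay":0,"az":0},{"x":0.3,"y":-0.001,"z":0.012,"ax":0,"ay":0,"az":0},{"x":0.303,"y":-0.001,"z":0.012,"ax":0,"ay":0,"az":0},{"x":0.303,"y":-0.001,"z":0.012,"ax":0,"ay":0,"az":0}]'
python3 -m pendant '[{"x":0,"y":0,"z":0,"ax":0,"ay":0,"az":0},{"x":0,"y":0,"z":0,"ax":0,"ay":0,"az":0},{"x":0,"y":0,"z":0,"ax":0,"ay":0,"az":0},{"x":0,"y":0,"z":0,"ax":0,"ay":0,"az":0},{"x":0,"y":0,"z":0,"ax":0,"ay":0,"az":0},{"x":0,"y":0,"z":0,"ax":0,"ay":0,"az":0}]' 0 20
python3 - <<'E'
from h import *
cap("j7");crop("j7","side",[.545,-.03,.17],half=50,scale=8);st()
E
```

```text
time_s: 34.87
position: [0.5466, -0.032, 0.1919]
eef_rot: [177.1, 89.9, 84.8]
force: [0.2, -0.3, 0.9]
width: 0.535
time_s: 35.37
position: [0.548, -0.0315, 0.1932]
eef_rot: [112.1, 89.8, 19.8]
force: [4.7, 2.2, 4.4]
width: 0.271
crop origin 282 171 scale 8
t 35.47 p [ 0.548  -0.0314  0.1932] xdir [ 0.004  0.001 -1.   ] ydir [ 0.999 -0.04   0.004] F [6.6 1.5 4.8] w 22.9 q [ 34.  19. -42.  93.  13.  73. -13.]
```

View pics/j7_side_crop.png

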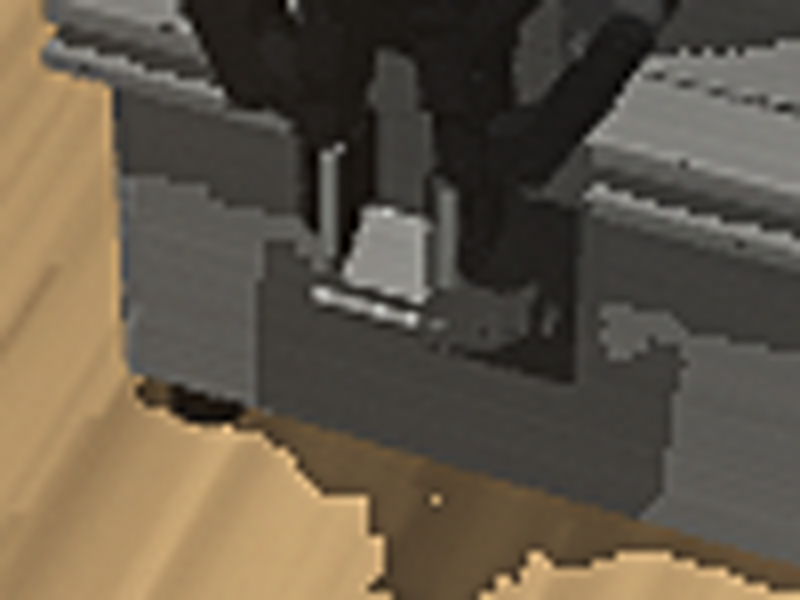

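```bash
python3 -m pendant '[{"x":-0.022,"y":0,"z":0.041,"ax":0,"ay":0,"az":0},{"x":-0.037,"y":0,"z":0.088,"ax":0,"ay":0,"az":0},{"x":-0.041,"y":0,"z":0.136,"ax":0,"ay":0,"az":0},{"x":-0.04,"y":0,"z":0.161,"ax":0,"ay":0,"az":0},{"x":-0.037,"y":0,"z":0.185,"ax":0,"ay":0,"az":0},{"x":-0.037,"y":0,"z":0.185,"ax":0,"ay":0,"az":0},{"x":-0.037,"y":0,"z":0.185,"ax":0,"ay":0,"az":0}]'
python3 - <<'E'
from h import *
cap("j8");crop("j8","side",[.545,-.05,.17],half=50,scale=8);st()
E
```

```text
time_s: 36.05
position: [0.5458, -0.0871, 0.2044]
eef_rot: [107.1, 89.8, 14.8]
force: [1.6, 0.3, 4.7]
width: 0.267
crop origin 286 165 scale 8
t 36.15 p [ 0.5458 -0.0866  0.2045] xdir [ 0.004  0.001 -1.   ] ydir [ 0.999 -0.039  0.004] F [0.4 0.1 4.5] w 23.1 q [ 39.  18. -41.  92.  12.  74.  -6.]
```

View pics/j8_side_crop.png

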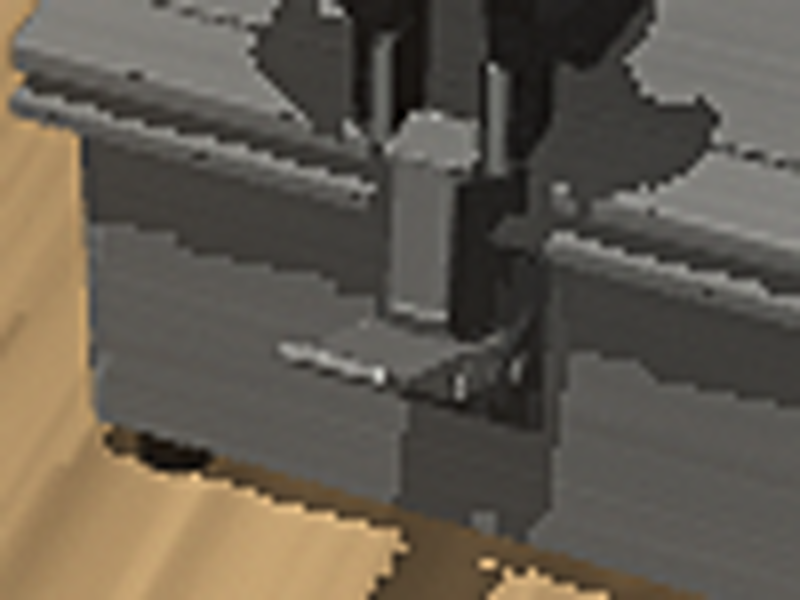

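```bash
python3 -m pendant '[{"x":0,"y":0,"z":0,"ax":0,"ay":0,"az":0},{"x":0,"y":0,"z":0,"ax":0,"ay":0,"az":0},{"x":0,"y":0,"z":0,"ax":0,"ay":0,"az":0},{"x":-0.06,"y":0,"z":0,"ax":0,"ay":0,"az":0},{"x":-0.14,"y":0,"z":0,"ax":0,"ay":0,"az":0},{"x":-0.25,"y":0,"z":-0.1,"ax":0,"ay":0,"az":0},{"x":-0.3,"y":0,"z":-0.2,"ax":0,"ay":0,"az":0},{"x":-0.3,"y":0,"z":-0.3,"ax":0,"ay":0,"az":0}]' 46 20
python3 - <<'E'
from h import *
cap("j9");crop("j9","side",[.545,-.05,.17],half=50,scale=8);st()
E
```

```text
time_s: 36.82
position: [0.5503, 0.0045, 0.2986]
eef_rot: [97.8, 89.4, 5.5]
force: [0.7, 0.7, -0.4]
width: 0.538
crop origin 286 165 scale 8
t 36.92 p [0.5487 0.0101 0.2958] xdir [ 0.006  0.003 -1.   ] ydir [ 1.    -0.03   0.006] F [ 0.   0.6 -0.5] w 46.0 q [ 31.  16. -44.  84.  11.  85. -15.]
```

View pics/j9_side_crop.png

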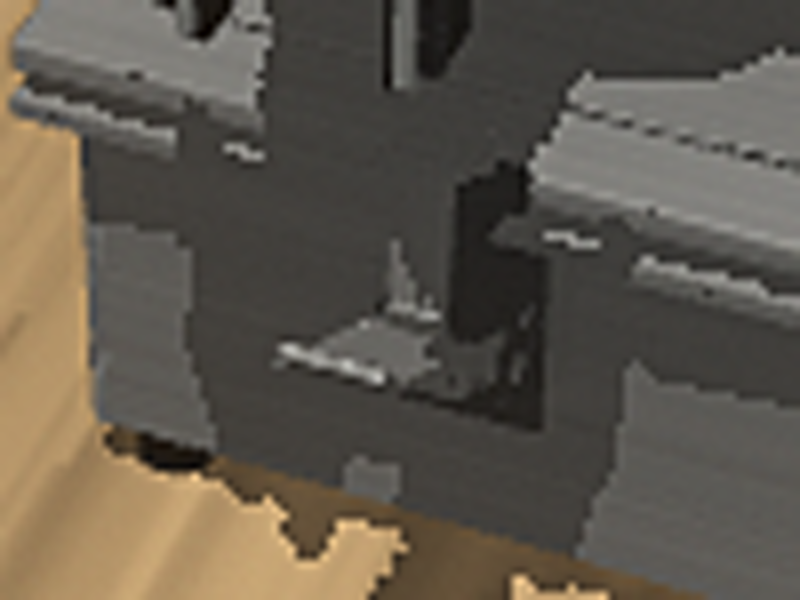

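```bash
python3 - <<'E'
from h import *
T=cp(.074,.215); print(T); delta(T,rot([0,0,-1],Yc))
E
python3 -m pendant '[{"x":0,"y":0,"z":0.06,"ax":0.0016,"ay":0,"az":0},{"x":0.1,"y":0,"z":0.068,"ax":0.0016,"ay":0,"az":0},{"x":0.2,"y":0,"z":0.068,"ax":0.0016,"ay":0,"az":0},{"x":0.27,"y":0,"z":0.068,"ax":0.0016,"ay":0,"az":0},{"x":0.27,"y":0,"z":0.068,"ax":0.0016,"ay":0,"az":0},{"x":0.27,"y":0,"z":0.068,"ax":0.0016,"ay":0,"az":0}]' 0 40
python3 - <<'E'
from h import *
cap("k1");crop("k1","side",[.545,-.03,.17],half=50,scale=8);st()
E
```

```text
[ 0.5477726  -0.01027738  0.215     ]
shift units [ 0.2692 -0.0026  0.0691] turn units [ 0.0017 -0.0006 -0.0009] mm 83.4 deg 0.7 rows>= 2.0
time_s: 37.42
position: [0.5477, -0.0116, 0.2138]
eef_rot: [141.7, 89.8, 49.3]
force: [0.5, -0.0, 1.3]
width: -0.002
crop origin 282 171 scale 8
t 37.52 p [ 0.5492 -0.0106  0.2162] xdir [ 0.008  0.003 -1.   ] ydir [ 0.999 -0.041  0.007] F [0.1 0.7 0.1] w 0.4 q [ 33.  18. -43.  92.  12.  75. -14.]
```

View pics/k1_side_crop.png

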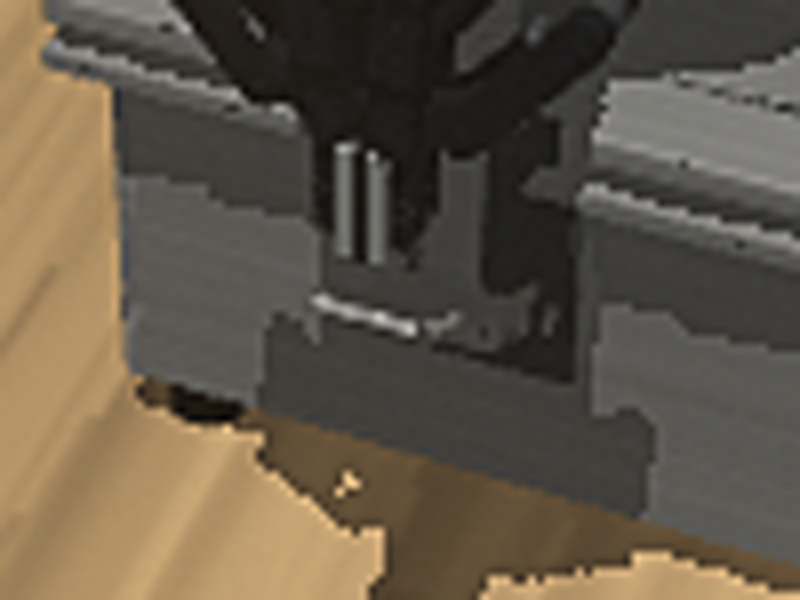

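Fingers are above the lever's end plate. Push down in stages.

```bash
python3 -m pendant '[{"x":0.025,"y":0,"z":0,"ax":0,"ay":0,"az":0},{"x":0.05,"y":0,"z":0,"ax":0,"ay":0,"az":0},{"x":0.075,"y":0,"z":0,"ax":0,"ay":0,"az":0},{"x":0.1,"y":0,"z":0,"ax":0,"ay":0,"az":0},{"x":0.125,"y":0,"z":0,"ax":0,"ay":0,"az":0},{"x":0.15,"y":0,"z":0,"ax":0,"ay":0,"az":0},{"x":0.175,"y":0,"z":0,"ax":0,"ay":0,"az":0},{"x":0.2,"y":0,"z":0,"ax":0,"ay":0,"az":0}]'
python3 - <<'E'
from h import *
cap("k2");crop("k2","side",[.545,-.03,.15],half=50,scale=8);st()
E
```

```text
time_s: 38.18
position: [0.5496, -0.0104, 0.1553]
eef_rot: [116.7, 89.5, 24.4]
force: [0.3, -1.2, 1.2]
width: 0.005
crop origin 282 178 scale 8
t 38.28 p [ 0.5488 -0.0105  0.1545] xdir [ 0.005  0.004 -1.   ] ydir [ 0.999 -0.041  0.005] F [ 0.4 -0.2 -0.5] w -0.0 q [ 32.  21. -42.  96.  15.  68. -16.]
```

View pics/k2_side_crop.png

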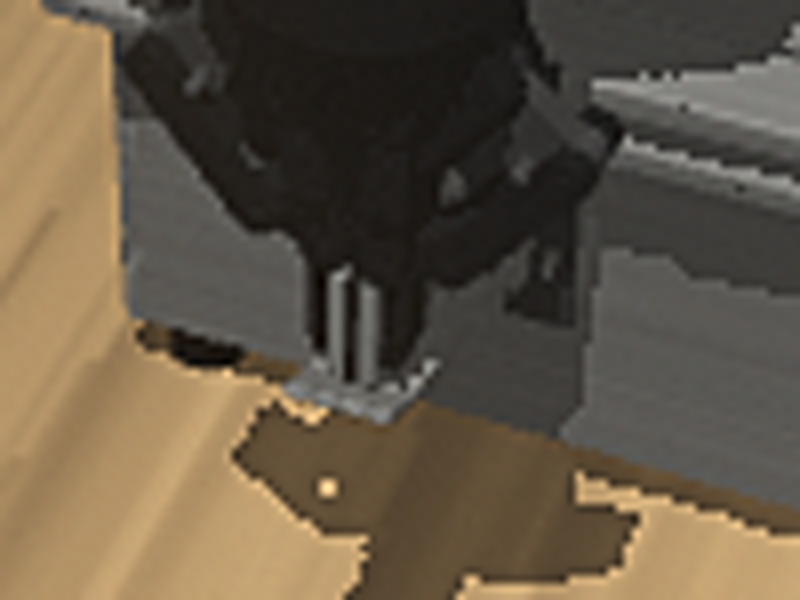

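```bash
python3 -m pendant '[{"x":0.02,"y":0,"z":0,"ax":0,"ay":0,"az":0},{"x":0.04,"y":0,"z":0,"ax":0,"ay":0,"az":0},{"x":0.06,"y":0,"z":0,"ax":0,"ay":0,"az":0},{"x":0.08,"y":0,"z":0,"ax":0,"ay":0,"az":0},{"x":0.1,"y":0,"z":0,"ax":0,"ay":0,"az":0},{"x":0.12,"y":0,"z":0,"ax":0,"ay":0,"az":0},{"x":0.135,"y":0,"z":0,"ax":0,"ay":0,"az":0},{"x":0.135,"y":0,"z":0,"ax":0,"ay":0,"az":0}]'
python3 - <<'E'
from h import *
st()
E
python3 -m pendant '[{"x":-0.05,"y":0,"z":-0.1,"ax":0,"ay":0,"az":0},{"x":-0.1,"y":0,"z":-0.2,"ax":0,"ay":0.015,"az":0},{"x":-0.15,"y":0,"z":-0.3,"ax":0,"ay":0.03,"az":0},{"x":-0.2,"y":0,"z":-0.4,"ax":0,"ay":0.045,"az":0},{"x":-0.2,"y":0,"z":-0.4,"ax":0,"ay":0.06,"az":0}]'
python3 - <<'E'
from h import *
cap("k3");crop("k3","side",[.545,-.05,.15],half=50,scale=8);crop("k3","top",[.545,-.05,.15],half=50,scale=8);st()
E
```

```text
time_s: 38.95
position: [0.549, -0.0078, 0.1135]
eef_rot: [141.2, 89.5, 48.9]
force: [-0.6, 6.1, 3.5]
width: -0.004
t 38.95 p [ 0.549  -0.0078  0.1135] xdir [ 0.005  0.006 -1.   ] ydir [ 0.999 -0.039  0.005] F [-0.6  6.1  3.5] w -0.3 q [ 31.  23. -41.  99.  17.  64. -18.]
time_s: 39.37
position: [0.5541, 0.1201, 0.1792]
eef_rot: [178.2, 67.6, 86.6]
force: [-0.4, 1.1, 0.1]
width: -0.001
crop origin 286 172 scale 8
crop origin 330 232 scale 8
t 39.47 p [0.5539 0.1085 0.1733] xdir [ 0.02   0.374 -0.927] ydir [ 0.999 -0.044  0.004] F [ 0.1 -2.3 -1. ] w -0.1 q [ 39.  24. -50.  97.  -4.  63.  -9.]
```

View pics/k3_side_crop.png

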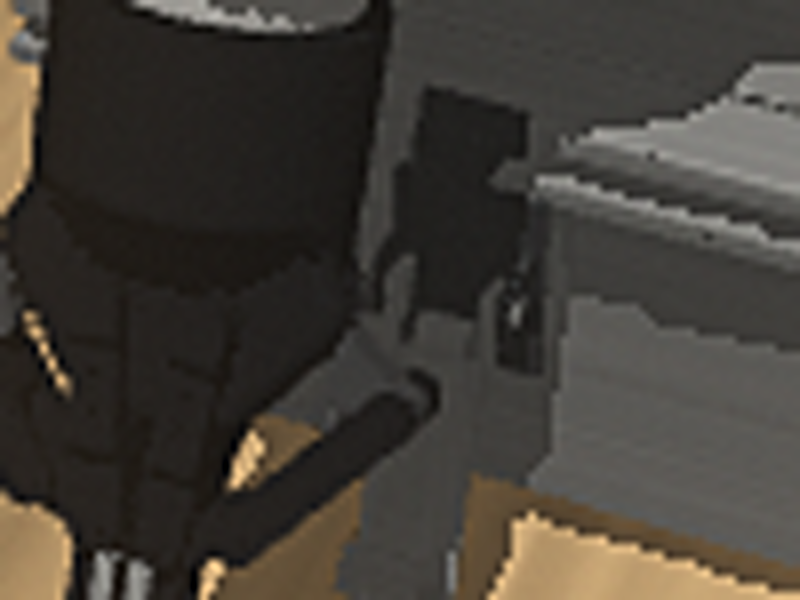

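View pics/k3_top_crop.png

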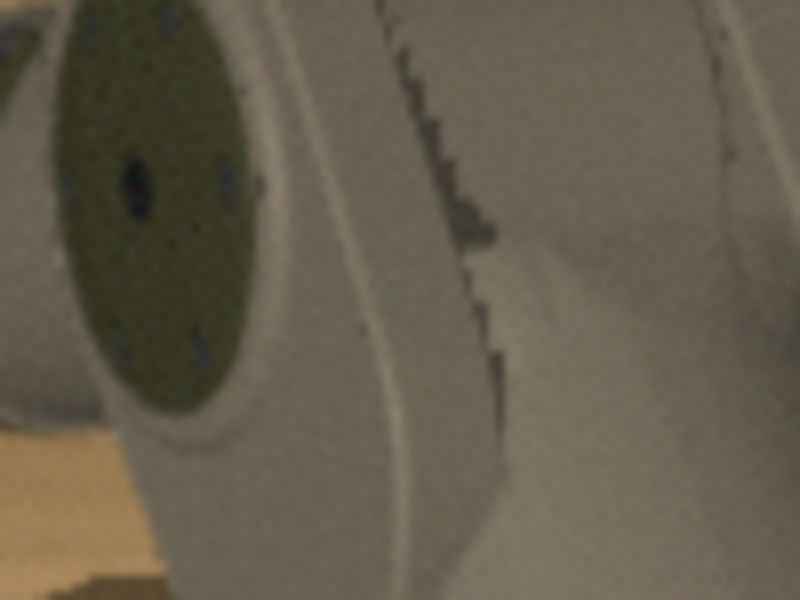

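Run:
```python
from h import *
T=cp(.20,.20); a=np.radians(45)
delta(T,rot(Xc*np.sin(a)+np.array([0,0,-np.cos(a)]),Yc))
```

```text
shift units [-0.0735 -0.004  -0.0553] turn units [-0.0006 -0.1862 -0.0006] mm 27.6 deg 67.0 rows>= 9.4
```

```bash
python3 -m pendant '[{"x":-0.3,"y":0,"z":-0.05,"ax":0,"ay":-0.02,"az":0},{"x":-0.3,"y":0,"z":-0.05,"ax":0,"ay":-0.14,"az":0},{"x":-0.2,"y":0,"z":-0.05,"ax":0,"ay":-0.14,"az":0},{"x":-0.1,"y":0,"z":-0.055,"ax":0,"ay":-0.14,"az":0},{"x":-0.1,"y":0,"z":-0.055,"ax":0,"ay":-0.14,"az":0},{"x":-0.1,"y":0,"z":-0.055,"ax":0,"ay":-0.14,"az":0},{"x":-0.1,"y":0,"z":-0.055,"ax":0,"ay":-0.14,"az":0},{"x":-0.1,"y":0,"z":-0.055,"ax":0,"ay":-0.14,"az":0}]'
python3 - <<'E'
from h import *
T=cp(.17,.20); a=np.radians(45);st()
cap("k4");crop("k4","side",[.545,-.05,.15],half=50,scale=8);crop("k4","top",[.545,-.05,.15],half=50,scale=8)
delta(T,rot(Xc*np.sin(a)+np.array([0,0,-np.cos(a)]),Yc))
for A in np.arange(.7,1.7,.1):
    print(round(A,2),proj("side",lev(A,.102,.0095)).round(1),proj("top",lev(A,.102,.0095)).round(1))
E
```

```text
time_s: 40.13
position: [0.5521, 0.1188, 0.2053]
eef_rot: [0.3, 61.1, -91.6]
force: [-1.4, -0.1, -0.5]
width: 0.0
t 40.13 p [0.5521 0.1188 0.2053] xdir [-0.013 -0.482 -0.876] ydir [ 0.999 -0.033  0.003] F [-1.4 -0.1 -0.5] w 0.0 q [ -2.  30. -40.  83.  39.  95. -48.]
crop origin 286 172 scale 8
crop origin 330 232 scale 8
shift units [ 0.0653 -0.0026  0.0763] turn units [-0.0002 -0.046  -0.0007] mm 30.1 deg 16.6 rows>= 2.3
0.7 [328.3 254.2] [358.2 271.5]
0.8 [327.1 253.9] [355.2 271.2]
0.9 [326. 253.] [352.6 270.9]
1.0 [325.1 251.8] [350.3 270.6]
1.1 [324.3 250. ] [348.5 270.3]
1.2 [323.7 247.8] [347. 270.]
1.3 [323.2 245.2] [346.  269.6]
1.4 [323.  242.2] [345.5 269.3]
1.5 [322.9 238.7] [345.5 269. ]
1.6 [323. 235.] [346.  268.7]
```

View pics/k4_side_crop.png

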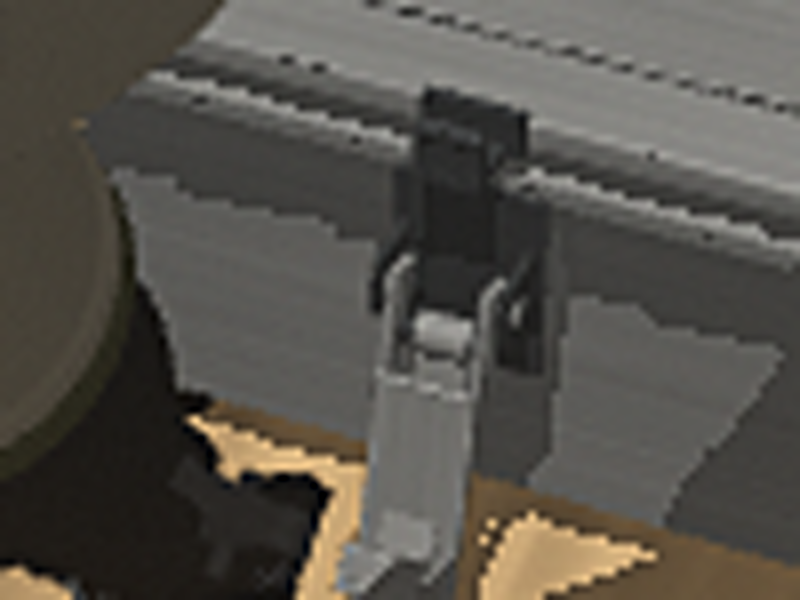

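View pics/k4_top_crop.png

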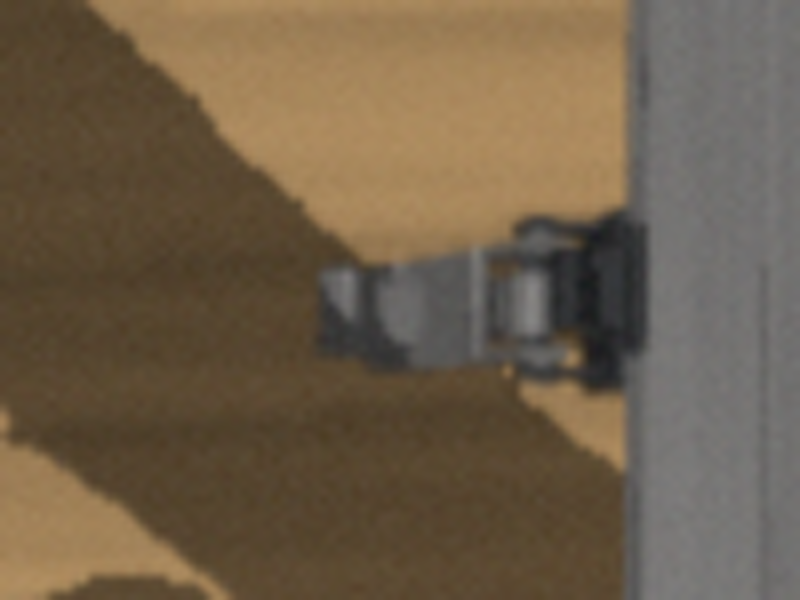

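```bash
python3 - <<'E'
from h import *
im=cv2.imread("pics/k4_side.png");cv2.imwrite("pics/k4b.png",cv2.resize(im[160:280,290:390],None,fx=6,fy=5,interpolation=cv2.INTER_CUBIC))
for A in np.arange(.1,.7,.1):
    print(round(A,2),proj("side",lev(A,.102,.0095)).round(1),proj("top",lev(A,.102,.0095)).round(1),proj("side",clawp(A,2.75-A,.0735)).round(1))
E
python3 det.py claw_head claw_tip lever_grip keeper_lip
```

```text
0.1 [337.3 247.5] [381.5 272.8] [335.3 245. ]
0.2 [335.7 249.6] [377.2 272.6] [334.  246.1]
0.3 [334.1 251.3] [372.9 272.4] [332.7 246.9]
0.4 [332.5 252.7] [368.9 272.2] [331.5 247.4]
0.5 [331.1 253.6] [365.1 272. ] [330.4 247.4]
0.6 [329.6 254.1] [361.5 271.7] [329.4 247.1]
claw_head side [([337.5, 244.4], 0.69), ([362.0, 353.3], 0.23)]
claw_head top [([370.7, 270.3], 0.48)]
    [ 0.5434 -0.0399  0.059 ] [6.3 6.3]
claw_tip side [([333.4, 242.7], 0.53)]
claw_tip top [([367.8, 270.5], 0.51)]
    [ 0.5461 -0.0317  0.0705] [2.4 2.4]
lever_grip side [([338.6, 240.7], 0.79)]
lever_grip top [([384.8, 271.5], 0.6)]
    [ 0.5462 -0.0707  0.0405] [1.2 1.2]
keeper_lip side [([340.1, 189.4], 0.76), ([380.2, 134.2], 0.6)]
keeper_lip top [([401.9, 266.4], 0.64)]
    [ 0.5496 -0.0895  0.1752] [0.9 0.9]
40.6333
```

View pics/k4b.png

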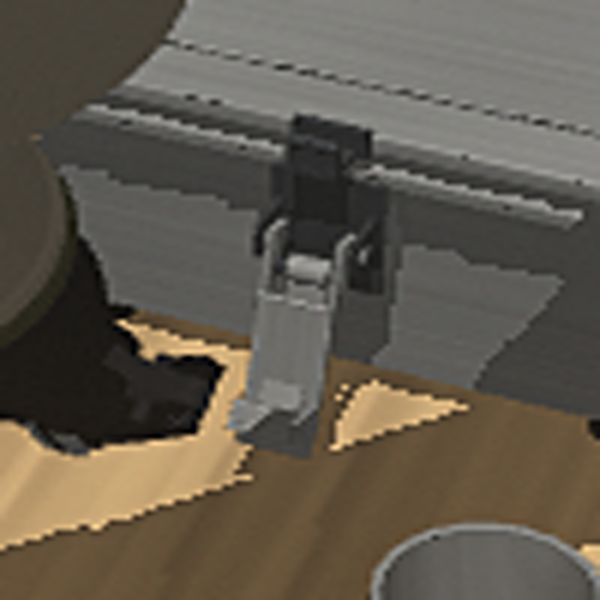

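```bash
cat >> h.py <<'E'
def tl(deg): # tool tilted toward chest by deg from vertical
    a=np.radians(deg); return rot(Xc*np.sin(a)+np.array([0,0,-np.cos(a)]),Yc)
def rows(targets):
    """targets: list of (pos, R); print rows"""
    p,r,o=pose(); out=[]
    for tp,tr in targets:
        s=r.inv().apply(np.array(tp)-p)/.3; w=(r.inv()*tr).as_rotvec(degrees=True)/360
        out.append("x %.3f y %.3f z %.3f ax %.4f ay %.4f az %.4f"%(*s,*w))
    print("\n".join(out))
E
python3 - <<'E'
from h import *
st()
P=lev(.2,.088,.0075);print(P)
R0=tl(45);xd=R0.as_matrix()[:,0]
rows([(P-.09*xd,R0),(P+.007*xd,R0)])
E
```

```text
t 40.63 p [0.5544 0.1111 0.2079] xdir [-0.017 -0.475 -0.88 ] ydir [ 0.999 -0.046  0.005] F [-0.   0.4 -0.5] w 0.6 q [ -1.  30. -40.  83.  39.  95. -47.]
[ 0.54575645 -0.05940263  0.04024416]
x 0.475 y -0.005 z 0.149 ax -0.0012 ay -0.0462 az -0.0002
x 0.785 y -0.005 z 0.242 ax -0.0012 ay -0.0462 az -0.0002
```

```bash
python3 -m pendant '[{"x":0.1,"y":-0.005,"z":0.1,"ax":-0.001,"ay":-0.02,"az":0},{"x":0.2,"y":-0.005,"z":0.13,"ax":-0.001,"ay":-0.046,"az":0},{"x":0.3,"y":-0.005,"z":0.149,"ax":-0.001,"ay":-0.046,"az":0},{"x":0.4,"y":-0.005,"z":0.149,"ax":-0.001,"ay":-0.046,"az":0},{"x":0.44,"y":-0.005,"z":0.149,"ax":-0.001,"ay":-0.046,"az":0},{"x":0.44,"y":-0.005,"z":0.149,"ax":-0.001,"ay":-0.046,"az":0}]' 54 20
python3 - <<'E'
from h import *
cap("l1");crop("l1","side",[.545,-.03,.08],half=50,scale=8);crop("l1","top",[.545,-.04,.1],half=50,scale=8);st()
P=lev(.2,.088,.0075)
R0=tl(45);xd=R0.as_matrix()[:,0]
rows([(P-.03*xd,R0),(P+.007*xd,R0)])
E
```

```text
time_s: 41.13
position: [0.5475, 0.0065, 0.111]
eef_rot: [-0.2, 44.9, -92.7]
force: [1.1, -1.1, 0.8]
width: 0.631
crop origin 282 202 scale 8
crop origin 323 233 scale 8
t 41.23 p [0.5491 0.0095 0.1142] xdir [-0.028 -0.705 -0.709] ydir [ 0.999 -0.042  0.003] F [-0.3  0.6  0.7] w 53.8 q [ -4.  37. -33.  93.  52.  93. -55.]
x 0.237 y -0.002 z -0.011 ax -0.0005 ay -0.0004 az -0.0002
x 0.360 y -0.002 z -0.011 ax -0.0005 ay -0.0004 az -0.0002
```

View pics/l1_side_crop.png

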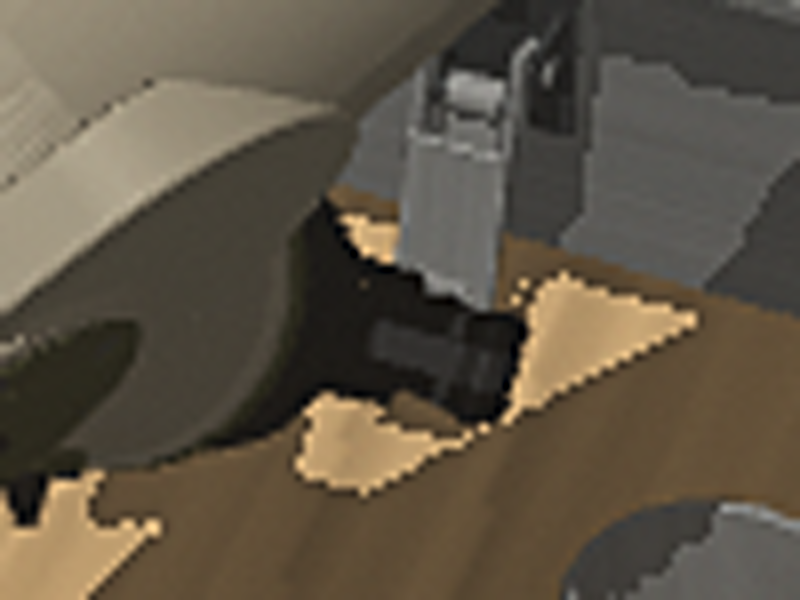

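View pics/l1_top_crop.png

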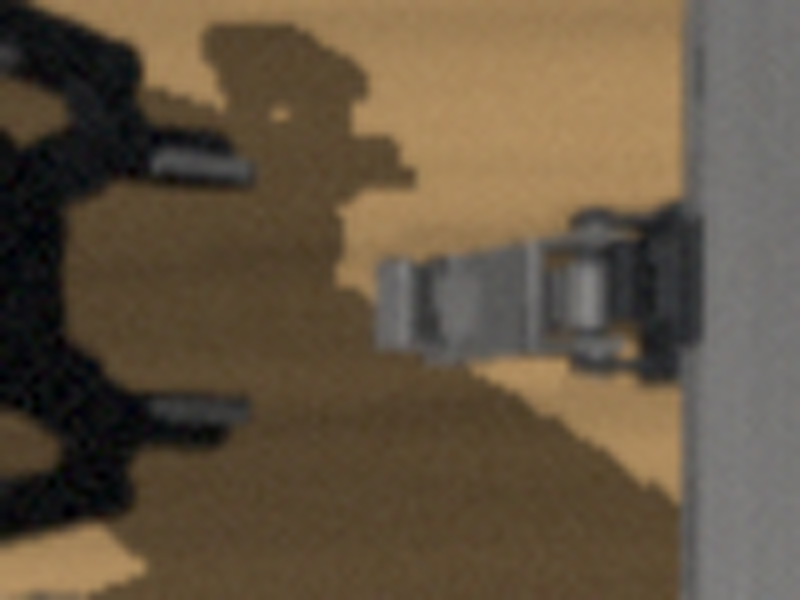

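```bash
python3 -m pendant '[{"x":0.08,"y":-0.002,"z":-0.011,"ax":0,"ay":0,"az":0},{"x":0.16,"y":-0.002,"z":-0.011,"ax":0,"ay":0,"az":0},{"x":0.24,"y":-0.002,"z":-0.011,"ax":0,"ay":0,"az":0},{"x":0.3,"y":-0.002,"z":-0.011,"ax":0,"ay":0,"az":0},{"x":0.35,"y":-0.002,"z":-0.011,"ax":0,"ay":0,"az":0},{"x":0.36,"y":-0.002,"z":-0.011,"ax":0,"ay":0,"az":0},{"x":0.36,"y":-0.002,"z":-0.011,"ax":0,"ay":0,"az":0}]'
python3 -m pendant '[{"x":0,"y":0,"z":0,"ax":0,"ay":0,"az":0},{"x":0,"y":0,"z":0,"ax":0,"ay":0,"az":0},{"x":0,"y":0,"z":0,"ax":0,"ay":0,"az":0},{"x":0,"y":0,"z":0,"ax":0,"ay":0,"az":0},{"x":0,"y":0,"z":0,"ax":0,"ay":0,"az":0},{"x":0,"y":0,"z":0,"ax":0,"ay":0,"az":0}]' 0 25
python3 - <<'E'
from h import *
cap("l2");crop("l2","top",[.545,-.04,.1],half=50,scale=8);st()
p,r,o=pose()
off=p-lev(.2,.088,.0075); print(off, off@-Xc)
s,offs=.088,.0075
T=[]
for A,t in [(.35,45),(.5,45),(.65,45),(.8,45),(.95,42),(1.1,37),(1.25,31),(1.4,25)]:
    R0=tl(t); T.append((lev(A,s,offs)+.007*R0.as_matrix()[:,0],R0))
rows(T)
E
```

```text
time_s: 41.82
position: [0.5461, -0.0643, 0.0361]
eef_rot: [0.3, 45.2, -92.2]
force: [-0.2, -0.1, 0.2]
width: 0.63
time_s: 42.32
position: [0.5469, -0.064, 0.0369]
eef_rot: [0.5, 45.1, -92.1]
force: [2.4, 0.1, 6.0]
width: 0.343
crop origin 323 233 scale 8
t 42.42 p [ 0.5469 -0.0641  0.0368] xdir [-0.026 -0.705 -0.709] ydir [ 0.999 -0.043  0.006] F [1.4 1.6 5. ] w 29.1 q [  1.  40. -30. 100.  57.  83. -57.]
[ 0.00114005 -0.00471544 -0.00342429] -0.004664723228794258
x -0.036 y -0.004 z -0.021 ax -0.0008 ay -0.0004 az -0.0005
x -0.078 y -0.004 z -0.033 ax -0.0008 ay -0.0004 az -0.0005
x -0.122 y -0.004 z -0.039 ax -0.0008 ay -0.0004 az -0.0005
x -0.166 y -0.004 z -0.038 ax -0.0008 ay -0.0004 az -0.0005
x -0.210 y -0.004 z -0.032 ax -0.0008 ay 0.0079 az -0.0005
x -0.252 y -0.004 z -0.020 ax -0.0008 ay 0.0218 az -0.0005
x -0.291 y -0.004 z -0.002 ax -0.0008 ay 0.0385 az -0.0006
x -0.328 y -0.003 z 0.021 ax -0.0007 ay 0.0552 az -0.0006
```

View pics/l2_top_crop.png

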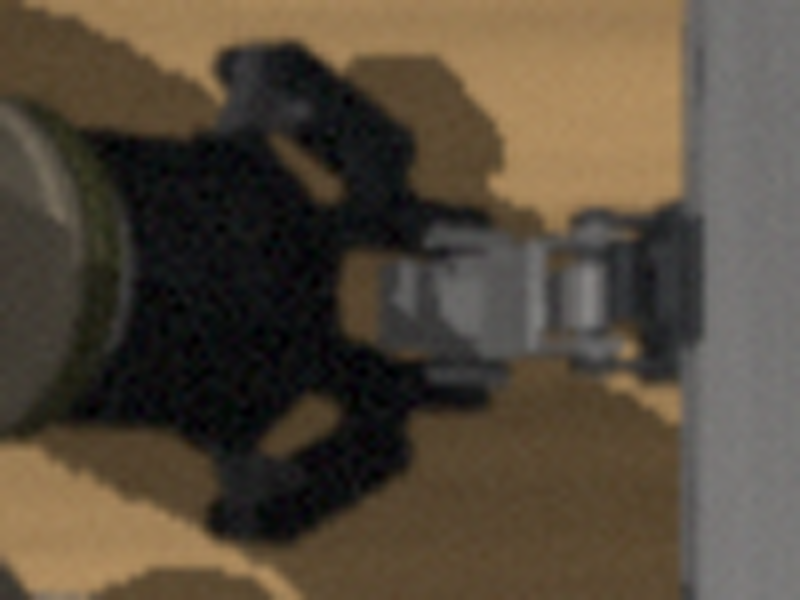

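```bash
python3 -m pendant '[{"x":-0.018,"y":-0.002,"z":-0.012,"ax":0,"ay":0,"az":0},{"x":-0.036,"y":-0.004,"z":-0.021,"ax":0,"ay":0,"az":0},{"x":-0.057,"y":-0.004,"z":-0.028,"ax":0,"ay":0,"az":0},{"x":-0.078,"y":-0.004,"z":-0.033,"ax":0,"ay":0,"az":0},{"x":-0.1,"y":-0.004,"z":-0.037,"ax":0,"ay":0,"az":0},{"x":-0.122,"y":-0.004,"z":-0.039,"ax":0,"ay":0,"az":0},{"x":-0.145,"y":-0.004,"z":-0.039,"ax":0,"ay":0,"az":0},{"x":-0.166,"y":-0.004,"z":-0.038,"ax":0,"ay":0,"az":0}]'
python3 - <<'E'
from h import *
cap("l3");crop("l3","top",[.545,-.04,.1],half=50,scale=8);st()
s,offs=.088,.0075
T=[]
for A,t in [(.95,42),(1.1,37),(1.25,31),(1.4,25),(1.55,19),(1.7,12),(1.85,6),(2.0,0)]:
    R0=tl(t); T.append((lev(A,s,offs)+.007*R0.as_matrix()[:,0],R0))
rows(T)
E
```

```text
time_s: 43.08
position: [0.5485, -0.0216, 0.0645]
eef_rot: [0.6, 45.1, -92.0]
force: [7.0, -5.4, -1.7]
width: 0.342
crop origin 323 233 scale 8
t 43.18 p [ 0.5486 -0.0211  0.0651] xdir [-0.024 -0.705 -0.708] ydir [ 0.999 -0.043  0.008] F [ 6.3 -4.9  1.5] w 29.2 q [ -2.  39. -31.  96.  55.  87. -57.]
x -0.042 y -0.004 z 0.004 ax -0.0011 ay 0.0080 az -0.0008
x -0.084 y -0.004 z 0.016 ax -0.0011 ay 0.0219 az -0.0008
x -0.123 y -0.003 z 0.033 ax -0.0010 ay 0.0386 az -0.0009
x -0.160 y -0.003 z 0.057 ax -0.0010 ay 0.0553 az -0.0009
x -0.192 y -0.003 z 0.085 ax -0.0009 ay 0.0719 az -0.0010
x -0.221 y -0.002 z 0.118 ax -0.0009 ay 0.0914 az -0.0011
x -0.243 y -0.002 z 0.155 ax -0.0008 ay 0.1080 az -0.0011
x -0.260 y -0.002 z 0.195 ax -0.0008 ay 0.1247 az -0.0012
```

View pics/l3_top_crop.png

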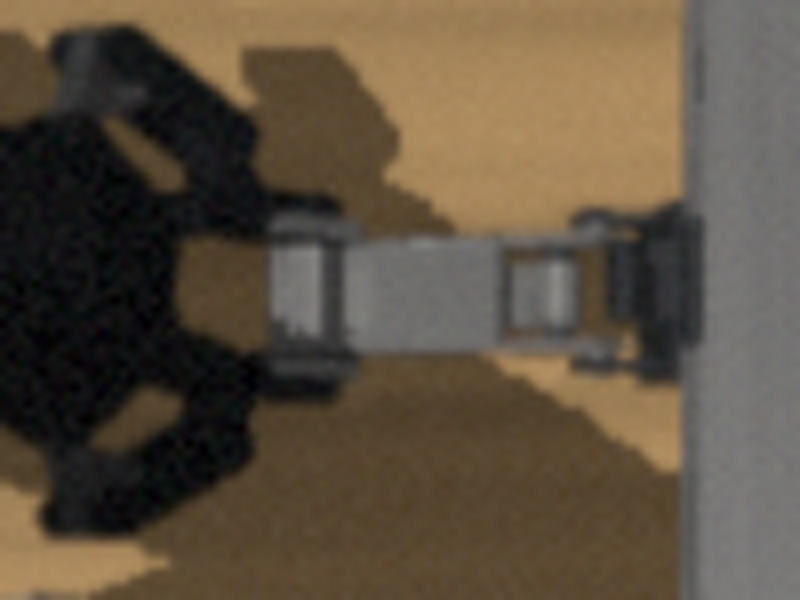

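```bash
python3 -m pendant '[{"x":-0.021,"y":-0.002,"z":0.001,"ax":0,"ay":0.003,"az":0},{"x":-0.042,"y":-0.004,"z":0.004,"ax":0,"ay":0.008,"az":0},{"x":-0.063,"y":-0.004,"z":0.01,"ax":0,"ay":0.015,"az":0},{"x":-0.084,"y":-0.004,"z":0.016,"ax":0,"ay":0.022,"az":0},{"x":-0.104,"y":-0.003,"z":0.025,"ax":0,"ay":0.03,"az":0},{"x":-0.123,"y":-0.003,"z":0.033,"ax":0,"ay":0.0386,"az":0},{"x":-0.142,"y":-0.003,"z":0.045,"ax":0,"ay":0.047,"az":0},{"x":-0.16,"y":-0.003,"z":0.057,"ax":0,"ay":0.0553,"az":0}]'
python3 - <<'E'
from h import *
st()
s,offs=.088,.0075
T=[]
for A,t in [(1.55,19),(1.7,12),(1.85,6),(2.0,0),(2.1,0),(2.2,0),(2.25,0)]:
    R0=tl(t); T.append((lev(A,s,offs)+.007*R0.as_matrix()[:,0],R0))
rows(T)
E
```

```text
time_s: 43.85
position: [0.5495, 0.0002, 0.1114]
eef_rot: [1.5, 65.2, -91.1]
force: [6.8, -5.9, -3.8]
width: 0.34
t 43.85 p [5.495e-01 2.000e-04 1.114e-01] xdir [-0.008 -0.42  -0.907] ydir [ 0.999 -0.043  0.011] F [ 6.8 -5.9 -3.8] w 29.0 q [ 12.  28. -39.  97.  41.  77. -43.]
x -0.040 y -0.004 z 0.014 ax -0.0010 ay 0.0162 az -0.0015
x -0.078 y -0.003 z 0.035 ax -0.0009 ay 0.0357 az -0.0015
x -0.111 y -0.003 z 0.062 ax -0.0008 ay 0.0523 az -0.0016
x -0.141 y -0.002 z 0.093 ax -0.0007 ay 0.0690 az -0.0016
x -0.157 y -0.002 z 0.118 ax -0.0007 ay 0.0690 az -0.0016
x -0.170 y -0.002 z 0.144 ax -0.0007 ay 0.0690 az -0.0016
x -0.176 y -0.002 z 0.158 ax -0.0007 ay 0.0690 az -0.0016
```

```bash
python3 -m pendant '[{"x":-0.02,"y":-0.002,"z":0.007,"ax":0,"ay":0.008,"az":-0.0005},{"x":-0.04,"y":-0.004,"z":0.014,"ax":0,"ay":0.016,"az":-0.001},{"x":-0.06,"y":-0.003,"z":0.025,"ax":0,"ay":0.026,"az":-0.0015},{"x":-0.078,"y":-0.003,"z":0.035,"ax":0,"ay":0.036,"az":-0.0015},{"x":-0.095,"y":-0.003,"z":0.048,"ax":0,"ay":0.044,"az":-0.0015},{"x":-0.111,"y":-0.003,"z":0.062,"ax":0,"ay":0.052,"az":-0.0015},{"x":-0.126,"y":-0.002,"z":0.077,"ax":0,"ay":0.061,"az":-0.0015},{"x":-0.141,"y":-0.002,"z":0.093,"ax":0,"ay":0.069,"az":-0.0015}]'
python3 - <<'E'
from h import *
st()
s,offs=.088,.0075
T=[]
for A,t in [(2.1,0),(2.2,0),(2.3,0),(2.35,0)]:
    R0=tl(t); T.append((lev(A,s,offs)+.007*R0.as_matrix()[:,0],R0))
rows(T)
E
```

```text
time_s: 44.52
position: [0.5492, -0.0073, 0.1618]
eef_rot: [131.5, 89.7, 38.9]
force: [7.2, -2.5, -6.8]
width: 0.338
t 44.52 p [ 0.5492 -0.0073  0.1618] xdir [ 0.005  0.004 -1.   ] ydir [ 0.999 -0.046  0.004] F [ 7.2 -2.5 -6.8] w 28.8 q [ 34.  22. -46.  96.  16.  70. -18.]
x -0.024 y -0.004 z 0.016 ax -0.0008 ay -0.0006 az -0.0007
x -0.047 y -0.004 z 0.034 ax -0.0008 ay -0.0006 az -0.0007
x -0.068 y -0.004 z 0.054 ax -0.0008 ay -0.0006 az -0.0007
x -0.078 y -0.004 z 0.065 ax -0.0008 ay -0.0006 az -0.0007
```

```bash
python3 -m pendant '[{"x":-0.024,"y":-0.004,"z":0.016,"ax":0,"ay":0,"az":0},{"x":-0.047,"y":-0.004,"z":0.034,"ax":0,"ay":0,"az":0},{"x":-0.068,"y":-0.004,"z":0.054,"ax":0,"ay":0,"az":0},{"x":-0.082,"y":-0.004,"z":0.07,"ax":0,"ay":0,"az":0},{"x":-0.09,"y":-0.004,"z":0.08,"ax":0,"ay":0,"az":0},{"x":-0.09,"y":-0.004,"z":0.08,"ax":0,"ay":0,"az":0}]'
python3 -m pendant '[{"x":0,"y":0,"z":0,"ax":0,"ay":0,"az":0},{"x":0,"y":0,"z":0,"ax":0,"ay":0,"az":0},{"x":0,"y":0,"z":0,"ax":0,"ay":0,"az":0},{"x":-0.06,"y":0,"z":0,"ax":0,"ay":0,"az":0},{"x":-0.14,"y":0,"z":0,"ax":0,"ay":0,"az":0},{"x":-0.25,"y":0,"z":-0.05,"ax":0,"ay":0,"az":0},{"x":-0.35,"y":0,"z":-0.1,"ax":0,"ay":0,"az":0},{"x":-0.35,"y":0,"z":-0.1,"ax":0,"ay":0,"az":0}]' 46 20
python3 - <<'E'
from h import *
cap("l4");crop("l4","side",[.545,-.05,.17],half=50,scale=8);st()
E
```

```text
time_s: 45.02
position: [0.5481, -0.031, 0.1894]
eef_rot: [128.1, 89.5, 35.4]
force: [6.3, 0.4, -1.3]
width: 0.34
time_s: 45.68
position: [0.5503, 0.003, 0.3008]
eef_rot: [115.3, 89.0, 22.9]
force: [0.2, 1.0, 1.1]
width: 0.541
crop origin 286 165 scale 8
t 45.78 p [ 5.490e-01 -3.000e-04  2.956e-01] xdir [ 0.01   0.005 -1.   ] ydir [ 0.999 -0.044  0.009] F [-1.2 -0.8 -0.3] w 46.0 q [ 35.  16. -48.  84.  12.  85. -15.]
```

View pics/l4_side_crop.png

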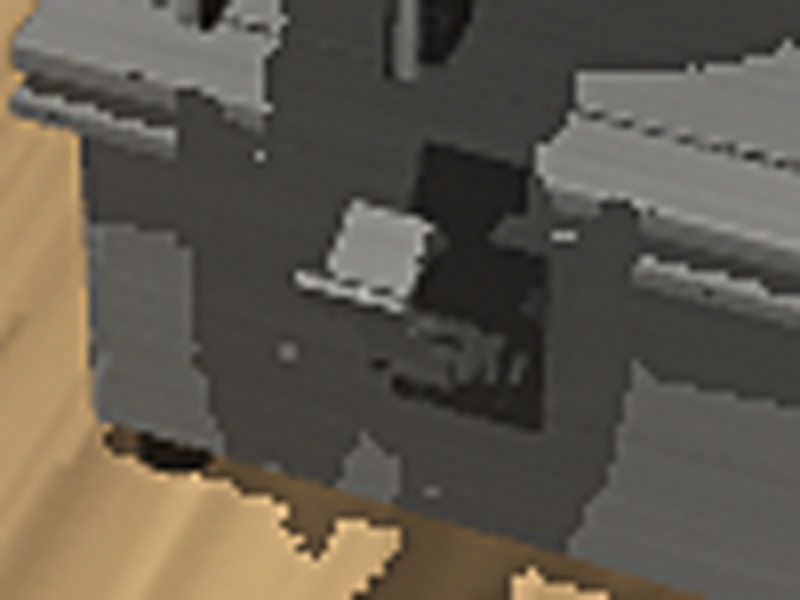

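Run:
```python
from h import *
A=2.3;t=.45
H=clawp(A,t,.0735);print("head",H)
for s in (.07,.08,.09,.102): print(s,lev(A,s,.0095))
T=H+Xc*.004; T[2]=H[2]+.0005; T-=Yc*.0007
print(T)
R0=tl(0)
rows([(T+[0,0,.05],R0),(T,R0)])
H2=[clawp(A,x,.0735)-H for x in (.3,.15,0,-.1,-.2,-.27)]
for h in H2: print("x %.3f z %.3f"%(-h[2]/.3,(h@Xc)/.3))
print("tip at -.3",clawp(A,-.3,.0615,.009), "lip",cp(0,.184))
```

```text
head [ 0.54662978 -0.03812324  0.19863092]
0.07 [ 0.54661908 -0.03838398  0.17872352]
0.08 [ 0.54692486 -0.0309332   0.18538628]
0.09 [ 0.54723065 -0.02348242  0.19204904]
0.102 [ 0.5475976  -0.01454148  0.20004435]
[ 0.54576634 -0.04209117  0.19913092]
x 0.154 y -0.006 z 0.140 ax -0.0005 ay -0.0009 az -0.0015
x 0.321 y -0.008 z 0.141 ax -0.0005 ay -0.0009 az -0.0015
x -0.013 z 0.034
x -0.022 z 0.070
x -0.024 z 0.107
x -0.023 z 0.131
x -0.020 z 0.155
x -0.016 z 0.172
tip at -.3 [ 0.54422095 -0.09681632  0.18854157] lip [ 0.54473812 -0.08421514  0.184     ]
```

```bash
python3 -m pendant '[{"x":0.05,"y":-0.006,"z":0.08,"ax":0,"ay":0,"az":-0.0015},{"x":0.1,"y":-0.006,"z":0.13,"ax":0,"ay":0,"az":-0.0015},{"x":0.15,"y":-0.006,"z":0.141,"ax":0,"ay":0,"az":-0.0015},{"x":0.23,"y":-0.007,"z":0.141,"ax":0,"ay":0,"az":-0.0015},{"x":0.3,"y":-0.008,"z":0.141,"ax":0,"ay":0,"az":-0.0015},{"x":0.32,"y":-0.008,"z":0.141,"ax":0,"ay":0,"az":-0.0015},{"x":0.32,"y":-0.008,"z":0.141,"ax":0,"ay":0,"az":-0.0015}]'
python3 -m pendant '[{"x":0,"y":0,"z":0,"ax":0,"ay":0,"az":0},{"x":0,"y":0,"z":0,"ax":0,"ay":0,"az":0},{"x":0,"y":0,"z":0,"ax":0,"ay":0,"az":0},{"x":0,"y":0,"z":0,"ax":0,"ay":0,"az":0},{"x":0,"y":0,"z":0,"ax":0,"ay":0,"az":0},{"x":0,"y":0,"z":0,"ax":0,"ay":0,"az":0}]' 0 20
python3 -m pendant '[{"x":-0.013,"y":0,"z":0.034,"ax":0,"ay":0,"az":0},{"x":-0.022,"y":0,"z":0.07,"ax":0,"ay":0,"az":0},{"x":-0.024,"y":0,"z":0.107,"ax":0,"ay":0,"az":0},{"x":-0.023,"y":0,"z":0.131,"ax":0,"ay":0,"az":0},{"x":-0.02,"y":0,"z":0.155,"ax":0,"ay":0,"az":0},{"x":-0.016,"y":0,"z":0.172,"ax":0,"ay":0,"az":0},{"x":-0.016,"y":0,"z":0.172,"ax":0,"ay":0,"az":0}]'
python3 - <<'E'
from h import *
cap("l5");crop("l5","side",[.545,-.05,.17],half=50,scale=8);st()
E
```

```text
time_s: 46.37
position: [0.5437, -0.0427, 0.1964]
eef_rot: [-136.9, 89.5, 130.6]
force: [0.9, -0.7, 0.7]
width: 0.542
time_s: 46.87
position: [0.5468, -0.0437, 0.198]
eef_rot: [164.6, 89.6, 71.9]
force: [13.7, -1.8, -8.1]
width: 0.271
time_s: 47.45
position: [0.5452, -0.097, 0.2032]
eef_rot: [143.5, 89.6, 50.7]
force: [5.4, 0.5, 4.5]
width: 0.269
crop origin 286 165 scale 8
t 47.55 p [ 0.5452 -0.0959  0.2035] xdir [ 0.004  0.005 -1.   ] ydir [ 0.999 -0.047  0.004] F [ 4.8 -0.6  5.4] w 22.9 q [ 43.  20. -45.  92.  14.  74.  -7.]
```

View pics/l5_side_crop.png

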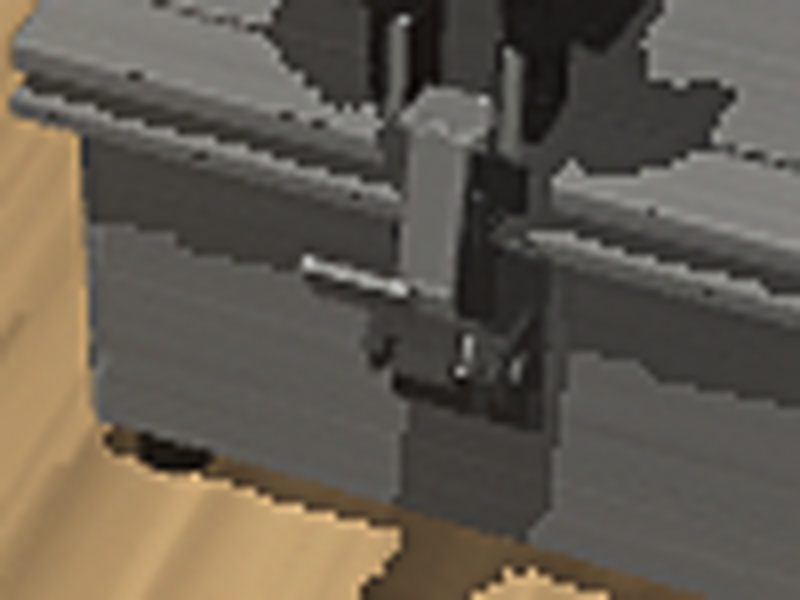

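```bash
python3 -m pendant '[{"x":0,"y":0,"z":0,"ax":0,"ay":0,"az":0},{"x":0,"y":0,"z":0,"ax":0,"ay":0,"az":0},{"x":0,"y":0,"z":0,"ax":0,"ay":0,"az":0},{"x":-0.06,"y":0,"z":0,"ax":0,"ay":0,"az":0},{"x":-0.14,"y":0,"z":0,"ax":0,"ay":0,"az":0},{"x":-0.25,"y":0,"z":0,"ax":0,"ay":0,"az":0},{"x":-0.35,"y":0,"z":-0.1,"ax":0,"ay":0,"az":0},{"x":-0.4,"y":0,"z":-0.24,"ax":0,"ay":0,"az":0}]' 54 20
python3 -m pendant '[{"x":0,"y":0,"z":-0.13,"ax":0,"ay":-0.015,"az":0},{"x":0,"y":0,"z":-0.26,"ax":0,"ay":-0.035,"az":0},{"x":0,"y":0,"z":-0.39,"ax":0,"ay":-0.055,"az":0},{"x":0,"y":0,"z":-0.5,"ax":0,"ay":-0.075,"az":0},{"x":0,"y":0,"z":-0.5,"ax":0,"ay":-0.095,"az":0},{"x":0,"y":0,"z":-0.5,"ax":0,"ay":-0.115,"az":0},{"x":0,"y":0,"z":-0.5,"ax":0,"ay":-0.125,"az":0},{"x":0,"y":0,"z":-0.5,"ax":0,"ay":-0.125,"az":0}]'
python3 - <<'E'
from h import *
cap("l6");crop("l6","side",[.545,-.05,.17],half=50,scale=8);crop("l6","top",[.545,-.05,.17],half=50,scale=8);st()
P=lev(2.3,.09,.0075);R0=tl(46);xd=R0.as_matrix()[:,0]
P-=Yc*.0007
rows([(P-.06*xd,R0),(P+.004*xd,R0)])
E
```

```text
time_s: 48.22
position: [0.5484, -0.0315, 0.3253]
eef_rot: [121.7, 89.6, 28.5]
force: [1.1, 1.1, 0.2]
width: 0.627
time_s: 48.88
position: [0.5551, 0.1225, 0.3217]
eef_rot: [-0.2, 44.6, -92.7]
force: [0.4, 0.3, -2.2]
width: 0.632
crop origin 286 165 scale 8
crop origin 331 231 scale 8
t 48.98 p [0.5558 0.1204 0.3236] xdir [-0.035 -0.706 -0.707] ydir [ 0.999 -0.051  0.001] F [ 0.   0.1 -0.3] w 54.2 q [-13.  34. -37.  69.  50. 117. -45.]
x 0.450 y -0.008 z 0.020 ax -0.0012 ay -0.0029 az 0.0009
x 0.663 y -0.007 z 0.023 ax -0.0012 ay -0.0029 az 0.0009
```

View pics/l6_side_crop.png

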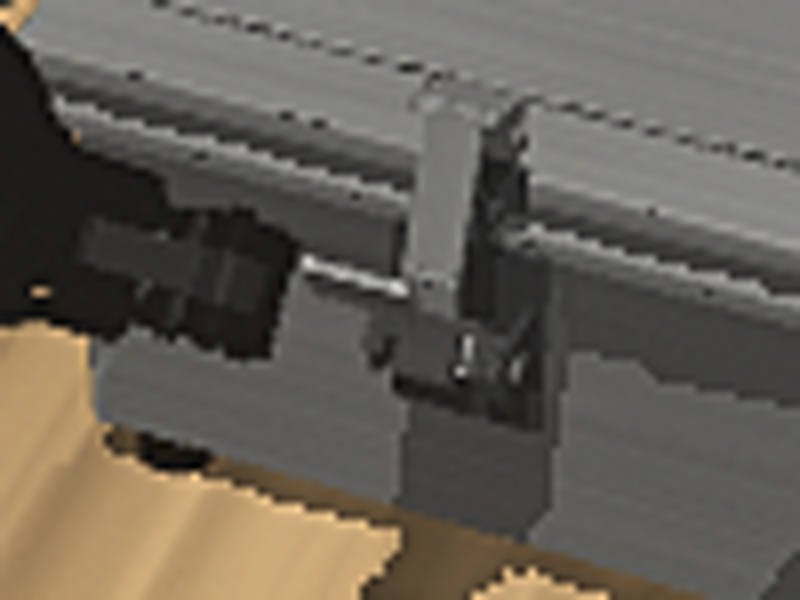

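View pics/l6_top_crop.png

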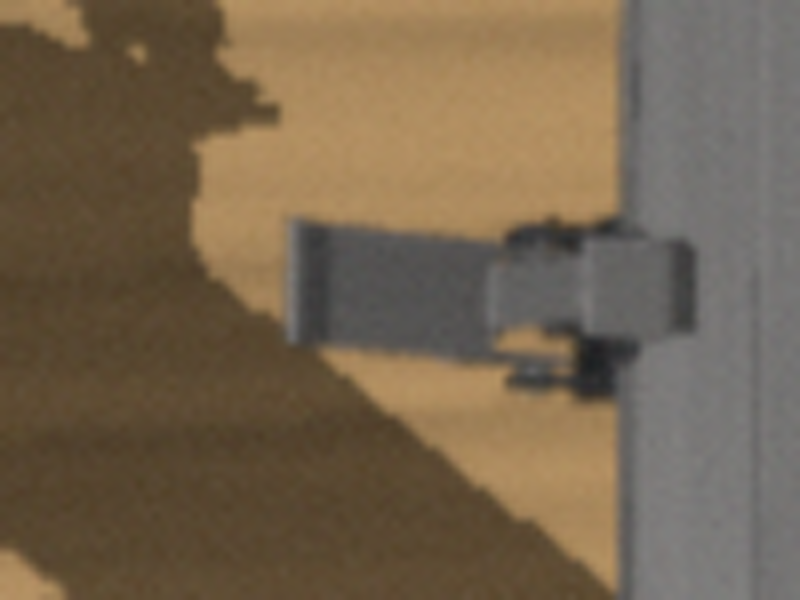

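Run:
```python
from h import *
for px in (403.5,417): print(onz("top",(px,266.5),.198))
for A in (2.2,2.3,2.4):
  for t in (-.2,-.3,-.4,-.5):
    print(A,t,"outer/inner top corners top:",proj("top",clawp(A,t,.076,-.011)).round(1),proj("top",clawp(A,t,.076,.011)).round(1),"tip",clawp(A,t,.0615,.009).round(4), "side in",proj("side",clawp(A,t,.076,.011)).round(1))
print(proj("top",lev(2.3,.102,.0075)),proj("top",lev(2.2,.102,.0075)),"seen 368")
```

```text
[ 0.54704816 -0.08968824  0.198     ]
[ 0.54657247 -0.11511131  0.198     ]
2.2 -0.2 outer/inner top corners top: [395.7 267.3] [406.9 267.7] tip [ 0.5445 -0.0904  0.1895] side in [344.1 177.9]
2.2 -0.3 outer/inner top corners top: [399.7 267.4] [410.5 267.9] tip [ 0.5442 -0.0961  0.1871] side in [345.3 177.1]
2.2 -0.4 outer/inner top corners top: [403.6 267.6] [413.8 268.1] tip [ 0.544  -0.1016  0.1841] side in [346.4 176.6]
2.2 -0.5 outer/inner top corners top: [407.4 267.7] [416.8 268.3] tip [ 0.5438 -0.1067  0.1807] side in [347.5 176.5]
2.3 -0.2 outer/inner top corners top: [396.1 267.3] [407.4 267.7] tip [ 0.5445 -0.0911  0.1909] side in [344.2 177.2]
2.3 -0.3 outer/inner top corners top: [400.2 267.4] [410.9 267.9] tip [ 0.5442 -0.0968  0.1885] side in [345.4 176.4]
2.3 -0.4 outer/inner top corners top: [404.1 267.5] [414.2 268.1] tip [ 0.544  -0.1023  0.1856] side in [346.6 175.9]
2.3 -0.5 outer/inner top corners top: [407.8 267.7] [417.2 268.3] tip [ 0.5438 -0.1074  0.1821] side in [347.6 175.8]
2.4 -0.2 outer/inner top corners top: [396.7 267.2] [407.9 267.6] tip [ 0.5444 -0.0919  0.1923] side in [344.4 176.5]
2.4 -0.3 outer/inner top corners top: [400.7 267.3] [411.5 267.8] tip [ 0.5442 -0.0976  0.1899] side in [345.6 175.6]
2.4 -0.4 outer/inner top corners top: [404.6 267.5] [414.8 268. ] tip [ 0.544  -0.1031  0.187 ] side in [346.7 175.2]
2.4 -0.5 outer/inner top corners top: [408.4 267.7] [417.8 268.3] tip [ 0.5438 -0.1082  0.1835] side in [347.8 175.1]
[363.00614157 266.91617791] [359.10778336 267.10246157] seen 368
```

Run:
```python
from h import *
P=lev(2.38,.092,.0075)-Yc*.0007;R0=tl(45);xd=R0.as_matrix()[:,0];print(P)
rows([(P-.05*xd,R0),(P+.006*xd,R0)])
```

```text
[ 0.5464195  -0.02617641  0.19675945]
x 0.478 y -0.008 z 0.047 ax -0.0012 ay -0.0001 az 0.0009
x 0.665 y -0.007 z 0.047 ax -0.0012 ay -0.0001 az 0.0009
```

```bash
python3 -m pendant '[{"x":0.1,"y":-0.008,"z":0.047,"ax":-0.001,"ay":0,"az":0.001},{"x":0.2,"y":-0.008,"z":0.047,"ax":-0.001,"ay":0,"az":0.001},{"x":0.3,"y":-0.008,"z":0.047,"ax":-0.001,"ay":0,"az":0.001},{"x":0.4,"y":-0.008,"z":0.047,"ax":-0.001,"ay":0,"az":0.001},{"x":0.47,"y":-0.008,"z":0.047,"ax":-0.001,"ay":0,"az":0.001},{"x":0.5,"y":-0.008,"z":0.047,"ax":-0.001,"ay":0,"az":0.001},{"x":0.5,"y":-0.008,"z":0.047,"ax":-0.001,"ay":0,"az":0.001}]'
python3 - <<'E'
from h import *
cap("l7");crop("l7","side",[.545,-.03,.18],half=50,scale=8);crop("l7","top",[.545,-.04,.17],half=50,scale=8);st()
P=lev(2.38,.092,.0075)-Yc*.0007;R0=tl(45);xd=R0.as_matrix()[:,0]
rows([(P+.006*xd,R0)])
E
```

```text
time_s: 49.57
position: [0.5471, 0.0014, 0.2272]
eef_rot: [0.0, 45.0, -92.6]
force: [-0.7, -0.5, -0.2]
width: 0.63
crop origin 282 167 scale 8
crop origin 325 231 scale 8
t 49.67 p [0.5479 0.0049 0.2287] xdir [-0.028 -0.705 -0.708] ydir [ 0.999 -0.043  0.003] F [ 0.4 -0.1  0.2] w 54.0 q [ -1.  29. -37.  88.  50. 101. -46.]
x 0.168 y -0.001 z -0.002 ax -0.0005 ay -0.0003 az -0.0001
```

View pics/l7_side_crop.png

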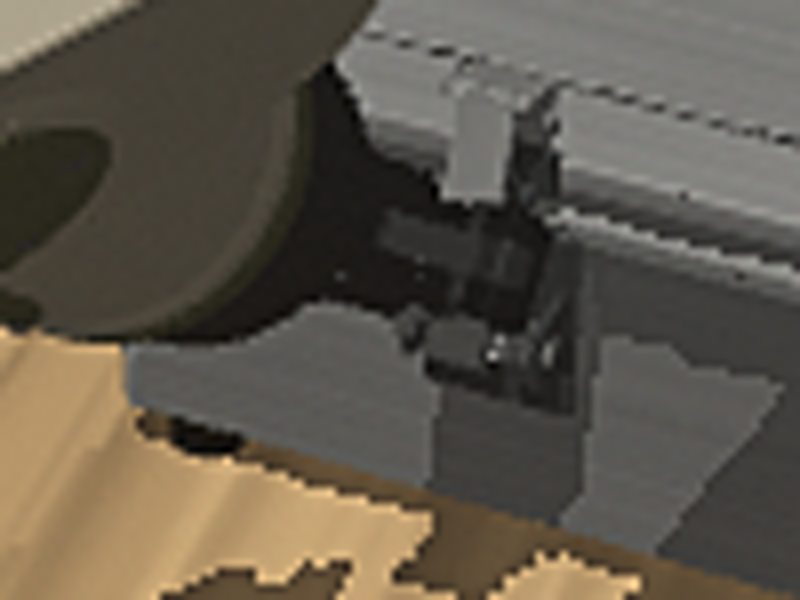

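View pics/l7_top_crop.png

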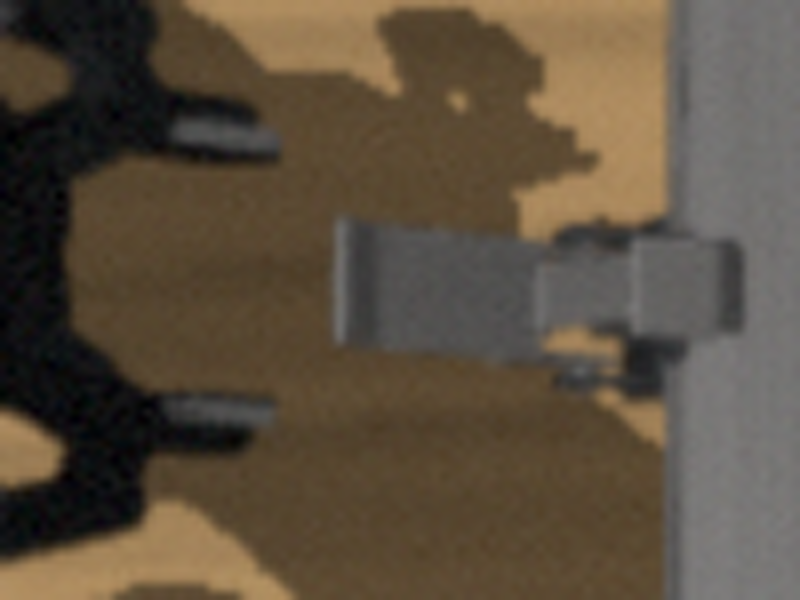

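```bash
python3 -m pendant '[{"x":0.06,"y":-0.001,"z":-0.002,"ax":0,"ay":0,"az":0},{"x":0.11,"y":-0.001,"z":-0.002,"ax":0,"ay":0,"az":0},{"x":0.15,"y":-0.001,"z":-0.002,"ax":0,"ay":0,"az":0},{"x":0.165,"y":-0.001,"z":-0.002,"ax":0,"ay":0,"az":0},{"x":0.165,"y":-0.001,"z":-0.002,"ax":0,"ay":0,"az":0}]'
python3 -m pendant '[{"x":0,"y":0,"z":0,"ax":0,"ay":0,"az":0},{"x":0,"y":0,"z":0,"ax":0,"ay":0,"az":0},{"x":0,"y":0,"z":0,"ax":0,"ay":0,"az":0},{"x":0,"y":0,"z":0,"ax":0,"ay":0,"az":0},{"x":0,"y":0,"z":0,"ax":0,"ay":0,"az":0},{"x":0,"y":0,"z":0,"ax":0,"ay":0,"az":0}]' 0 25
python3 - <<'E'
from h import *
cap("l8");crop("l8","top",[.545,-.04,.17],half=50,scale=8);st()
R0=tl(45);xd=R0.as_matrix()[:,0]
p0,_,_=pose(); d=p0-lev(2.38,.092,.0075); print("off",d,d@-Xc)
rows([(lev(A,.092,.0075)-Yc*.0004+.006*xd,R0) for A in (2.3,2.2,2.1,2.0,1.9,1.8,1.7,1.6)])
E
```

```text
time_s: 50.08
position: [0.5463, -0.0298, 0.1932]
eef_rot: [0.2, 45.1, -92.3]
force: [0.1, -0.4, -0.7]
width: 0.63
time_s: 50.58
position: [0.5481, -0.0284, 0.1942]
eef_rot: [0.6, 45.2, -91.9]
force: [7.0, 0.7, 0.3]
width: 0.339
crop origin 325 231 scale 8
t 50.68 p [ 0.5482 -0.0284  0.1943] xdir [-0.024 -0.704 -0.709] ydir [ 0.999 -0.041  0.007] F [8.  0.7 0.1] w 28.9 q [  2.  30. -36.  92.  51.  96. -47.]
off [ 0.00103399 -0.00223575 -0.00250791] -0.0021914656206649175
x 0.007 y -0.005 z -0.024 ax -0.0008 ay -0.0005 az -0.0008
x 0.008 y -0.005 z -0.055 ax -0.0008 ay -0.0005 az -0.0008
x 0.012 y -0.006 z -0.085 ax -0.0008 ay -0.0005 az -0.0008
x 0.019 y -0.006 z -0.115 ax -0.0008 ay -0.0005 az -0.0008
x 0.029 y -0.006 z -0.144 ax -0.0008 ay -0.0005 az -0.0008
x 0.042 y -0.006 z -0.172 ax -0.0008 ay -0.0005 az -0.0008
x 0.057 y -0.006 z -0.199 ax -0.0008 ay -0.0005 az -0.0008
x 0.075 y -0.007 z -0.224 ax -0.0008 ay -0.0005 az -0.0008
```

View pics/l8_top_crop.png

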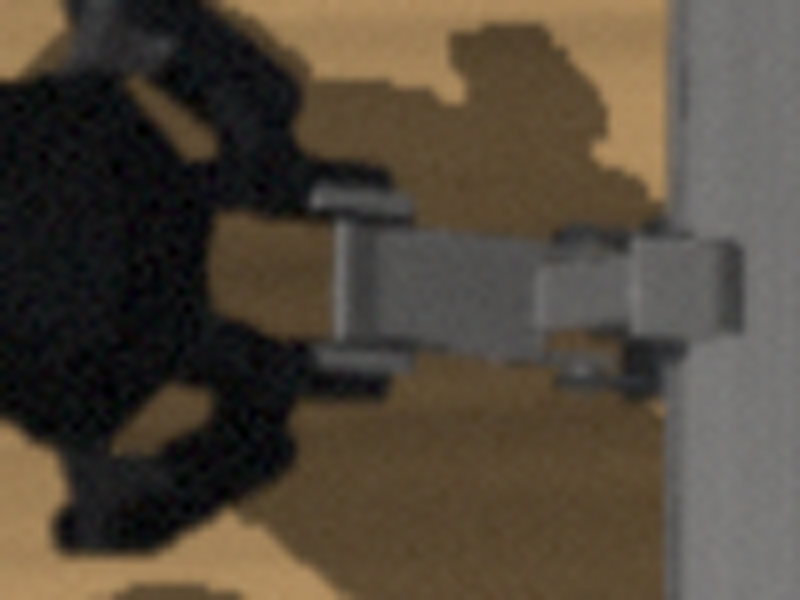

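```bash
python3 -m pendant '[{"x":0.007,"y":-0.005,"z":-0.02,"ax":0,"ay":0,"az":0},{"x":0.007,"y":-0.006,"z":-0.038,"ax":0,"ay":0,"az":0},{"x":0.008,"y":-0.006,"z":-0.055,"ax":0,"ay":0,"az":0},{"x":0.01,"y":-0.007,"z":-0.07,"ax":0,"ay":0,"az":0},{"x":0.012,"y":-0.007,"z":-0.085,"ax":0,"ay":0,"az":0},{"x":0.015,"y":-0.007,"z":-0.1,"ax":0,"ay":0,"az":0},{"x":0.019,"y":-0.007,"z":-0.115,"ax":0,"ay":0,"az":0},{"x":0.019,"y":-0.007,"z":-0.115,"ax":0,"ay":0,"az":0}]'
python3 - <<'E'
from h import *
cap("l9");crop("l9","top",[.545,-.04,.17],half=50,scale=8);crop("l9","side",[.545,-.04,.17],half=50,scale=8);st()
R0=tl(45);xd=R0.as_matrix()[:,0]
rows([(lev(A,.092,.0075)-Yc*.0007+.006*xd,R0) for A in (1.9,1.8,1.7,1.6,1.5,1.4,1.3,1.2,1.1)])
E
```

```text
time_s: 51.35
position: [0.5491, -0.0066, 0.1667]
eef_rot: [0.9, 45.3, -91.5]
force: [7.9, 0.3, 0.4]
width: 0.335
crop origin 325 231 scale 8
crop origin 284 168 scale 8
t 51.45 p [ 0.5491 -0.0067  0.1669] xdir [-0.019 -0.704 -0.71 ] ydir [ 0.999 -0.039  0.012] F [7.8 0.5 0.3] w 28.9 q [ -0.  32. -36.  92.  52.  95. -50.]
x 0.015 y -0.007 z -0.028 ax -0.0010 ay -0.0008 az -0.0016
x 0.028 y -0.007 z -0.056 ax -0.0010 ay -0.0008 az -0.0016
x 0.044 y -0.007 z -0.083 ax -0.0010 ay -0.0008 az -0.0016
x 0.062 y -0.008 z -0.108 ax -0.0010 ay -0.0008 az -0.0016
x 0.082 y -0.008 z -0.131 ax -0.0010 ay -0.0008 az -0.0016
x 0.105 y -0.008 z -0.151 ax -0.0010 ay -0.0008 az -0.0016
x 0.130 y -0.009 z -0.170 ax -0.0010 ay -0.0008 az -0.0016
x 0.156 y -0.009 z -0.186 ax -0.0010 ay -0.0008 az -0.0016
x 0.184 y -0.009 z -0.199 ax -0.0010 ay -0.0008 az -0.0016
```

View pics/l9_top_crop.png

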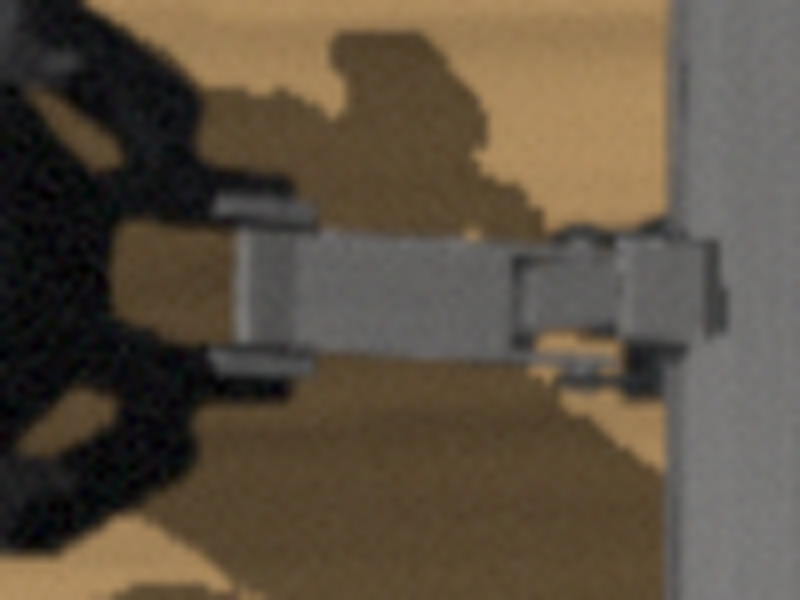

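View pics/l9_side_crop.png

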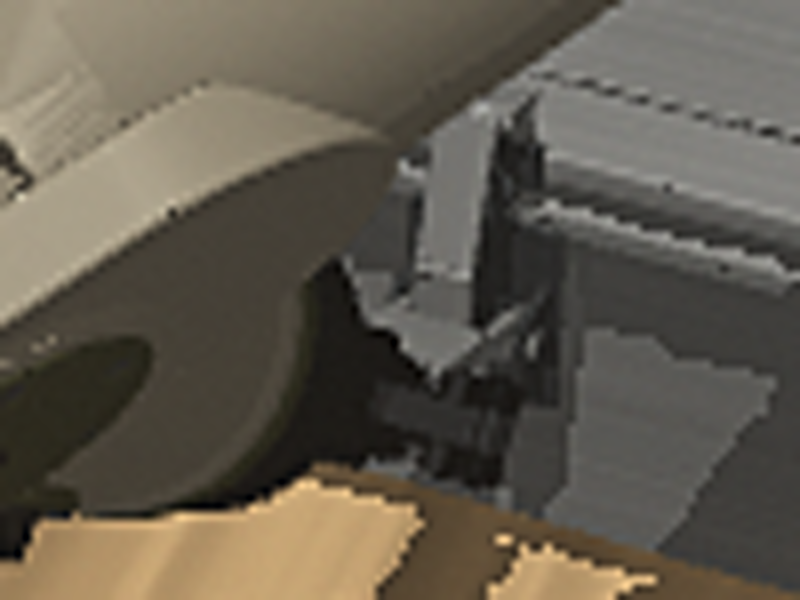

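```bash
python3 -m pendant '[{"x":0.007,"y":-0.008,"z":-0.014,"ax":0,"ay":0,"az":-0.0008},{"x":0.015,"y":-0.01,"z":-0.028,"ax":0,"ay":0,"az":-0.0016},{"x":0.021,"y":-0.01,"z":-0.042,"ax":0,"ay":0,"az":-0.0016},{"x":0.028,"y":-0.01,"z":-0.056,"ax":0,"ay":0,"az":-0.0016},{"x":0.036,"y":-0.01,"z":-0.07,"ax":0,"ay":0,"az":-0.0016},{"x":0.044,"y":-0.01,"z":-0.083,"ax":0,"ay":0,"az":-0.0016},{"x":0.053,"y":-0.01,"z":-0.096,"ax":0,"ay":0,"az":-0.0016},{"x":0.062,"y":-0.01,"z":-0.108,"ax":0,"ay":0,"az":-0.0016}]'
python3 - <<'E'
from h import *
cap("m1");crop("m1","top",[.545,-.04,.17],half=50,scale=8);crop("m1","side",[.545,-.04,.17],half=50,scale=8);st()
R0=tl(45);xd=R0.as_matrix()[:,0]
rows([(lev(A,.092,.0075)-Yc*.001+.006*xd,R0) for A in (1.6,1.5,1.4,1.3,1.2,1.1,1.0)])
E
```

```text
time_s: 52.12
position: [0.5497, 0.0052, 0.1324]
eef_rot: [0.9, 45.4, -91.8]
force: [9.0, 2.7, 3.6]
width: 0.341
crop origin 325 231 scale 8
crop origin 284 168 scale 8
t 52.22 p [0.5496 0.0053 0.1318] xdir [-0.022 -0.702 -0.712] ydir [ 0.999 -0.042  0.01 ] F [10.9  2.6  0.9] w 28.8 q [ -2.  35. -35.  93.  52.  94. -54.]
x 0.007 y -0.007 z 0.003 ax -0.0013 ay -0.0012 az -0.0010
x 0.027 y -0.008 z -0.020 ax -0.0013 ay -0.0012 az -0.0010
x 0.050 y -0.008 z -0.040 ax -0.0013 ay -0.0012 az -0.0010
x 0.075 y -0.008 z -0.059 ax -0.0013 ay -0.0012 az -0.0010
x 0.101 y -0.009 z -0.075 ax -0.0013 ay -0.0012 az -0.0010
x 0.129 y -0.009 z -0.088 ax -0.0013 ay -0.0012 az -0.0010
x 0.158 y -0.009 z -0.098 ax -0.0013 ay -0.0012 az -0.0010
```

View pics/m1_top_crop.png

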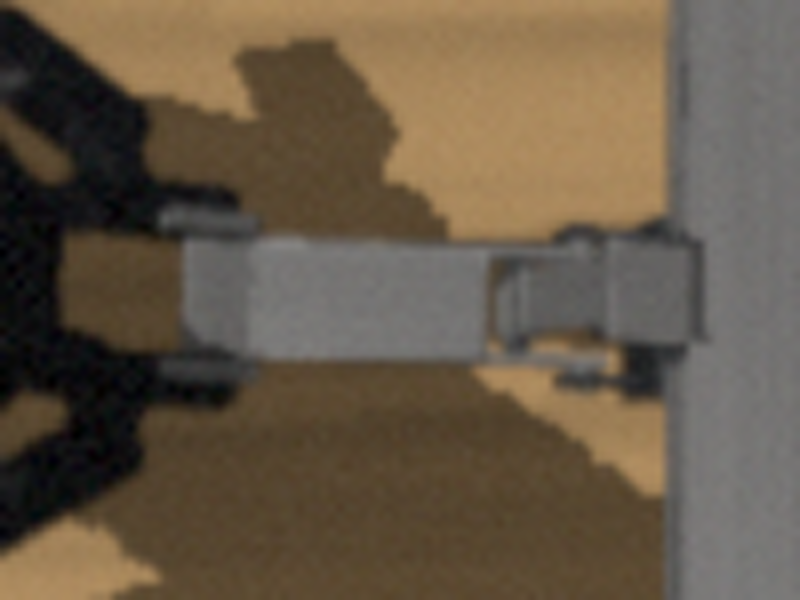

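View pics/m1_side_crop.png

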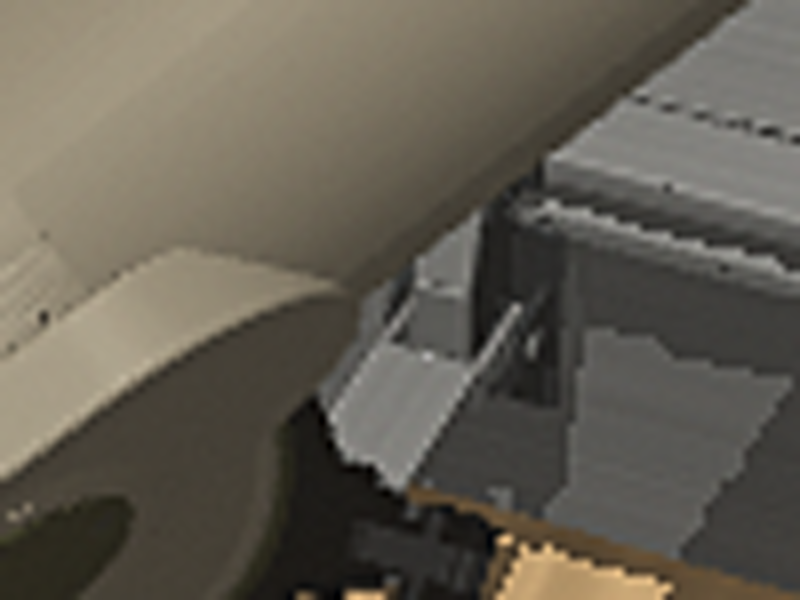

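```bash
python3 -m pendant '[{"x":0.015,"y":-0.012,"z":-0.008,"ax":0,"ay":0,"az":-0.001},{"x":0.027,"y":-0.012,"z":-0.02,"ax":0,"ay":0,"az":-0.001},{"x":0.038,"y":-0.012,"z":-0.03,"ax":0,"ay":0,"az":-0.001},{"x":0.05,"y":-0.012,"z":-0.04,"ax":0,"ay":0,"az":-0.001},{"x":0.062,"y":-0.012,"z":-0.05,"ax":0,"ay":0,"az":-0.001},{"x":0.075,"y":-0.012,"z":-0.059,"ax":0,"ay":0,"az":-0.001},{"x":0.088,"y":-0.012,"z":-0.067,"ax":0,"ay":0,"az":-0.001},{"x":0.101,"y":-0.012,"z":-0.075,"ax":0,"ay":0,"az":-0.001}]'
python3 - <<'E'
from h import *
cap("m2");crop("m2","top",[.545,-.04,.17],half=50,scale=8);crop("m2","side",[.545,-.04,.17],half=50,scale=8);st()
R0=tl(45);xd=R0.as_matrix()[:,0]
rows([(lev(A,.092,.0075)-Yc*.001+.006*xd,R0) for A in (1.2,1.1,1.0,.9,.8,.7,.6,.5,.4)])
E
```

```text
time_s: 52.88
position: [0.5496, 0.0033, 0.0955]
eef_rot: [1.1, 45.7, -91.7]
force: [11.1, 5.1, 1.2]
width: 0.339
crop origin 325 231 scale 8
crop origin 284 168 scale 8
t 52.98 p [0.5495 0.0031 0.0949] xdir [-0.02  -0.698 -0.716] ydir [ 0.999 -0.042  0.012] F [12.4  5.9 -0.8] w 29.2 q [ -2.  38. -35.  94.  54.  91. -56.]
x 0.009 y -0.007 z 0.007 ax -0.0014 ay -0.0019 az -0.0013
x 0.037 y -0.008 z -0.006 ax -0.0014 ay -0.0019 az -0.0013
x 0.066 y -0.008 z -0.016 ax -0.0014 ay -0.0019 az -0.0013
x 0.096 y -0.008 z -0.023 ax -0.0014 ay -0.0019 az -0.0013
x 0.126 y -0.009 z -0.028 ax -0.0014 ay -0.0019 az -0.0013
x 0.157 y -0.009 z -0.029 ax -0.0014 ay -0.0019 az -0.0013
x 0.188 y -0.009 z -0.027 ax -0.0014 ay -0.0019 az -0.0013
x 0.218 y -0.009 z -0.022 ax -0.0014 ay -0.0019 az -0.0013
x 0.248 y -0.009 z -0.013 ax -0.0014 ay -0.0019 az -0.0013
```

View pics/m2_top_crop.png

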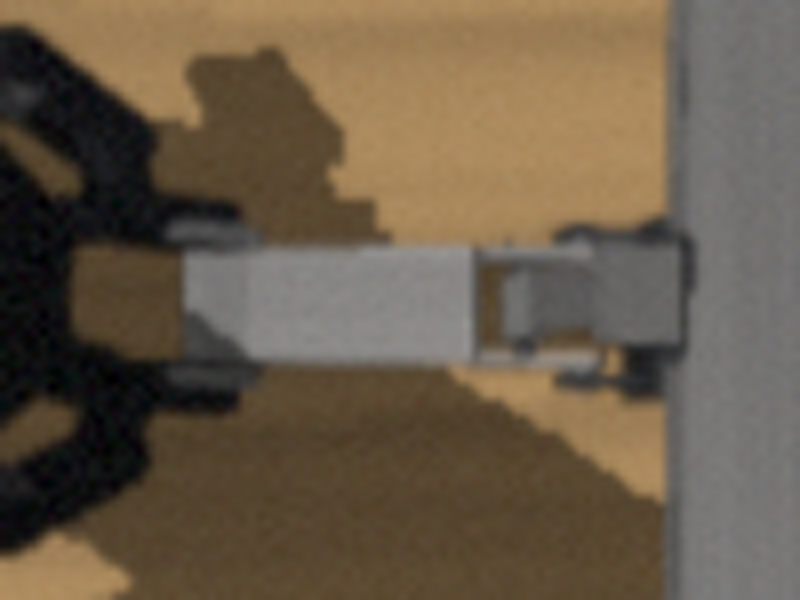

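View pics/m2_side_crop.png

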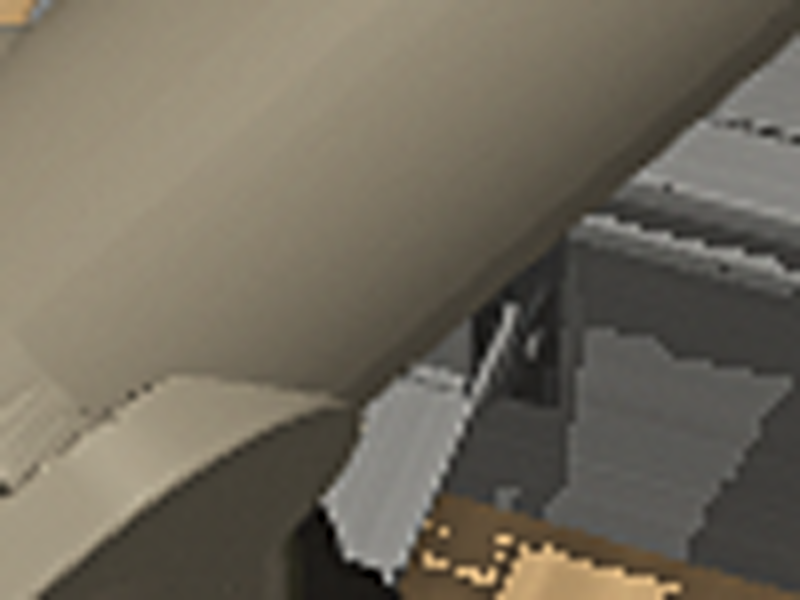

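```bash
python3 -m pendant '[{"x":0.023,"y":0.004,"z":0.0,"ax":0,"ay":0,"az":-0.001},{"x":0.037,"y":0.004,"z":-0.006,"ax":0,"ay":0,"az":-0.001},{"x":0.052,"y":0.004,"z":-0.011,"ax":0,"ay":0,"az":-0.001},{"x":0.066,"y":0.004,"z":-0.016,"ax":0,"ay":0,"az":-0.001},{"x":0.081,"y":0.004,"z":-0.02,"ax":0,"ay":0,"az":-0.001},{"x":0.096,"y":0.004,"z":-0.023,"ax":0,"ay":0,"az":-0.001},{"x":0.111,"y":0.004,"z":-0.026,"ax":0,"ay":0,"az":-0.001},{"x":0.126,"y":0.004,"z":-0.028,"ax":0,"ay":0,"az":-0.001}]' - 60
python3 - <<'E'
from h import *
cap("m3");crop("m3","top",[.545,-.04,.17],half=50,scale=8);st()
R0=tl(45);xd=R0.as_matrix()[:,0]
rows([(lev(A,.092,.0075)+.006*xd,R0) for A in (.8,.7,.6,.5,.4,.3,.2,.1,0)])
E
```

```text
time_s: 53.65
position: [0.5496, -0.0127, 0.0615]
eef_rot: [0.5, 46.0, -92.0]
force: [-6.0, 11.3, 2.9]
width: 0.323
crop origin 325 231 scale 8
t 53.75 p [ 0.5494 -0.0132  0.061 ] xdir [-0.025 -0.694 -0.719] ydir [ 0.999 -0.042  0.006] F [-4.1 11.3 -1.1] w 27.5 q [ -1.  40. -34.  96.  55.  88. -58.]
x 0.007 y -0.006 z 0.012 ax -0.0008 ay -0.0027 az -0.0005
x 0.038 y -0.006 z 0.012 ax -0.0008 ay -0.0027 az -0.0005
x 0.069 y -0.006 z 0.014 ax -0.0008 ay -0.0027 az -0.0005
x 0.099 y -0.006 z 0.019 ax -0.0008 ay -0.0027 az -0.0005
x 0.129 y -0.006 z 0.027 ax -0.0008 ay -0.0027 az -0.0005
x 0.157 y -0.006 z 0.038 ax -0.0008 ay -0.0027 az -0.0005
x 0.185 y -0.006 z 0.052 ax -0.0008 ay -0.0027 az -0.0005
x 0.211 y -0.006 z 0.069 ax -0.0008 ay -0.0027 az -0.0005
x 0.235 y -0.006 z 0.088 ax -0.0008 ay -0.0027 az -0.0005
```

View pics/m3_top_crop.png

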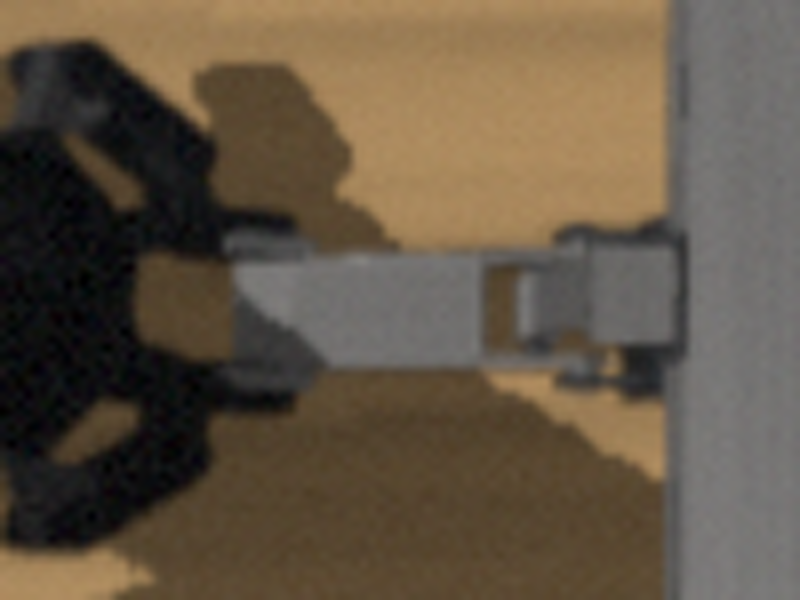

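```bash
python3 -m pendant '[{"x":0.023,"y":-0.002,"z":0.012,"ax":0,"ay":-0.001,"az":0},{"x":0.038,"y":-0.002,"z":0.013,"ax":0,"ay":-0.002,"az":0},{"x":0.054,"y":-0.002,"z":0.014,"ax":0,"ay":-0.002,"az":0},{"x":0.069,"y":-0.002,"z":0.016,"ax":0,"ay":-0.002,"az":0},{"x":0.084,"y":-0.002,"z":0.019,"ax":0,"ay":-0.002,"az":0},{"x":0.1,"y":-0.002,"z":0.022,"ax":0,"ay":-0.002,"az":0},{"x":0.115,"y":-0.002,"z":0.026,"ax":0,"ay":-0.002,"az":0},{"x":0.13,"y":-0.002,"z":0.03,"ax":0,"ay":-0.002,"az":0}]' - 60
python3 - <<'E'
from h import *
cap("m4");crop("m4","top",[.545,-.04,.17],half=50,scale=8);st()
R0=tl(45);xd=R0.as_matrix()[:,0]
rows([(lev(A,.092,.0075)+.006*xd,R0) for A in (.4,.3,.2,.1,0)])
E
```

```text
time_s: 54.42
position: [0.5482, -0.0398, 0.038]
eef_rot: [0.5, 45.8, -91.7]
force: [-1.0, 18.6, -4.1]
width: 0.323
crop origin 325 231 scale 8
t 54.52 p [ 0.5481 -0.0405  0.0376] xdir [-0.021 -0.697 -0.717] ydir [ 0.999 -0.036  0.005] F [ 1.3 14.4 -7.5] w 27.6 q [  1.  41. -32.  98.  57.  85. -58.]
x 0.009 y -0.005 z 0.016 ax 0.0000 ay -0.0021 az -0.0012
x 0.038 y -0.006 z 0.027 ax 0.0000 ay -0.0021 az -0.0012
x 0.065 y -0.006 z 0.041 ax 0.0000 ay -0.0021 az -0.0012
x 0.091 y -0.006 z 0.057 ax 0.0000 ay -0.0021 az -0.0012
x 0.115 y -0.006 z 0.076 ax 0.0000 ay -0.0021 az -0.0012
```

View pics/m4_top_crop.png

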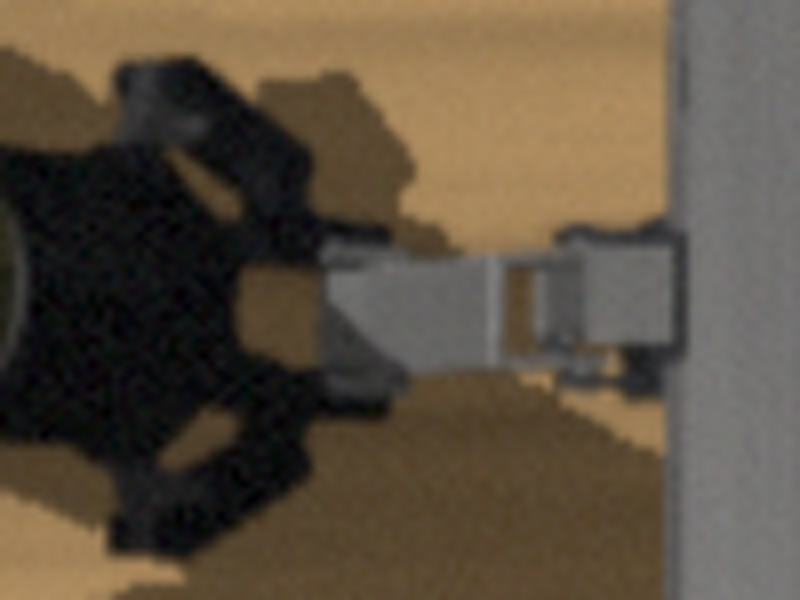

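```bash
python3 -m pendant '[{"x":0.02,"y":-0.002,"z":0.023,"ax":0,"ay":-0.002,"az":-0.001},{"x":0.034,"y":-0.002,"z":0.031,"ax":0,"ay":-0.002,"az":-0.001},{"x":0.046,"y":-0.002,"z":0.039,"ax":0,"ay":-0.002,"az":-0.001},{"x":0.058,"y":-0.002,"z":0.048,"ax":0,"ay":-0.002,"az":-0.001},{"x":0.07,"y":-0.002,"z":0.057,"ax":0,"ay":-0.002,"az":-0.001},{"x":0.082,"y":-0.002,"z":0.066,"ax":0,"ay":-0.002,"az":-0.001},{"x":0.094,"y":-0.002,"z":0.076,"ax":0,"ay":-0.002,"az":-0.001},{"x":0.104,"y":-0.002,"z":0.085,"ax":0,"ay":-0.002,"az":-0.001}]' - 60
python3 - <<'E'
from h import *
cap("m5");crop("m5","top",[.545,-.04,.17],half=50,scale=8);crop("m5","side",[.545,-.06,.12],half=50,scale=8);st()
R0=tl(45);xd=R0.as_matrix()[:,0]
rows([(lev(A,.088,.0075)+.006*xd,R0) for A in (.2,.1,0)])
E
```

```text
time_s: 55.18
position: [0.5464, -0.0758, 0.0317]
eef_rot: [0.1, 45.4, -92.0]
force: [0.7, 13.2, -10.1]
width: 0.324
crop origin 325 231 scale 8
crop origin 287 180 scale 8
t 55.28 p [ 0.5463 -0.0764  0.0315] xdir [-0.025 -0.702 -0.712] ydir [ 0.999 -0.037  0.001] F [ 0.2 10.1 -9.9] w 28.0 q [  4.  40. -31. 100.  59.  82. -57.]
x -0.040 y -0.004 z -0.020 ax 0.0004 ay -0.0012 az -0.0006
x -0.016 y -0.004 z -0.004 ax 0.0004 ay -0.0012 az -0.0006
x 0.008 y -0.004 z 0.014 ax 0.0004 ay -0.0012 az -0.0006
```

View pics/m5_top_crop.png

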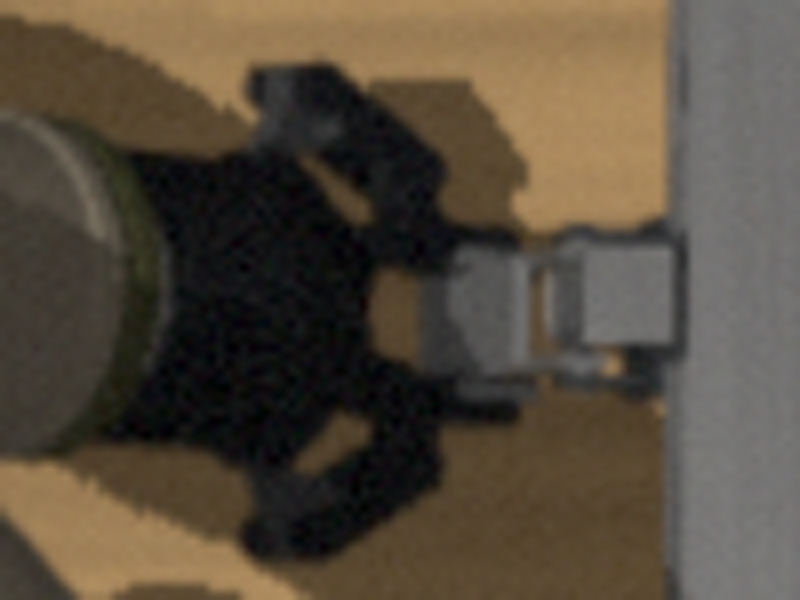

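View pics/m5_side_crop.png

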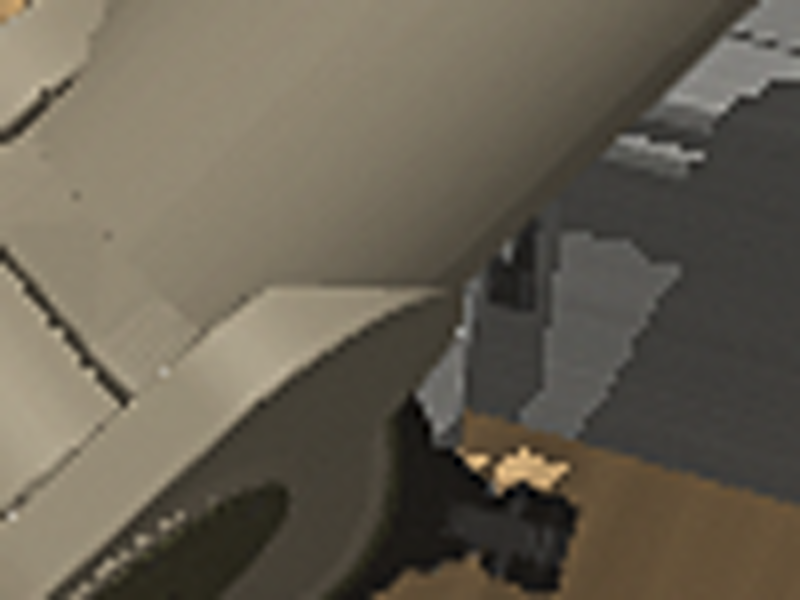

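```bash
python3 -m pendant '[{"x":0,"y":0,"z":0,"ax":0,"ay":0,"az":0},{"x":0,"y":0,"z":0,"ax":0,"ay":0,"az":0},{"x":-0.02,"y":0,"z":0,"ax":0,"ay":0,"az":0},{"x":-0.08,"y":0,"z":0,"ax":0,"ay":0,"az":0},{"x":-0.16,"y":0,"z":0,"ax":0,"ay":0,"az":0},{"x":-0.26,"y":0,"z":0,"ax":0,"ay":0,"az":0},{"x":-0.3,"y":0,"z":0,"ax":0,"ay":0,"az":0},{"x":-0.3,"y":0,"z":0,"ax":0,"ay":0,"az":0}]' 54 20
python3 - <<'E'
from h import *
cap("m6");crop("m6","top",[.545,-.06,.15],half=50,scale=8);crop("m6","side",[.545,-.06,.12],half=50,scale=8);st()
for A in (0,.05,.1,.2): print(A,proj("top",lev(A,.102,.0095)))
E
```

```text
time_s: 55.95
position: [0.55, -0.0099, 0.0978]
eef_rot: [0.4, 45.6, -91.6]
force: [0.2, 0.5, -0.0]
width: 0.632
crop origin 335 231 scale 8
crop origin 287 180 scale 8
t 56.05 p [ 0.5487 -0.0138  0.0954] xdir [-0.025 -0.702 -0.712] ydir [ 0.999 -0.037  0.001] F [-0.2 -1.6 -0.8] w 53.9 q [ -0.  37. -34.  95.  54.  90. -55.]
0 [386.01062622 272.91557513]
0.05 [383.75450724 272.84882581]
0.1 [381.52361817 272.77591164]
0.2 [377.15408467 272.61208365]
```

View pics/m6_top_crop.png

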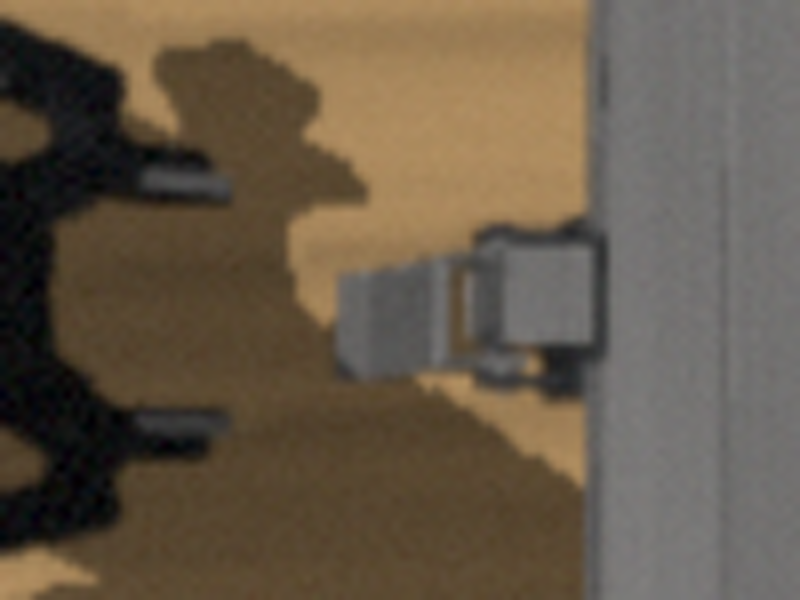

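Run:
```python
from h import *
R0=tl(45)
rows([(cp(.055,.050)+Yc*.0005,R0),(cp(.04,.048)+Yc*.0005,R0),(cp(.0285,.047)+Yc*.0005,R0),(cp(.023,.046)+Yc*.0005,R0),(cp(.018,.046)+Yc*.0005,R0)])
```

```text
x 0.144 y -0.002 z -0.070 ax 0.0003 ay -0.0011 az -0.0006
x 0.184 y -0.002 z -0.039 ax 0.0003 ay -0.0011 az -0.0006
x 0.213 y -0.003 z -0.014 ax 0.0003 ay -0.0011 az -0.0006
x 0.228 y -0.003 z -0.003 ax 0.0003 ay -0.0011 az -0.0006
x 0.240 y -0.003 z 0.009 ax 0.0003 ay -0.0011 az -0.0006
```

```bash
python3 -m pendant '[{"x":0,"y":0,"z":-0.04,"ax":0,"ay":0,"az":0},{"x":0,"y":0,"z":-0.07,"ax":0,"ay":0,"az":0},{"x":0,"y":0,"z":-0.07,"ax":0,"ay":0,"az":0},{"x":0.05,"y":0,"z":-0.07,"ax":0,"ay":0,"az":0},{"x":0.1,"y":0,"z":-0.07,"ax":0,"ay":0,"az":0},{"x":0.144,"y":0,"z":-0.07,"ax":0,"ay":0,"az":0},{"x":0.165,"y":0,"z":-0.055,"ax":0,"ay":0,"az":0},{"x":0.184,"y":0,"z":-0.039,"ax":0,"ay":0,"az":0}]' 0 40
python3 -m pendant '[{"x":0.01,"y":0,"z":0.009,"ax":0,"ay":0,"az":0},{"x":0.02,"y":0,"z":0.017,"ax":0,"ay":0,"az":0},{"x":0.029,"y":0,"z":0.025,"ax":0,"ay":0,"az":0},{"x":0.037,"y":0,"z":0.031,"ax":0,"ay":0,"az":0},{"x":0.044,"y":0,"z":0.036,"ax":0,"ay":0,"az":0},{"x":0.05,"y":0,"z":0.042,"ax":0,"ay":0,"az":0},{"x":0.056,"y":0,"z":0.048,"ax":0,"ay":0,"az":0}]'
python3 - <<'E'
from h import *
st();cap("m7");crop("m7","top",[.545,-.06,.15],half=50,scale=8)
R0=tl(45)
rows([(cp(.023,.046)+Yc*.0005,R0),(cp(.018,.046)+Yc*.0005,R0)])
E
```

```text
time_s: 56.72
position: [0.5469, -0.0465, 0.0469]
eef_rot: [-0.0, 45.3, -92.2]
force: [-0.1, 0.4, -0.2]
width: -0.002
time_s: 57.3
position: [0.5463, -0.0672, 0.0451]
eef_rot: [-0.0, 45.4, -92.1]
force: [-2.7, 12.1, 6.4]
width: 0.002
t 57.3 p [ 0.5463 -0.0672  0.0451] xdir [-0.026 -0.701 -0.712] ydir [ 0.999 -0.037 -0.   ] F [-2.7 12.1  6.4] w 0.2 q [  3.  39. -32. 100.  58.  84. -56.]
crop origin 335 231 scale 8
x -0.015 y -0.001 z -0.012 ax 0.0005 ay -0.0012 az -0.0005
x -0.003 y -0.001 z 0.000 ax 0.0005 ay -0.0012 az -0.0005
```

View pics/m7_top_crop.png

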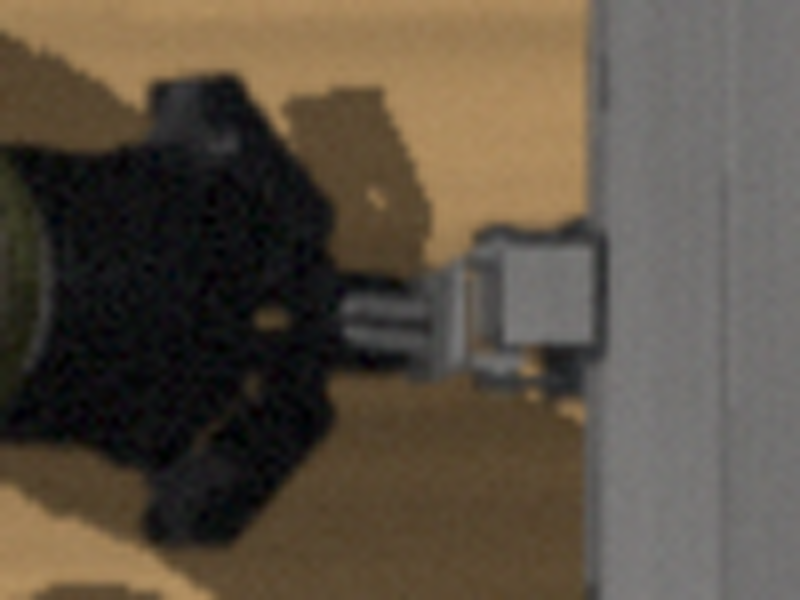

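```bash
python3 -m pendant '[{"x":0.008,"y":0,"z":0.008,"ax":0,"ay":0,"az":0},{"x":0.014,"y":0,"z":0.014,"ax":0,"ay":0,"az":0},{"x":0.02,"y":0,"z":0.02,"ax":0,"ay":0,"az":0},{"x":0.02,"y":0,"z":0.02,"ax":0,"ay":0,"az":0}]'
python3 - <<'E'
from h import *
st()
E
python3 -m pendant '[{"x":0.0,"y":0,"z":-0.03,"ax":0,"ay":0,"az":0},{"x":-0.05,"y":0,"z":-0.08,"ax":0,"ay":0,"az":0},{"x":-0.2,"y":0,"z":-0.1,"ax":0,"ay":0,"az":0},{"x":-0.35,"y":0,"z":-0.1,"ax":0,"ay":0,"az":0},{"x":-0.45,"y":0,"z":-0.1,"ax":0,"ay":0,"az":0},{"x":-0.45,"y":0,"z":-0.1,"ax":0,"ay":0,"az":0}]'
python3 - <<'E'
from h import *
st();cap("m8");crop("m8","top",[.545,-.06,.15],half=50,scale=8);crop("m8","side",[.545,-.06,.13],half=50,scale=8)
E
```

```text
time_s: 57.73
position: [0.5464, -0.0675, 0.0451]
eef_rot: [0.1, 46.0, -91.6]
force: [-6.9, 23.9, 9.1]
width: -0.002
t 57.73 p [ 0.5464 -0.0675  0.0451] xdir [-0.019 -0.695 -0.719] ydir [ 1.    -0.029  0.001] F [-6.9 23.9  9.1] w -0.2 q [  4.  39. -32. 100.  58.  83. -56.]
time_s: 58.23
position: [0.5513, 0.0558, 0.1259]
eef_rot: [0.6, 46.4, -90.8]
force: [0.0, 1.4, -0.7]
width: -0.0
t 58.23 p [0.5513 0.0558 0.1259] xdir [-0.01  -0.69  -0.724] ydir [ 1.    -0.021  0.007] F [ 0.   1.4 -0.7] w -0.0 q [ -5.  38. -36.  90.  52.  96. -56.]
crop origin 335 231 scale 8
crop origin 287 176 scale 8
```

View pics/m8_top_crop.png

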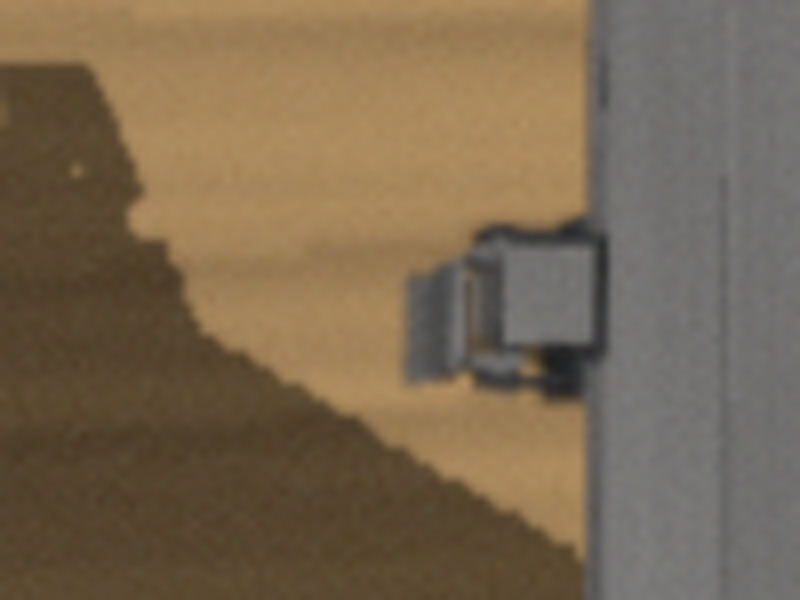

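View pics/m8_side_crop.png

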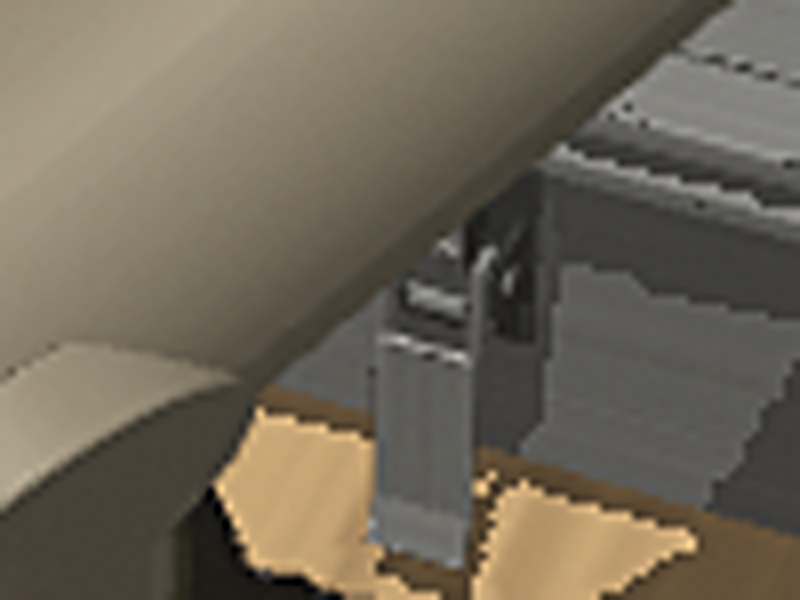

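```bash
python3 -m pendant '[{"x":-0.12,"y":0,"z":0,"ax":0,"ay":0.01,"az":0},{"x":-0.25,"y":0,"z":0,"ax":0,"ay":0.03,"az":0},{"x":-0.38,"y":0,"z":0.05,"ax":0,"ay":0.05,"az":0},{"x":-0.5,"y":-0.1,"z":0.1,"ax":0,"ay":0.07,"az":0},{"x":-0.6,"y":-0.2,"z":0.1,"ax":0,"ay":0.09,"az":0},{"x":-0.6,"y":-0.3,"z":0.1,"ax":0,"ay":0.11,"az":0},{"x":-0.6,"y":-0.3,"z":0.1,"ax":0,"ay":0.125,"az":0},{"x":-0.6,"y":-0.3,"z":0.1,"ax":0,"ay":0.125,"az":0}]'
python3 - <<'E'
from h import *
st();cap("n1");print(proj("side",lev(0,.102,.0095)),proj("side",lev(.1,.102,.0095)))
E
python3 det.py oil_bottle beaker canister blade_grip blade_tip lever_grip claw_head keeper_lip lid_edge
```

```text
time_s: 59.0
position: [0.463, 0.1496, 0.2721]
eef_rot: [166.8, 88.8, 74.7]
force: [1.6, -1.1, -0.7]
width: -0.002
t 59.0 p [0.463  0.1496 0.2721] xdir [ 0.005  0.02  -1.   ] ydir [ 0.999 -0.037  0.005] F [ 1.6 -1.1 -0.7] w -0.2 q [ 26.   8. -51.  95.   5.  79. -28.]
[338.9881171  245.02479023] [337.33488409 247.46278801]
oil_bottle side [([240.0, 242.0], 0.88)]
oil_bottle top [([351.8, 176.4], 0.91)]
    [ 0.7663 -0.0043  0.0212] [1.4 1.4]
beaker side [([369.0, 306.5], 0.84)]
beaker top [([327.9, 320.1], 0.65)]
    [ 0.4366  0.0556 -0.001 ] [5.9 5.9]
canister side [([207.3, 443.6], 0.71), ([366.7, 307.8], 0.16)]
canister top [([161.5, 252.9], 0.98), ([408.4, 269.4], 0.54), ([409.2, 268.9], 0.33)]
    [ 0.6045  0.4425 -0.0093] [1.5 1.5]
blade_grip side [([342.1, 414.0], 0.63)]
blade_grip top []
blade_tip side [([358.0, 354.0], 0.65)]
blade_tip top [([403.0, 267.9], 0.22)]
lever_grip side []
lever_grip top [([389.1, 271.0], 0.84), ([402.3, 266.9], 0.61)]
claw_head side []
claw_head top [([403.1, 264.7], 0.68), ([410.6, 266.0], 0.58)]
keeper_lip side []
keeper_lip top [([401.4, 266.3], 0.97)]
lid_edge side []
lid_edge top [([408.2, 269.6], 0.57)]
60.0
```

View pics/n1_side.png

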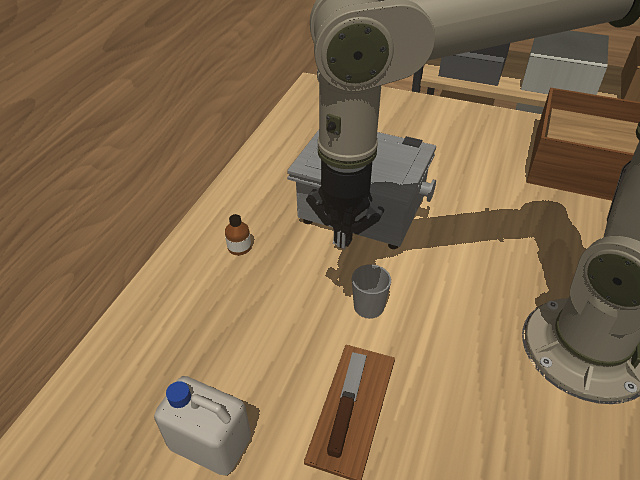

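View pics/n1_top.png

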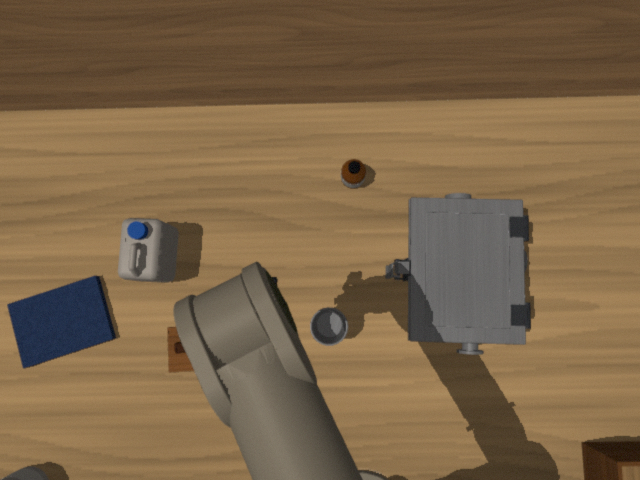

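```bash
python3 -m pendant '[{"x":-0.12,"y":0,"z":-0.12,"ax":0,"ay":0,"az":0},{"x":-0.2,"y":0,"z":-0.24,"ax":0,"ay":0,"az":0},{"x":-0.2,"y":0,"z":-0.36,"ax":0,"ay":0,"az":0},{"x":-0.2,"y":0,"z":-0.5,"ax":0,"ay":0,"az":0},{"x":-0.2,"y":0,"z":-0.5,"ax":0,"ay":0,"az":0},{"x":-0.2,"y":0,"z":-0.5,"ax":0,"ay":0,"az":0}]'
python3 - <<'E'
from h import *
st();cap("n2");crop("n2","side",[.545,-.07,.12],half=70,scale=6)
E
```

```text
time_s: 60.5
position: [0.4645, 0.3079, 0.3348]
eef_rot: [176.7, 88.8, 85.6]
force: [-0.1, -1.3, 0.1]
width: 0.005
t 60.5 p [0.4645 0.3079 0.3348] xdir [ 0.002  0.021 -1.   ] ydir [ 1.    -0.019  0.001] F [-0.1 -1.3  0.1] w 0.4 q [  6.  19. -56.  78.  15.  90. -49.]
crop origin 269 162 scale 6
```

View pics/n2_side_crop.png

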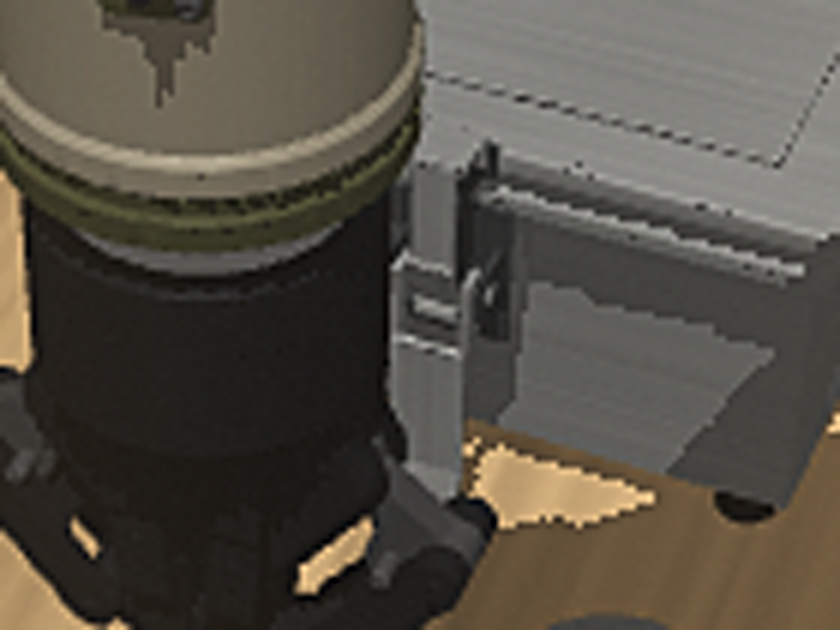

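View pics/n2_side.png

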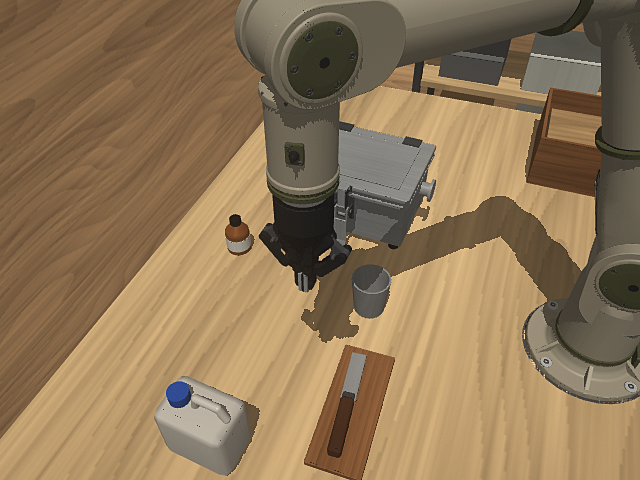

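Run:
```python
from plant import env
print(env.finish_job())
```

```text
the job is handed in; nothing more can be done
None
```

The job is done and handed in, after about 60 s of the 210 s. I pried the lid open with the blade and put the blade back on its board. Both billets that were on the table went into the chest. Then I shut the lid, hooked the claw over the keeper and swung the lever home.

**Latch:** the first attempt failed. As I pushed the lever down, the claw came off and fell back over it. I raised the lever again, tipped the claw back over and lowered the lever while holding it by its edges, checking in the camera as it went. I finished by pushing the lever home with closed fingers. The push rose to about 24 N with no further movement, and I took that as fully home.

**Last checks:**
- **Chest:** the lid is shut and the claw is hooked over the keeper. The lever measures about 0 rad from its end in both pictures. I judged the lid by eye and did not measure the seal's 3 to 4 mm give.
- **Table:** no billets are left. The blade lies on its board, and the robot is clear of everything.
- **Bottle, beaker and canister:** these stand where they did at the start. Their measured positions agree with the first ones to within about 4 mm in plan, about what I would expect from the detection error.

In the last pictures the networks missed several latch points in the side view, which the arm partly hid, so the claw check there rests on what I could see in the picture.

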